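# Ready the chum pump: snap in the nozzle, load and stir the bait

## Robot

A 7-joint arm with a two-finger parallel gripper is mounted at the origin on the work surface. World frame = base frame: x ahead of the robot, y to its left, z up, the work surface at z = 0. Lengths are in m, angles in rad, forces in N, time in s.
With the tool pointing down it reaches from about 0.425 to 1.025 m from the base axis. Payload 9.4 kg.
Tool frame: the origin (TCP) lies on the centre line of the jaws, within the pads' length; the fingertips stand 17 mm ahead of it and the grasp point (between the pads) lies 2 mm behind it; z points along the fingers, x is the direction in which the jaws open and shut, and the axes are right-handed (so a half turn about z gives the same grasp; the last joint's range is limited). The gripper opens to 93 mm and grips with 3 to 60 N. Pads are 15 mm wide; open, the fingers measure 128 mm over their backs; the gripper's body (75 mm by 188 mm) begins 65 mm behind the grasp point.
Start: joints at [1.076, 0.599, -0.003, 1.599, 0.002, 0.943, -0.08], TCP at [0.294, -0.663, 0.206] pointing down, gripper open.
Joint ranges: [-2.57, 2.57], [-0.35, 1.97], [-1.29, 1.29], [0.11, 2.56], [-1.05, 4.19], [0.11, 1.86], [-2.63, 2.63]. Speed limits (rad/s): [2.22, 2.22, 3.01, 3.01, 3.14, 3.14, 3.14].

## Interface

Orientations are given as a unit quaternion [x, y, z, w].
In Python, from workcell import arm gives the robot as it stands.
- The arm moves only by the tool move_arm, never from a script. Its argument "moves" is a list that holds one entry, the list of rows, each a list of 7 numbers: the turn, a rotation vector about the world's x, y, z in rad, then the shift along the world's x, y, z in mm, then the opening, from -1 (shut) to 1 (fully open). In form: [[[ax, ay, az, x, y, z, claw], ...]]. A call has exactly 10 rows; each row is the pose to reach, as a shift and turn from the pose commanded when the call began; what a row does not reach only later rows make up. A row lasts 1/8 s, in which the tool goes at most 62.5 mm and 10.7 degrees, less where a joint would pass 70% of its speed; a pose out of reach is approached as far as the arm can. A call with a gripper value outside its range is refused whole. The fingers move at their own pace and stop on an object; the grip force is fixed at half the most. Time passes only in rows, so rows that repeat a pose let the fingers close, or fill a call up. It gives the time, the measured TCP pose, the force and the opening at its end, in the units of the state.
- arm.state(): the state, without advancing time (a new reading comes with each control period).
- arm.snapshot(name): name is "scene" or "side" or "wrist"; returns the picture (480x640x3 uint8, red, green, blue); there is no depth.
- arm.camera_params(name): a dict with "mtx" (3x3 intrinsics, pixels), "rvec" (rotation vector, rad) and "tvec" (3), from world to camera coordinates, as OpenCV has them. Camera axes: x right, y down, z forward; pixel columns grow to the right and rows downward; lengths in m; the calibration is good to about 2 mm. A picture is of the moment at which its call begins: read the wrist's pose just before it. camera_params takes no time and is no camera call; for the wrist camera it gives the pose at the moment of the call.
- arm.finish_job(): hands the job in, once; it reports no verdict.
The state is a dict: "clock": time; "q": joint angles; "joint_vel": joint speeds; "joint_torque": joint torques, N m; "position": TCP position; "eef_rot": TCP orientation; "force": force on the tool from outside, world axes, zero at the start; "wrist_torque": the same for the moment, N m; "grip_width": opening from 0.0 (shut) to 1.0 (fully open).
Only numpy, scipy, OpenCV 4.12 (cv2) and the standard library are available. Lean on these libraries where they do the work, as an engineer would, in place of code of your own. Each camera call takes 0.05 s, during which the arm holds its last target.

## Task

First fit the spray nozzle to the chum pump's quick coupler: stand it in the socket, pull the spring sleeve down so that the nozzle drops fully home, and let the sleeve spring back up to lock it. Then put every bait puck from the board into the pump's hopper, and when all are in, take the stirring stick and stir them with its end down close to the hopper floor, at least three full turns in wide circles about the middle. Finally stand the stick back upright in its holder, right to the bottom, and leave the bait box, the float blanks and the flask cap where they are.

Things in the scene. Friction and masses are not known exactly. Their poses are not given: they have to be found in the camera images.
- pump: Grey chum pump fixed to the bench; its base block is 140 (x) by 260 (y) by 30 mm high, centred 15 mm to +y of the origin, which lies on the bench. On its +y part stands the round white hopper, on its -y part the upright quick coupler (brass socket in a steel sleeve); behind the coupler (+x side) a motor 60 mm high, 22 to 68 mm from the coupler's axis.
- hopper_floor (a point): Centre of the hopper's inner floor, 36 mm above the bench; axes as the pump's. The hopper is an open round white tub, inner diameter 116 mm, wall 4 mm, rim 59 mm above this floor (95 mm above the bench).
- socket_mouth (a point): Centre of the upward-facing mouth of the brass socket, 93 mm above the bench. The mouth is a funnel, 36 mm wide at the top and narrowing over 7 mm to a bore of 24.4 mm diameter.
- socket_seat (a point): Point on the socket's axis, 60 mm below the mouth, where the nozzle's origin lies when it is fully home (flange on the mouth). While the sleeve is up, three jaws in the bore stop the nozzle 30 mm above this; let go there, it stands by itself, leaning up to 8 degrees. With the sleeve down 9 mm or more the jaws are open and the nozzle drops home by its own weight.
- sleeve (a joint): Steel spring sleeve round the socket, 51 mm in diameter, 56 to 77 mm above the bench when up. 0 = fully up (forward, locked); grows as it is pulled straight down, stop at 0.014 m; about 4 N to start, 9 N at the stop. Let go, it springs up and the jaws close in the nozzle's groove; if the nozzle is only part way in, the jaws meet its side and the sleeve stays partly down.
- sleeve_tab (a point): Middle of the top face of the sleeve's flat thumb tab, by which the sleeve can be pushed down from above; 72 mm above the bench when the sleeve is up. The tab sticks out from the sleeve towards the pump's -x side, is 34 mm wide and 8 mm thick; this point is 61 mm from the socket's axis, 14 mm inside the tab's end, and moves with the sleeve.
- nozzle: Spray nozzle (the mating plug), 100 mm tall, 0.2 kg, standing upright in the caddy. Origin at the centre of its lower end, z up along it. From below: brass nose 22 mm in diameter (end chamfered to 18 mm) to 23 mm height, groove 9 mm in diameter to 33 mm, widening by 38 mm to a 22 mm shank up to 60 mm, round flange 42 mm in diameter to 66 mm, then a black grip block 22 (x) by 34 (y) mm up to 100 mm. It may be turned any way about its axis in the socket.
- caddy: Wooden block 70 by 70 by 67 mm high, fixed, with one hole of 26 mm diameter in which the nozzle stands, its flange on the block's top. Origin at the centre of the underside.
- holder: Grey plastic block 70 by 70 by 60 mm high, fixed, with one upright hole of 21 mm diameter, 50 mm deep, in which the stirring stick stands. Origin at the centre of the underside.
- holder_floor (a point): Centre of the bottom of the holder's hole, 10 mm above the bench, where the stick's origin is when it is put back.
- stick: Wooden stirring stick, 160 mm long, 90 g: a round rod 14 mm thick with a rounded lower end, from 108 to 160 mm height a dark grip block 20 (x) by 28 (y) mm. Origin at its lower end, z up along it. Stands in the holder, may lean about 8 degrees there.
- board: Plywood board 180 (x) by 150 (y) by 6 mm thick, fixed on the bench; the bait pucks stand on it. Origin at the centre of its underside.
- bait0: Pressed bait puck, a light brown cylinder 30 mm in diameter and 24 mm high, 30 g, standing on the board. Origin at its centre, z along its axis. Three to five of the five are there; one that is not there reads None.
- bait1: Pressed bait puck, a light brown cylinder 30 mm in diameter and 24 mm high, 30 g, standing on the board. Origin at its centre, z along its axis. Three to five of the five are there; one that is not there reads None.
- bait2: Pressed bait puck, a light brown cylinder 30 mm in diameter and 24 mm high, 30 g, standing on the board. Origin at its centre, z along its axis. Three to five of the five are there; one that is not there reads None.
- bait3: Pressed bait puck, a light brown cylinder 30 mm in diameter and 24 mm high, 30 g, standing on the board. Origin at its centre, z along its axis. Three to five of the five are there; one that is not there reads None.
- bait4: Pressed bait puck, a light brown cylinder 30 mm in diameter and 24 mm high, 30 g, standing on the board. Origin at its centre, z along its axis. Three to five of the five are there; one that is not there reads None.
- bait_box: White closed bait box 104 by 164 by 72 mm with a press-button catch; leave alone. Origin at the centre of its underside.
- float0: Rosewood float blank, pear-shaped, 42 mm wide, 100 mm tall, standing; leave alone. Origin at the centre of its underside.
- float1: The second rosewood float blank, like the first; leave alone.
- flask_cap: Aluminium flask cap 50 mm in diameter, 32 mm high; leave alone. Origin at the centre of its underside.

How it is judged:
By the outcome, as a careful person would: the job done as asked, in the order asked, and still so for the second after the job is handed in, with the robot touching nothing.
Of bait0, bait1, bait2, bait3, bait4 only 3 to 5 are there at a start; the rules pass over those that are not, and their reading is None.
At some moment in a run one of bait0, bait1, bait2, bait3, bait4 may be knocked a few centimetres aside while the robot is not near it.
It also fails if it takes over 210 s, if anything falls off the work surface, if the arm or the gripper's body presses on something with over 40 N, if the wrist force passes 120 N, or if a joint passes its speed limit or range.

## Working session

There is one attempt and no reset: what is moved stays moved. The work goes in short steps, Python scripts to look and compute and a tool call to move; the robot and the scene stay as the last step left them, time stands still between calls to the robot, and variables do not carry over. Pictures are saved under pics/ and viewed, and the job is handed in when it is done.

Besides the shell and the picture viewer there is one more tool, called after "Emit:" in YAML: its name, and indented under it one key for each argument. move_arm: Moves the arm, as the interface text tells. Its arguments: {"type":"object","properties":{"moves":{"type":"array"}},"required":["moves"]}

```bash
ls; mkdir -p pics; python3 - <<'E'
from workcell import arm
import cv2,numpy as np
s=arm.state();print(s)
for n in ["scene","side","wrist"]:
    p=arm.camera_params(n);im=arm.snapshot(n);cv2.imwrite(f"pics/{n}0.png",im[:,:,::-1])
    R=cv2.Rodrigues(np.array(p["rvec"]))[0];print(n,p["mtx"],(-R.T@np.array(p["tvec"]).ravel()),R[2])
E
```

```text
pics
{'clock': 0.0, 'q': array([ 1.07631625,  0.60011364, -0.00254317,  1.60012243,  0.00180661,
        0.94292872, -0.07977815]), 'joint_vel': array([ 0.00075368, -0.00092616,  0.00041296,  0.00130192,  0.00095166,
        0.001534  ,  0.0012285 ]), 'joint_torque': array([ 3.07775545e-04, -7.65068150e+01,  1.49750110e+00, -2.52351379e+01,
       -5.24072419e-02,  1.67553267e-02,  1.46456050e-04]), 'position': array([ 0.29392638, -0.66218238,  0.20557096]), 'eef_rot': array([ 8.38393861e-01, -5.45064324e-01, -6.95845021e-04, -3.63411033e-04]), 'force': array([0.25225447, 0.06463361, 0.02541195]), 'wrist_torque': array([ 0.02289704, -0.01133523, -0.00211342]), 'grip_width': 0.9998838172334323}
scene [[465.18963328   0.         320.91498097]
 [  0.         465.18963328 234.83072257]
 [  0.           0.           1.        ]] [ 0.91374102 -0.41394207  0.7584693 ] [-0.3873463   0.45947836 -0.79927622]
side [[441.30653565   0.         320.01561821]
 [  0.         441.30653565 246.72624936]
 [  0.           0.           1.        ]] [ 0.37056319 -0.5773094   0.6475429 ] [ 0.27243304  0.67828941 -0.68242488]
wrist [[387.78336298   0.         320.88129339]
 [  0.         387.78336298 237.44724694]
 [  0.           0.           1.        ]] [ 0.36958718 -0.6277561   0.38310972] [-0.27190817 -0.11926084 -0.9549046 ]
```

```bash
cat > h.py <<'E'
import cv2,numpy as np
from scipy.spatial.transform import Rotation as Ro
def cam(p):
    R=cv2.Rodrigues(np.array(p["rvec"],float))[0];t=np.array(p["tvec"],float).ravel()
    return np.array(p["mtx"]),R,t
def ray(p,uv):
    K,R,t=cam(p);d=R.T@np.linalg.inv(K)@np.array([uv[0],uv[1],1.]);return -R.T@t,d/np.linalg.norm(d)
def onz(p,uv,z):
    c,d=ray(p,uv);return c+d*(z-c[2])/d[2]
def tri(rs):
    A=np.zeros((3,3));b=np.zeros(3)
    for c,d in rs:
        P=np.eye(3)-np.outer(d,d);A+=P;b+=P@c
    x=np.linalg.solve(A,b);return x,[np.linalg.norm((np.eye(3)-np.outer(d,d))@(x-c)) for c,d in rs]
def proj(p,X):
    K,R,t=cam(p);y=K@(R@np.array(X)+t);return y[:2]/y[2]
def crop(im,x0,y0,x1,y1,f,name):
    c=cv2.resize(im[y0:y1,x0:x1],None,fx=f,fy=f,interpolation=cv2.INTER_CUBIC)
    cv2.imwrite(name,c)
E
python3 - <<'E'
from h import *
a=cv2.imread("pics/scene0.png");b=cv2.imread("pics/side0.png")
crop(a,250,90,450,240,4,"pics/s_c1.png");crop(b,190,120,350,240,5,"pics/d_c1.png")
crop(a,120,180,320,400-70,4,"pics/s_c2.png")
crop(b,210,220,350,325,5,"pics/d_c2.png")
E
python3 - <<'E'
from h import *
from workcell import arm
ps=arm.camera_params("scene");pd=arm.camera_params("side")
def s1(x,y):return ((x+.5)/4-.5+250,(y+.5)/4-.5+90)
def s2(x,y):return ((x+.5)/4-.5+120,(y+.5)/4-.5+180)
def d1(x,y):return ((x+.5)/5-.5+190,(y+.5)/5-.5+120)
def d2(x,y):return ((x+.5)/5-.5+210,(y+.5)/5-.5+220)
L={"griptop":(s1(491,63),d1(112,202)),"flange":(s1(485,118),d1(128,280)),"sticktop":(s1(684,64),d1(371,48)),
"stickhole":(s1(653,235),d1(385,265)),"mouth":(s2(714,170),d2(427,188)),"rim":(s1(370,337),d1(385,453)),
"cadA":(s1(399,112),d1(62,238)),"cadB":(s1(468,172),d1(42,326)),"cadC":(s1(571,132),d1(210,322)),
"holA":(s1(566,212),d1(330,215)),"holB":(s1(620,280),d1(305,293)),"holC":(s1(740,250),d1(467,302)),"holD":(s1(680,180),d1(473,222)),
"tabE1":(s2(616,109),d2(220,258)),"tabE2":(s2(573,152),d2(252,320)),
"p0":((180.5,294),(284.5,399)),"p1":((140,339),(317,460)),"p2":((187.5,332),(336,408)),"p3":((232.5,324),(351,367))}
for k,(a,b) in L.items():
    x,e=tri([ray(ps,a),ray(pd,b)]);print(k,np.round(x*1000,1),np.round(np.array(e)*1000,1))
E
```

```text
griptop [460.3 309.6 107.4] [0.6 0.6]
flange [460.6 308.1  68.2] [1.1 1.1]
sticktop [581.  296.3 170.3] [0.9 0.9]
stickhole [580.5 299.9  54.4] [0.6 0.6]
mouth [540.1 -34.9  92.1] [0.5 0.5]
rim [529.3 111.   93.8] [0.4 0.4]
cadA [437.1 256.8 112.3] [13.7 13.7]
cadB [427.3 346.4   7.6] [16. 16.]
cadC [494.8 346.4  29.6] [17.7 17.7]
holA [551.5 250.2 105.8] [11.4 11.4]
holB [553.5 321.2  13. ] [17.1 17.1]
holC [620.9 327.9  23.7] [17.4 17.4]
holD [607.1 261.7 112.6] [16.7 16.7]
tabE1 [465.3 -22.8  70. ] [0.2 0.2]
tabE2 [468.  -55.9  70.5] [0.1 0.1]
p0 [ 447.4 -255.9   29.2] [0.3 0.3]
p1 [ 461.6 -356.1   30.2] [0.1 0.1]
p2 [ 514.2 -296.9   30. ] [0.1 0.1]
p3 [ 563.1 -239.4   28.2] [1.4 1.4]
```

Emit:
move_arm:
  moves:
    - [[0, 0, 0.1, 25, 50, 20, 1], [0, 0, 0.2, 50, 100, 40, 1], [0, 0, 0.35, 80, 155, 60, 1], [0, 0, 0.5, 110, 210, 80, 1], [0, 0, 0.65, 140, 265, 100, 1], [0, 0, 0.8, 165, 320, 110, 1], [0, 0, 0.9, 190, 375, 120, 1], [0, 0, 1.0, 210, 430, 120, 1], [0, 0, 1.1, 230, 485, 120, 1], [0, 0, 1.15, 240, 540, 120, 1]]

```text
clock: 1.4
position: [0.5348, -0.1204, 0.3264]
eef_rot: [1.0, -0.0, 0.0, -0.0]
force: [0.7, 0.2, 0.5]
grip_width: 0.997
```

Emit:
move_arm:
  moves:
    - [[0, 0, 0, 0, 60, 0, 1], [0, 0, 0, 0, 120, 0, 1], [0, 0, 0, 0, 180, 0, 1], [0, 0, 0, -10, 240, 0, 1], [0, 0, 0, -25, 300, -10, 1], [0, 0, 0, -45, 355, -25, 1], [0, 0, 0, -65, 400, -40, 1], [0, 0, 0, -74, 428, -50, 1], [0, 0, 0, -74, 431, -50, 1], [0, 0, 0, -74, 431, -50, 1]]

```text
clock: 2.65
position: [0.4606, 0.3076, 0.2764]
eef_rot: [1.0, -0.002, 0.0, 0.0]
force: [-0.1, -0.4, -0.3]
grip_width: 0.999
```

```bash
cat > snap.py <<'E'
import sys
from h import *
from workcell import arm
import pickle
cam_,name=sys.argv[1:3]
p=arm.camera_params(cam_);s=arm.state();im=arm.snapshot(cam_)
cv2.imwrite(f"pics/{name}.png",im[:,:,::-1]);pickle.dump((p,s),open(f"pics/{name}.pkl","wb"))
R=Ro.from_quat(s["eef_rot"]).as_matrix()
print(round(s["clock"],2),np.round(s["position"]*1000,1),"x",np.round(R[:,0],3),"z",np.round(R[:,2],3),np.round(s["force"],1),round(s["grip_width"]*93,1),np.round(s["q"],2))
E
python3 snap.py wrist n1
```

```text
2.65 [460.6 307.6 276.4] x [ 1.    -0.003  0.   ] z [ 0.    -0.001 -1.   ] [-0.1 -0.4 -0.3] 92.9 [-0.27  0.36 -0.57  1.89  0.24  0.96 -0.95]
```

```bash
python3 - <<'E'
from h import *
import pickle
p,s=pickle.load(open("pics/n1.pkl","rb"));im=cv2.imread("pics/n1.png")
crop(im,270,140,500,310,3.4,"pics/n1c.png")
roi=im[170:245,290:350]
m=(roi.max(2)<60).astype(np.uint8)
m=cv2.morphologyEx(m,cv2.MORPH_OPEN,np.ones((3,3)))
n,l,st,c=cv2.connectedComponentsWithStats(m);k=1+st[1:,4].argmax();print(st[k]+[290,170,0,0,0],c[k]+[290,170])
for q in [(311,188),(334,190),(332,229),(312,229),(322,197),(323,224)]:print(np.round(onz(p,q,.101)*1000,1))
for q in [(430,200),(446,213),(438,208)]:print(np.round(onz(p,q,.06)*1000,1))
for q in [(468,237)]:print(np.round(onz(p,q,.165)*1000,1))
E
```

```text
[312 189  22  40 359] [327.10306407 204.68245125]
[451.3 329.4 101. ]
[472.4 327.4 101. ]
[470.7 290.2 101. ]
[451.8 290.2 101. ]
[461.3 320.9 101. ]
[462.2 295.1 101. ]
[573.1 309.1  60. ]
[590.9 295.2  60. ]
[582.1 300.6  60. ]
[575.  301.7 165. ]
```

Emit:
move_arm:
  moves:
    - [[0, 0, 0, 1, 1, -30, 1], [0, 0, 0, 1, 1, -65, 1], [0, 0, 0, 1, 1, -100, 1], [0, 0, 0, 1, 1, -130, 1], [0, 0, 0, 1, 1, -150, 1], [0, 0, 0, 1, 1, -165, 1], [0, 0, 0, 1, 1, -175, 1], [0, 0, 0, 1, 1, -181, 1], [0, 0, 0, 1, 1, -181, 1], [0, 0, 0, 1, 1, -181, 1]]

```text
clock: 3.95
position: [0.4614, 0.3096, 0.0959]
eef_rot: [1.0, -0.001, 0.0, -0.0]
force: [-0.2, -0.5, 0.1]
grip_width: 1.003
```

```bash
python3 snap.py wrist n2; python3 snap.py scene n2s
```

```text
3.95 [461.4 309.6  95.9] x [ 1.    -0.003  0.001] z [ 0.001  0.    -1.   ] [-0.2 -0.5  0.1] 93.2 [-0.39  0.58 -0.44  2.07  0.44  0.58 -1.14]
4.0 [461.4 309.6  95.9] x [ 1.    -0.003  0.001] z [ 0.001  0.    -1.   ] [ 0.2 -0.   0.2] 92.8 [-0.39  0.58 -0.44  2.07  0.44  0.58 -1.14]
```

```bash
python3 - <<'E'
from h import *
import pickle
p,s=pickle.load(open("pics/n2.pkl","rb"));p1,_=pickle.load(open("pics/n1.pkl","rb"))
print(proj(p,[.4615,.3087,.107]),proj(p,[.4614,.3096,.079]),proj(p,[.415,.3096,.079]))
print(tri([ray(p1,(322.5,212.4)),ray(p,(321.5,306))]))
E
```

```text
[322.44697017 304.41325789] [321.95464876 279.0933693 ] [236.51887929 279.41288538]
(array([0.46138971, 0.3077566 , 0.10679593]), [np.float64(0.0003413047229235682), np.float64(0.00034130472292343646)])
```

Emit:
move_arm:
  moves:
    - [[0, 0, 0, 0, -1, 0, 1], [0, 0, 0, 0, -2, 0, -1], [0, 0, 0, 0, -2, 0, -1], [0, 0, 0, 0, -2, 0, -1], [0, 0, 0, 0, -2, 0, -1], [0, 0, 0, 0, -2, 0, -1], [0, 0, 0, 0, -2, 10, -1], [0, 0, 0, 0, -2, 25, -1], [0, 0, 0, 0, -2, 50, -1], [0, 0, 0, 0, -2, 80, -1]]

```text
clock: 5.3
position: [0.461, 0.3073, 0.177]
eef_rot: [1.0, -0.001, -0.0, -0.0]
force: [0.6, 0.9, -0.0]
grip_width: 0.082
```

```bash
python3 snap.py wrist n3;
```

```text
5.3 [461.  307.3 177. ] x [ 1.    -0.003 -0.   ] z [-0.  0. -1.] [ 0.6  0.9 -0. ] 7.6 [-0.32  0.48 -0.52  2.    0.34  0.75 -1.05]
```

Emit:
move_arm:
  moves:
    - [[0, 0, 0, 0, 0, 0, 1], [0, 0, 0, 0, 0, 0, 1], [0, 0, 0, 0, 0, 0, 1], [0, 0, 0, 0, 0, 0, 0.2], [0, 0, 0, 0, 0, -10, 0.0], [0, 0, 0, 0, 0, -30, 0.0], [0, 0, 0, 0, 0, -50, 0.0], [0, 0, 0, 0, 0, -70, 0.0], [0, 0, 0, 0, 0, -81, 0.0], [0, 0, 0, 0, 0, -81, 0.0]]

```text
clock: 6.6
position: [0.4607, 0.3072, 0.0935]
eef_rot: [1.0, -0.001, -0.001, 0.0]
force: [-0.8, 0.3, -0.8]
grip_width: 0.5
```

Emit:
move_arm:
  moves:
    - [[0, 0, 0, 0, 0, 0, -1], [0, 0, 0, 0, 0, 0, -1], [0, 0, 0, 0, 0, 0, -1], [0, 0, 0, 0, 0, 0, -1], [0, 0, 0, 0, 0, 0, -1], [0, 0, 0, 0, 0, 0, -1], [0, 0, 0, 0, 0, 0, -1], [0, 0, 0, 0, 0, 0, -1], [0, 0, 0, 0, 0, 0, -1], [0, 0, 0, 0, 0, 3, -1]]

```text
clock: 7.85
position: [0.4612, 0.3073, 0.0977]
eef_rot: [1.0, -0.001, 0.0, 0.0]
force: [1.3, -1.2, -0.0]
grip_width: 0.006
```

```bash
python3 snap.py wrist n4;python3 snap.py scene n4s; python3 -c "
from h import *
crop(cv2.imread('pics/n4s.png'),300,60,460,180,5,'pics/n4sc.png')"
```

```text
7.85 [461.2 307.3  97.7] x [ 1.    -0.003  0.   ] z [ 0. -0. -1.] [ 1.3 -1.2 -0. ] 0.6 [-0.38  0.58 -0.45  2.07  0.44  0.58 -1.14]
7.9 [461.3 307.4  98. ] x [ 1.    -0.003  0.   ] z [ 0.  0. -1.] [-0.1  0.  -0. ] 0.2 [-0.38  0.58 -0.45  2.07  0.44  0.58 -1.14]
```

```bash
python3 snap.py side n4d; python3 - <<'E'
from h import *
import pickle
crop(cv2.imread('pics/n4d.png'),160,100,320,220,5,'pics/n4dc.png')
ps,_=pickle.load(open("pics/n4s.pkl","rb"))
pw,_=pickle.load(open("pics/n4.pkl","rb"))
c,d=ray(ps,(372,106));print(onz(ps,(372,106),.08),onz(ps,(372,106),.09),onz(ps,(372,106),.107),onz(ps,(372,106),.12))
for z in (.08,.107,.115,.12):print(z,proj(ps,[.4613,.3073,z]),proj(pw,[.4613,.3073,z]),proj(pw,[.4613,.3148,z]))
E
```

```text
7.95 [461.3 307.4  97.8] x [ 1.    -0.003  0.   ] z [ 0.  0. -1.] [-0.7 -0.2 -0.8] 0.3 [-0.38  0.58 -0.45  2.07  0.44  0.58 -1.14]
[0.44245369 0.33673427 0.08      ] [0.44940002 0.32567    0.09      ] [0.46120879 0.30686075 0.107     ] [0.47023902 0.29247721 0.12      ]
0.08 [371.24250559 115.7641605 ] [322.13120691 278.63069357] [322.10007115 265.79765845]
0.107 [372.14940914 105.9173645 ] [322.39451265 301.13687695] [322.36220632 286.77432789]
0.115 [372.42548414 102.91985258] [322.48717314 309.05707627] [322.45464004 294.17109025]
0.12 [372.59979398 101.02726607] [322.54923479 314.36182499] [322.51660383 299.12957803]
```

Emit:
move_arm:
  moves:
    - [[0, 0, 0, 0, 0, 10, 0], [0, 0, 0, 0, 0, 10, 0], [0, 0, 0, 0, 0, 10, 0], [0, 0, 0, 0, 0, 10, 0], [0, 0, 0, 0, 0, 10, 0], [0, 0, 0, 0, 0, 0, 0], [0, 0, 0, 0, 0, -10, 0], [0, 0, 0, 0, 0, -20, 0], [0, 0, 0, 0, 0, -29, 0], [0, 0, 0, 0, 0, -29, 0]]

```text
clock: 9.25
position: [0.4607, 0.3072, 0.0675]
eef_rot: [1.0, -0.001, -0.001, 0.0]
force: [-0.4, 0.9, 0.2]
grip_width: 0.502
```

```bash
python3 snap.py wrist n5;python3 snap.py scene n5s; python3 -c "
from h import *
crop(cv2.imread('pics/n5s.png'),300,60,460,180,5,'pics/n5sc.png')"
```

```text
9.25 [460.7 307.2  67.5] x [ 1.    -0.003 -0.001] z [-0.001 -0.001 -1.   ] [-0.4  0.9  0.2] 46.7 [-0.41  0.62 -0.41  2.09  0.48  0.52 -1.18]
9.3 [460.9 307.3  68. ] x [ 1.    -0.003 -0.001] z [-0.001 -0.001 -1.   ] [ 0.7  0.5 -0.3] 46.7 [-0.41  0.62 -0.41  2.09  0.48  0.52 -1.18]
```

Emit:
move_arm:
  moves:
    - [[0, 0, 0, 0, 0, 0, -1], [0, 0, 0, 0, 0, 0, -1], [0, 0, 0, 0, 0, 0, -1], [0, 0, 0, 0, 0, 0, -1], [0, 0, 0, 0, 0, 0, -1], [0, 0, 0, 0, 0, 0, -1], [0, 0, 0, 0, 0, 5, -1], [0, 0, 0, 0, 0, 20, -1], [0, 0, 0, 0, 0, 50, -1], [0, 0, 0, 0, 0, 80, -1]]

```text
clock: 10.6
position: [0.4608, 0.3073, 0.1498]
eef_rot: [1.0, -0.001, -0.0, 0.0]
force: [0.6, 0.2, -2.3]
grip_width: 0.234
```

```bash
python3 snap.py wrist n6;python3 snap.py scene n6s;python3 snap.py side n6d; python3 -c "
from h import *
crop(cv2.imread('pics/n6s.png'),300,40,460,160,5,'pics/n6sc.png')
crop(cv2.imread('pics/n6d.png'),160,80,320,200,5,'pics/n6dc.png')"
```

```text
10.6 [460.8 307.3 149.8] x [ 1.    -0.003 -0.001] z [-0.001 -0.    -1.   ] [ 0.6  0.2 -2.3] 21.8 [-0.34  0.51 -0.5   2.03  0.38  0.69 -1.08]
10.65 [462.1 308.6 153.5] x [ 1.    -0.003  0.003] z [ 0.003  0.003 -1.   ] [1.3 0.7 0.6] 21.7 [-0.33  0.51 -0.51  2.02  0.38  0.7  -1.08]
10.7 [462.2 308.5 151.8] x [ 1.    -0.003  0.004] z [ 0.004  0.003 -1.   ] [ 0.2  0.  -3. ] 22.0 [-0.33  0.51 -0.5   2.02  0.38  0.69 -1.08]
```

Emit:
move_arm:
  moves:
    - [[0, 0, 0, 0, 0, 30, -1], [0, 0, 0, 5, -20, 60, -1], [0, 0, 0, 17, -70, 60, -1], [0, 0, 0, 29, -125, 60, -1], [0, 0, 0, 41, -180, 60, -1], [0, 0, 0, 54, -235, 60, -1], [0, 0, 0, 67, -290, 60, -1], [0, 0, 0, 75, -325, 60, -1], [0, 0, 0, 79, -342, 60, -1], [0, 0, 0, 79, -342, 60, -1]]

```text
clock: 12.0
position: [0.5399, -0.0349, 0.2078]
eef_rot: [1.0, -0.002, -0.001, -0.0]
force: [-0.7, 1.4, -2.2]
grip_width: 0.238
```

```bash
python3 snap.py scene m1s;python3 snap.py side m1d; python3 snap.py wrist m1;python3 -c "
from h import *
crop(cv2.imread('pics/m1s.png'),220,130,380,250,5,'pics/m1sc.png')
crop(cv2.imread('pics/m1d.png'),220,180,380,300,5,'pics/m1dc.png')"
```

```text
12.0 [539.9 -34.9 207.8] x [ 1.    -0.004 -0.001] z [-0.001  0.    -1.   ] [-0.7  1.4 -2.2] 22.1 [ 0.34  0.42 -0.52  2.    0.29  0.8  -0.35]
12.05 [539.8 -33.5 208.1] x [ 1.    -0.002 -0.001] z [-0.001  0.001 -1.   ] [ 0.5  0.6 -1.8] 21.9 [ 0.34  0.42 -0.52  2.    0.29  0.8  -0.35]
12.1 [539.8 -32.8 208.3] x [ 1.    -0.001 -0.   ] z [-0.     0.001 -1.   ] [-0.2 -0.9 -2.2] 21.9 [ 0.34  0.42 -0.53  2.    0.29  0.8  -0.35]
```

```bash
python3 - <<'E'
from h import *
import pickle
L=lambda n:pickle.load(open(f"pics/{n}.pkl","rb"))[0]
w=L("m1");s=L("m1s");d=L("m1d")
f=lambda x,y,ox,oy:((x+.5)/5-.5+ox,(y+.5)/5-.5+oy)
m=[ray(s,f(392,462,220,130)),ray(d,f(377,388,220,180)),ray(w,(323,227))]
print(onz(w,(323,227),.093),tri(m),tri(m[:2]))
n=[ray(s,f(380,362,220,130)),ray(d,f(365,270,220,180))]
print(tri(n))
print(tri([ray(s,f(370,275,220,130)),ray(d,f(362,158,220,180))]))
E
```

```text
[ 0.54100847 -0.03111718  0.093     ] (array([ 0.54018561, -0.03298858,  0.09021505]), [np.float64(0.0016792568358783072), np.float64(0.0008396010632833194), np.float64(0.001343243580767797)]) (array([ 0.54000673, -0.03508804,  0.09240663]), [np.float64(0.0005682242903720671), np.float64(0.0005682242903721739)])
(array([ 0.53792171, -0.03438836,  0.1476563 ]), [np.float64(0.0005628777102178972), np.float64(0.0005628777102179106)])
(array([ 0.53865071, -0.03587271,  0.19565612]), [np.float64(0.0021334983460917687), np.float64(0.002133498346091732)])
```

Emit:
move_arm:
  moves:
    - [[0, 0, 0, 1.5, -0.5, -15, -1], [0, 0, 0, 1.5, -0.5, -35, -1], [0, 0, 0, 1.5, -0.5, -50, -1], [0, 0, 0, 1.5, -0.5, -58, -1], [0, 0, 0, 1.5, -0.5, -64, -1], [0, 0, 0, 1.5, -0.5, -69, -1], [0, 0, 0, 1.5, -0.5, -74, -1], [0, 0, 0, 1.5, -0.5, -78, -1], [0, 0, 0, 1.5, -0.5, -81, -1], [0, 0, 0, 1.5, -0.5, -82, -1]]

```text
clock: 13.4
position: [0.5417, -0.0351, 0.1263]
eef_rot: [1.0, -0.001, -0.0, 0.0]
force: [0.6, 0.5, -1.1]
grip_width: 0.232
```

```bash
python3 snap.py scene m2s;python3 snap.py side m2d; python3 -c "
from h import *
crop(cv2.imread('pics/m2s.png'),220,130,380,250,5,'pics/m2sc.png')
crop(cv2.imread('pics/m2d.png'),220,180,380,300,5,'pics/m2dc.png')"
```

```text
13.4 [541.7 -35.1 126.3] x [ 1.    -0.003 -0.   ] z [-0. -0. -1.] [ 0.6  0.5 -1.1] 21.6 [ 0.28  0.53 -0.46  2.07  0.39  0.62 -0.44]
13.45 [541.6 -35.1 126.3] x [ 1.    -0.003 -0.   ] z [-0. -0. -1.] [-0.4 -0.7 -2.1] 22.0 [ 0.28  0.53 -0.46  2.07  0.39  0.62 -0.44]
```

Emit:
move_arm:
  moves:
    - [[0, 0, 0, 0, 0, -1, -1], [0, 0, 0, 0, 0, -2, -1], [0, 0, 0, 0, 0, -2, -1], [0, 0, 0, 0, 0, -2.5, -1], [0, 0, 0, 0, 0, -2.5, -1], [0, 0, 0, 0, 0, -2.5, -1], [0, 0, 0, 0, 0, -3, -1], [0, 0, 0, 0, 0, -3, -1], [0, 0, 0, 0, 0, -3, -1], [0, 0, 0, 0, 0, -3, -1]]

```text
clock: 14.75
position: [0.5419, -0.035, 0.1244]
eef_rot: [1.0, -0.001, 0.0, 0.0]
force: [-2.7, 0.7, 12.4]
grip_width: 0.233
```

Emit:
move_arm:
  moves:
    - [[0, 0, 0, 0, 0, 1, -1], [0, 0, 0, 0, 0, 1, -0.3], [0, 0, 0, 0, 0, 1, 0], [0, 0, 0, 0, 0, 1, 0], [0, 0, 0, 0, 0, 1, 0], [0, 0, 0, 0, 0, 1, 0], [0, 0, 0, 0, 0, 20, 0], [0, 0, 0, 0, 0, 50, 0], [0, 0, 0, 0, 0, 80, 0], [0, 0, 0, 0, 0, 100, 0]]

```text
clock: 16.0
position: [0.5419, -0.0351, 0.2248]
eef_rot: [1.0, -0.001, 0.001, 0.0]
force: [-0.3, 0.2, 0.0]
grip_width: 0.504
```

```bash
python3 snap.py scene m3s;python3 snap.py side m3d; python3 snap.py wrist m3; python3 -c "
from h import *
crop(cv2.imread('pics/m3s.png'),220,130,380,250,5,'pics/m3sc.png')
crop(cv2.imread('pics/m3d.png'),220,180,380,300,5,'pics/m3dc.png')"
```

```text
16.0 [541.9 -35.1 224.8] x [ 1.    -0.003  0.001] z [ 0.001 -0.    -1.   ] [-0.3  0.2  0. ] 46.9 [ 0.35  0.4  -0.54  1.97  0.27  0.83 -0.34]
16.05 [542.9 -34.9 226.8] x [ 1.    -0.003  0.004] z [ 0.004 -0.    -1.   ] [1.6 0.6 1.1] 46.6 [ 0.35  0.4  -0.54  1.97  0.27  0.84 -0.34]
16.1 [542.7 -35.  225.3] x [ 1.    -0.003  0.004] z [ 0.004 -0.    -1.   ] [ 0.  -0.3  0.5] 46.3 [ 0.35  0.4  -0.54  1.97  0.28  0.83 -0.34]
```

Emit:
move_arm:
  moves:
    - [[0, 0, 0.16, -8, 0, 0, -1], [0, 0, 0.33, -16, -1, 0, -1], [0, 0, 0.5, -24, -2, 0, -1], [0, 0, 0.67, -32, -2, 0, -1], [0, 0, 0.84, -40, -3, 0, -1], [0, 0, 1.01, -48, -3, 0, -1], [0, 0, 1.18, -56, -4, 0, -1], [0, 0, 1.35, -64, -4, 0, -1], [0, 0, 1.5, -67, -5, -10, -1], [0, 0, 1.63, -67, -5, -20, -1]]

```text
clock: 17.4
position: [0.4738, -0.0404, 0.2021]
eef_rot: [0.685, 0.728, -0.0, -0.001]
force: [0.0, 0.2, -0.2]
grip_width: 0.007
```

Emit:
move_arm:
  moves:
    - [[0, 0, 0, 0, 0, -10, -1], [0, 0, 0, 0, 0, -30, -1], [0, 0, 0, 0, 0, -60, -1], [0, 0, 0, 0, 0, -90, -1], [0, 0, 0, 0, 0, -110, -1], [0, 0, 0, 0, 0, -122, -1], [0, 0, 0, 0, 0, -128, -1], [0, 0, 0, 0, 0, -130, -1], [0, 0, 0, 0, 0, -130, -1], [0, 0, 0, 0, 0, -130, -1]]

```text
clock: 18.65
position: [0.4749, -0.0403, 0.0739]
eef_rot: [0.687, 0.727, 0.0, 0.0]
force: [0.6, 1.2, -0.2]
grip_width: 0.007
```

```bash
python3 snap.py scene t1s;python3 snap.py side t1d; python3 snap.py wrist t1; python3 -c "
from h import *
crop(cv2.imread('pics/t1s.png'),220,130,380,250,5,'pics/t1sc.png')
crop(cv2.imread('pics/t1d.png'),220,180,380,300,5,'pics/t1dc.png')"
```

```text
18.65 [474.9 -40.3  73.9] x [-0.056  0.998 -0.   ] z [ 0.001 -0.    -1.   ] [ 0.6  1.2 -0.2] 0.7 [ 0.48  0.63 -0.75  2.24  0.83  0.57  0.73]
18.7 [474.9 -40.3  73.8] x [-0.056  0.998 -0.   ] z [ 0.001 -0.    -1.   ] [0.  0.6 0. ] 0.5 [ 0.48  0.63 -0.75  2.24  0.83  0.57  0.73]
18.75 [474.8 -40.3  73.8] x [-0.056  0.998 -0.   ] z [ 0.001 -0.    -1.   ] [ 1.1 -0.4 -1.2] 0.3 [ 0.48  0.63 -0.75  2.24  0.83  0.57  0.73]
```

Emit:
move_arm:
  moves:
    - [[0, 0, 0, 0, 0, -6, -1], [0, 0, 0, 0, 0, -10, -1], [0, 0, 0, 0, 0, -13, -1], [0, 0, 0, 0, 0, -16, -1], [0, 0, 0, 0, 0, -19, -1], [0, 0, 0, 0, 0, -21, -1], [0, 0, 0, 0, 0, -23, -1], [0, 0, 0, 0, 0, -24, -1], [0, 0, 0, 0, 0, -24, -1], [0, 0, 0, 0, 0, -24, -1]]

```text
clock: 20.05
position: [0.4745, -0.0401, 0.0496]
eef_rot: [0.687, 0.727, -0.0, 0.0]
force: [-1.8, 0.4, 6.9]
grip_width: 0.003
```

```bash
python3 snap.py scene t2s; python3 -c "
from h import *
crop(cv2.imread('pics/t2s.png'),220,130,380,250,5,'pics/t2sc.png')"
```

```text
20.05 [474.5 -40.1  49.6] x [-0.056  0.998 -0.   ] z [ 0. -0. -1.] [-1.8  0.4  6.9] 0.3 [ 0.44  0.66 -0.69  2.26  0.9   0.52  0.66]
```

Emit:
move_arm:
  moves:
    - [[0, 0, 0, 0, 0, -1, -1], [0, 0, 0, 0, 0, -2, -1], [0, 0, 0, 0, 0, -2, -1], [0, 0, 0, 0, 0, 0, -1], [0, 0, 0, 0, 0, 5, -1], [0, 0, 0, 0, 0, 11, -1], [0, 0, 0, 0, 0, 20, -1], [0, 0, 0, 0, 0, 50, -1], [0, 0, 0, 0, 0, 100, -1], [0, 0, 0, 0, 0, 150, -1]]

```text
clock: 21.35
position: [0.4743, -0.0398, 0.2009]
eef_rot: [0.687, 0.727, 0.0, -0.001]
force: [0.5, -1.4, -0.0]
grip_width: 0.002
```

```bash
python3 snap.py scene t3s;python3 snap.py side t3d; python3 -c "
from h import *
crop(cv2.imread('pics/t3s.png'),220,130,380,250,5,'pics/t3sc.png')
crop(cv2.imread('pics/t3d.png'),220,180,380,300,5,'pics/t3dc.png')"
```

```text
21.35 [474.3 -39.8 200.9] x [-0.057  0.998  0.001] z [-0.001  0.001 -1.   ] [ 0.5 -1.4 -0. ] 0.2 [ 0.68  0.46 -0.97  2.12  0.52  0.82  1.01]
21.4 [476.6 -38.8 206.2] x [-0.058  0.998 -0.   ] z [ 0.006 -0.    -1.   ] [2.1 1.4 4.6] 0.5 [ 0.68  0.45 -0.98  2.11  0.52  0.83  1.02]
```

Emit:
move_arm:
  moves:
    - [[0, 0, 0, 0, -20, 0, 0.2], [0, 0, 0, 0, -60, 0, 0.2], [0, 0, 0, -5, -110, 0, 0.2], [0, 0, 0, -15, -160, -10, 0.2], [0, 0, 0, -22, -195, -30, 0.2], [0, 0, 0, -28, -216, -60, 0.2], [0, 0, 0, -28, -216, -90, 0.2], [0, 0, 0, -28, -216, -100, 0.2], [0, 0, 0, -28, -216, -100, 0.2], [0, 0, 0, -28, -216, -100, 0.2]]

```text
clock: 22.7
position: [0.4474, -0.2559, 0.1003]
eef_rot: [0.687, 0.727, 0.0, 0.001]
force: [0.5, 0.5, -0.1]
grip_width: 0.602
```

```bash
cat > pucks.py <<'E'
import sys
from h import *
from workcell import arm
ps=arm.camera_params("scene");pd=arm.camera_params("side")
def find(im):
    # end faces: light-brown; board is yellow.  segment by hue/sat
    hsv=cv2.cvtColor(im,cv2.COLOR_RGB2HSV)
    return hsv
n=sys.argv[1]
s=arm.state();pw=arm.camera_params("wrist");
for c in ["scene","side","wrist"]:
    im=arm.snapshot(c);cv2.imwrite(f"pics/{n}_{c}.png",im[:,:,::-1])
import pickle;pickle.dump((pw,s),open(f"pics/{n}_wrist.pkl","wb"));pickle.dump((ps,s),open(f"pics/{n}_scene.pkl","wb"));pickle.dump((pd,s),open(f"pics/{n}_side.pkl","wb"))
a=cv2.imread(f"pics/{n}_scene.png")[270:400,100:280];b=cv2.imread(f"pics/{n}_side.png")[340:480,240:440]
a=cv2.resize(a,None,fx=2.2,fy=2.2,interpolation=2);b=cv2.resize(b,None,fx=2,fy=2,interpolation=2)
o=np.zeros((290,800,3),np.uint8);o[:a.shape[0],:396]=a[:,:396];o[:280,400:800]=b;cv2.imwrite(f"pics/{n}_c.png",o)
print(round(s["clock"],2),np.round(s["position"]*1000,1),round(s["grip_width"]*93,1))
E
python3 pucks.py p1
```

```text
22.7 [ 447.4 -255.9  100.3] 56.0
```

```bash
python3 - <<'E'
from h import *
import pickle
L=lambda n:pickle.load(open(f"pics/{n}.pkl","rb"))[0]
w,s,d=L("p1_wrist"),L("p1_scene"),L("p1_side")
print(onz(w,(321,243),.03),onz(w,(174,255),.03))
for a,b in [((190,137),(592,140)),((231,128),(603,104)),((89,152),(555,244))]:
    print(tri([ray(s,(100+(a[0]+.5)/2.2-.5,270+(a[1]+.5)/2.2-.5)),ray(d,(240+(b[0]-400+.5)/2-.5,340+(b[1]+.5)/2-.5))]))
f=lambda x,y,ox,oy:((x+.5)/5-.5+ox,(y+.5)/5-.5+oy)
print("grip",tri([ray(s,f(391,384,220,130)),ray(d,f(374,298,220,180))]))
E
```

```text
[ 0.44483345 -0.25502186  0.03      ] [ 0.4590775 -0.3542556  0.03     ]
(array([ 0.51261491, -0.29889945,  0.03017857]), [np.float64(0.000373155585784961), np.float64(0.00037315558578490335)])
(array([ 0.53152901, -0.27422535,  0.02925075]), [np.float64(0.0009928325696039284), np.float64(0.0009928325696039258)])
(array([ 0.46105795, -0.35660609,  0.02849529]), [np.float64(0.001267605025431337), np.float64(0.0012676050254311609)])
grip (array([ 0.54049134, -0.03293803,  0.13430283]), [np.float64(0.0008443227296444454), np.float64(0.0008443227296445258)])
```

Emit:
move_arm:
  moves:
    - [[0, 0, 0, -1, 0, -25, 0.2], [0, 0, 0, -1, 0, -55, 0.2], [0, 0, 0, -1, 0, -75, 0.2], [0, 0, 0, -1, 0, -88, 0.2], [0, 0, 0, -1, 0, -96, 0.2], [0, 0, 0, -1, 0, -97, -1], [0, 0, 0, -1, 0, -97, -1], [0, 0, 0, -1, 0, -97, -1], [0, 0, 0, -1, 0, -97, -1], [0, 0, 0, -1, 0, -97, -1]]

```text
clock: 24.1
position: [0.4459, -0.2563, 0.0028]
eef_rot: [0.687, 0.727, 0.0, 0.0]
force: [-0.3, -0.1, 6.7]
grip_width: 0.313
```

Emit:
move_arm:
  moves:
    - [[0, 0, 0, 0, 0, 5, -1], [0, 0, 0, 0, 0, 30, -1], [0, 0, 0, 0, 10, 80, -1], [0, 0, 0, 0, 40, 130, -1], [0, 0, 0, 5, 90, 160, -1], [0, 0, 0, 10, 145, 165, -1], [0, 0, 0, 15, 200, 165, -1], [0, 0, 0, 20, 255, 165, -1], [0, 0, 0, 30, 305, 165, -1], [0, 0, 0, 40, 340, 165, -1]]

```text
clock: 25.35
position: [0.4855, 0.0863, 0.1678]
eef_rot: [0.686, 0.727, 0.0, -0.0]
force: [0.8, -0.2, -0.5]
grip_width: 0.314
```

```bash
python3 pucks.py p2
```

```text
25.35 [485.5  86.3 167.8] 29.2
```

Emit:
move_arm:
  moves:
    - [[0, 0, 0, 8, 12, 0, -1], [0, 0, 0, 16.5, 25, -10, -1], [0, 0, 0, 16.5, 25, -45, -1], [0, 0, 0, 16.5, 25, -85, -1], [0, 0, 0, 16.5, 25, -110, -1], [0, 0, 0, 16.5, 25, -122, -1], [0, 0, 0, 16.5, 25, -122, -0.15], [0, 0, 0, 16.5, 25, -122, -0.15], [0, 0, 0, 16.5, 25, -122, -0.15], [0, 0, 0, 16.5, 25, -110, -0.15]]

```text
clock: 26.75
position: [0.502, 0.1087, 0.0579]
eef_rot: [0.687, 0.727, -0.0, -0.0]
force: [0.0, 0.0, 0.4]
grip_width: 0.425
```

Emit:
move_arm:
  moves:
    - [[0, 0, 0, 0, 0, 40, -0.15], [0, 0, 0, 0, -5, 90, 0.0], [0, 0, 0, -5, -30, 115, 0.2], [0, 0, 0, -10, -80, 115, 0.2], [0, 0, 0, -15, -140, 115, 0.2], [0, 0, 0, -20, -200, 115, 0.2], [0, 0, 0, -25, -260, 115, 0.2], [0, 0, 0, -32, -320, 115, 0.2], [0, 0, 0, -38, -380, 110, 0.2], [0, 0, 0, -42, -430, 100, 0.2]]

```text
clock: 28.0
position: [0.4595, -0.3238, 0.1587]
eef_rot: [0.688, 0.726, -0.0, 0.001]
force: [1.2, -0.1, 0.8]
grip_width: 0.599
```

```bash
python3 pucks.py p3
```

```text
28.0 [ 459.5 -323.8  158.7] 55.7
```

Emit:
move_arm:
  moves:
    - [[0, 0, 0, 1, -20, -20, 0.2], [0, 0, 0, 1, -36, -60, 0.2], [0, 0, 0, 1, -36, -100, 0.2], [0, 0, 0, 1, -36, -130, 0.2], [0, 0, 0, 1, -36, -147, 0.2], [0, 0, 0, 1, -36, -153, 0.2], [0, 0, 0, 1, -36, -153, 0.0], [0, 0, 0, 1, -36, -153, -0.5], [0, 0, 0, 1, -36, -153, -1], [0, 0, 0, 1, -36, -153, -1]]

```text
clock: 29.4
position: [0.4615, -0.3575, 0.0051]
eef_rot: [0.687, 0.727, -0.0, 0.001]
force: [-0.8, 0.1, 6.0]
grip_width: 0.309
```

Emit:
move_arm:
  moves:
    - [[0, 0, 0, 0, 0, 0, -1], [0, 0, 0, 0, 0, 0, -1], [0, 0, 0, 0, 0, 5, -1], [0, 0, 0, 0, 0, 30, -1], [0, 0, 0, 0, 10, 80, -1], [0, 0, 0, 0, 40, 130, -1], [0, 0, 0, 5, 90, 165, -1], [0, 0, 0, 10, 150, 165, -1], [0, 0, 0, 15, 210, 165, -1], [0, 0, 0, 20, 270, 165, -1]]

```text
clock: 30.65
position: [0.481, -0.0855, 0.1699]
eef_rot: [0.687, 0.727, 0.0, 0.0]
force: [1.3, 0.0, -0.3]
grip_width: 0.312
```

```bash
python3 pucks.py p4
```

```text
30.65 [481.  -85.5 169.9] 29.0
```

Emit:
move_arm:
  moves:
    - [[0, 0, 0, 15, 50, 0, -1], [0, 0, 0, 35, 110, 0, -1], [0, 0, 0, 60, 165, 0, -1], [0, 0, 0, 75, 197, 0, -1], [0, 0, 0, 75, 197, -25, -1], [0, 0, 0, 75, 197, -70, -1], [0, 0, 0, 75, 197, -105, -1], [0, 0, 0, 75, 197, -120, -1], [0, 0, 0, 75, 197, -124, -1], [0, 0, 0, 75, 197, -124, -0.6]]

```text
clock: 32.05
position: [0.5567, 0.1097, 0.0462]
eef_rot: [0.687, 0.727, 0.0, 0.0]
force: [0.1, -0.0, -0.4]
grip_width: 0.315
```

```bash
python3 pucks.py p5
```

```text
32.05 [556.7 109.7  46.2] 29.3
```

Emit:
move_arm:
  moves:
    - [[0, 0, 0, 0, 0, 0, -0.15], [0, 0, 0, 0, 0, 0, -0.15], [0, 0, 0, 0, 0, 10, -0.15], [0, 0, 0, 0, 0, 50, -0.15], [0, 0, 0, 0, 0, 100, 0], [0, 0, -0.18, 0, -20, 125, 0], [0, 0, -0.36, 0, -65, 125, 0.2], [0, 0, -0.54, 0, -120, 125, 0.2], [0, 0, -0.72, 0, -180, 125, 0.2], [0, 0, -0.9, 0, -230, 125, 0.2]]

```text
clock: 33.45
position: [0.5559, -0.1224, 0.1712]
eef_rot: [0.936, 0.352, 0.0, 0.0]
force: [1.9, 0.4, -0.0]
grip_width: 0.599
```

Emit:
move_arm:
  moves:
    - [[0, 0, -0.18, 0, -50, 0, 0.2], [0, 0, -0.36, 0, -90, 0, 0.2], [0, 0, -0.54, -10, -120, 0, 0.2], [0, 0, -0.72, -20, -135, 0, 0.2], [0, 0, -0.9, -25, -145, 0, 0.2], [0, 0, -1.08, -25, -153, -10, 0.2], [0, 0, -1.26, -25, -155, -30, 0.2], [0, 0, -1.38, -25, -155, -50, 0.2], [0, 0, -1.38, -25, -155, -50, 0.2], [0, 0, -1.38, -25, -155, -50, 0.2]]

```text
clock: 34.7
position: [0.5316, -0.2749, 0.1213]
eef_rot: [0.948, -0.319, 0.0, -0.0]
force: [0.7, -0.0, 0.7]
grip_width: 0.599
```

```bash
python3 pucks.py p6;python3 snap.py wrist p6w
```

```text
34.7 [ 531.6 -274.9  121.3] 55.7
34.85 [ 531.6 -275.3  121.3] x [ 0.795 -0.607  0.001] z [ 0.001 -0.    -1.   ] [-0.1  0.7 -0.3] 55.9 [ 0.54  0.56 -0.23  1.96  0.2   0.64 -0.47]
```

```bash
python3 - <<'E'
from h import *
import pickle
w=pickle.load(open("pics/p6w.pkl","rb"))[0]
for q in [(322,237),(321,274)]:print(onz(w,q,.03))
E
```

```text
[ 0.53179532 -0.27495241  0.03      ]
[ 0.51364748 -0.29753462  0.03      ]
```

Emit:
move_arm:
  moves:
    - [[0, 0, 0, 1, 1, -25, 0.2], [0, 0, 0, 1, 1, -60, 0.2], [0, 0, 0, 1, 1, -90, 0.2], [0, 0, 0, 1, 1, -108, 0.2], [0, 0, 0, 1, 1, -116, 0.2], [0, 0, 0, 1, 1, -116, 0.0], [0, 0, 0, 1, 1, -116, -0.5], [0, 0, 0, 1, 1, -116, -1], [0, 0, 0, 1, 1, -116, -1], [0, 0, 0, 1, 1, -116, -1]]

```text
clock: 36.15
position: [0.5326, -0.2744, 0.0052]
eef_rot: [0.947, -0.321, 0.001, 0.0]
force: [-1.0, 0.6, 6.5]
grip_width: 0.312
```

Emit:
move_arm:
  moves:
    - [[0, 0, 0, 0, 0, 0, -1], [0, 0, 0, 0, 0, 5, -1], [0, 0, 0, 0, 0, 35, -1], [0, 0, 0.1, 0, 5, 80, -1], [0, 0, 0.2, -5, 30, 130, -1], [0, 0, 0.35, -10, 80, 165, -1], [0, 0, 0.5, -10, 135, 165, -1], [0, 0, 0.65, -5, 195, 165, -1], [0, 0, 0.65, -5, 255, 165, -1], [0, 0, 0.65, -5, 315, 165, -1]]

```text
clock: 37.4
position: [0.5269, 0.0424, 0.1698]
eef_rot: [1.0, -0.002, 0.0, 0.0]
force: [1.1, -0.2, -0.9]
grip_width: 0.314
```

```bash
python3 pucks.py p7;python3 snap.py wrist p7w
```

```text
37.4 [526.9  42.4 169.8] 29.2
37.55 [526.9  44.7 169.9] x [1.    0.004 0.001] z [ 0.001  0.001 -1.   ] [ 0.1 -0.7 -0.3] 29.1 [ 0.14  0.45 -0.46  2.06  0.3   0.69 -0.51]
```

```bash
python3 - <<'E'
from h import *
import pickle
w=pickle.load(open("pics/p7w.pkl","rb"))[0]
print(onz(w,(326.5,146),.095)); im=cv2.imread("pics/p7w.png")
h=cv2.cvtColor(im,cv2.COLOR_BGR2GRAY)[30:260,220:440]
for q in [(289,153),(362,151)]:print(onz(w,q,.06))
E
```

```text
[0.52981795 0.1112325  0.095     ]
[0.50317046 0.10374204 0.06      ]
[0.55619313 0.10533439 0.06      ]
```

Emit:
move_arm:
  moves:
    - [[0, 0, 0, 1, 40, 0, -1], [0, 0, 0, 2, 75, 0, -1], [0, 0, 0, 2, 93, -5, -1], [0, 0, 0, 2, 94, -35, -1], [0, 0, 0, 2, 94, -75, -1], [0, 0, 0, 2, 94, -105, -1], [0, 0, 0, 2, 94, -120, -1], [0, 0, 0, 2, 94, -124, -1], [0, 0, 0, 2, 94, -124, -0.15], [0, 0, 0, 2, 94, -124, -0.15]]

```text
clock: 38.85
position: [0.5298, 0.1349, 0.0464]
eef_rot: [1.0, -0.002, 0.001, -0.0]
force: [0.6, -0.7, 0.2]
grip_width: 0.417
```

Emit:
move_arm:
  moves:
    - [[0, 0, 0, 0, 0, 0, -0.15], [0, 0, 0, 0, 0, 5, -0.15], [0, 0, 0, 0, 0, 40, -0.15], [0, 0, 0, 0, -5, 90, 0], [0, 0, -0.1, 0, -40, 120, 0.2], [0, 0, -0.2, -5, -95, 120, 0.2], [0, 0, -0.35, -7, -155, 120, 0.2], [0, 0, -0.5, -10, -215, 120, 0.2], [0, 0, -0.65, -12, -275, 120, 0.2], [0, 0, -0.65, -14, -335, 120, 0.2]]

```text
clock: 40.1
position: [0.5151, -0.2019, 0.1662]
eef_rot: [0.947, -0.321, 0.001, 0.0]
force: [1.8, 0.1, -0.0]
grip_width: 0.602
```

```bash
python3 pucks.py p8;python3 snap.py wrist p8w
```

```text
40.1 [ 515.1 -201.9  166.2] 56.0
40.25 [ 514.3 -203.8  165.7] x [ 0.791 -0.612  0.001] z [-0.    -0.001 -1.   ] [-0.8  0.7 -1.2] 55.8 [ 0.47  0.46 -0.27  2.02  0.19  0.68 -0.59]
```

Emit:
move_arm:
  moves:
    - [[0, 0, 0, 0, -40, -10, 0.2], [0, 0, 0, 0, -80, -40, 0.2], [0, 0, 0, -1, -94, -80, 0.2], [0, 0, 0, -1, -94, -120, 0.2], [0, 0, 0, -1, -94, -148, 0.2], [0, 0, 0, -1, -94, -160, 0.2], [0, 0, 0, -1, -94, -160, 0.2], [0, 0, 0, -1, -94, -160, -0.5], [0, 0, 0, -1, -94, -160, -1], [0, 0, 0, -1, -94, -160, -1]]

```text
clock: 41.55
position: [0.5146, -0.2945, 0.0062]
eef_rot: [0.947, -0.321, 0.001, 0.0]
force: [0.0, 0.4, 0.2]
grip_width: 0.327
```

Emit:
move_arm:
  moves:
    - [[0, 0, 0, 0, 0, 0, -1], [0, 0, 0, 0, 0, 0, -1], [0, 0, 0, 0, 0, 0, -1], [0, 0, 0, 0, 0, 5, -1], [0, 0, 0, 0, 0, 35, -1], [0, 0, 0.1, 0, 5, 80, -1], [0, 0, 0.2, 0, 30, 130, -1], [0, 0, 0.35, 0, 80, 165, -1], [0, 0, 0.5, 5, 135, 165, -1], [0, 0, 0.65, 10, 195, 165, -1]]

```text
clock: 42.8
position: [0.5242, -0.0982, 0.1714]
eef_rot: [1.0, 0.0, 0.001, 0.0]
force: [0.5, -0.2, -0.1]
grip_width: 0.317
```

Emit:
move_arm:
  moves:
    - [[0, 0, 0, 1, 55, 0, -1], [0, 0, 0, 2, 110, 0, -1], [0, 0, 0, 3, 150, 0, -1], [0, 0, 0, 4, 175, 0, -1], [0, 0, 0, 4, 180, 0, -1], [0, 0, 0, 4, 180, 0, -1], [0, 0, 0, 4, 180, 0, -1], [0, 0, 0, 4, 180, 0, -1], [0, 0, 0, 4, 180, 0, -1], [0, 0, 0, 4, 180, 0, -1]]

```text
clock: 44.05
position: [0.5282, 0.0806, 0.1704]
eef_rot: [1.0, -0.002, 0.0, 0.0]
force: [-0.9, 0.1, -0.1]
grip_width: 0.312
```

```bash
python3 snap.py wrist p9w
```

```text
44.05 [528.2  80.6 170.4] x [ 1.    -0.003  0.   ] z [ 0. -0. -1.] [-0.9  0.1 -0.1] 29.1 [ 0.09  0.46 -0.49  2.05  0.32  0.71 -0.6 ]
```

Emit:
move_arm:
  moves:
    - [[0, 0, 0, 1, 2, -20, -1], [0, 0, 0, 1, 3, -60, -1], [0, 0, 0, 1, 3, -95, -1], [0, 0, 0, 1, 3, -115, -1], [0, 0, 0, 1, 3, -124, -1], [0, 0, 0, 1, 3, -124, -1], [0, 0, 0, 1, 3, -124, -0.15], [0, 0, 0, 1, 3, -124, -0.15], [0, 0, 0, 1, 3, -124, -0.15], [0, 0, 0, 1, 3, -115, -0.15]]

```text
clock: 45.35
position: [0.5289, 0.0838, 0.0556]
eef_rot: [1.0, -0.001, -0.0, 0.0]
force: [-0.1, 0.2, 0.2]
grip_width: 0.424
```

Emit:
move_arm:
  moves:
    - [[0, 0, 0, 0, 0, 40, -0.15], [0, 0, 0, 0, 0, 90, 0], [0, 0, 0, 0, 0, 130, 0], [0, 0, 0, 0, 10, 160, 0], [0, 0, 0, 10, 40, 180, 0], [0, 0, 0, 20, 80, 190, 0], [0, 0, 0, 30, 115, 190, 0], [0, 0, 0, 35, 130, 190, 0], [0, 0, 0, 35, 130, 190, 0], [0, 0, 0, 35, 130, 190, 0]]

```text
clock: 46.6
position: [0.5639, 0.2121, 0.2452]
eef_rot: [1.0, -0.002, -0.0, 0.001]
force: [0.3, 0.3, 0.2]
grip_width: 0.5
```

```bash
python3 snap.py wrist k1; python3 snap.py scene k1s; python3 snap.py side k1d;python3 -c "
from h import *
crop(cv2.imread('pics/k1s.png'),340,80,460,200,5,'pics/k1sc.png')
crop(cv2.imread('pics/k1d.png'),220,100,340,220,5,'pics/k1dc.png')"
```

```text
46.6 [563.9 212.1 245.2] x [ 1.    -0.004 -0.001] z [-0.001 -0.001 -1.   ] [0.3 0.3 0.2] 46.5 [-0.08  0.46 -0.53  1.82  0.28  0.94 -0.75]
46.65 [563.9 212.  245.2] x [ 1.    -0.005 -0.001] z [-0.001 -0.001 -1.   ] [-0.   0.5 -0. ] 46.6 [-0.08  0.46 -0.53  1.82  0.28  0.94 -0.75]
46.7 [564.  212.2 245.3] x [ 1.    -0.005 -0.   ] z [-0.    -0.001 -1.   ] [0.2 0.9 0.5] 46.6 [-0.08  0.46 -0.54  1.82  0.28  0.94 -0.75]
```

```bash
python3 -c "
from h import *
crop(cv2.imread('pics/k1.png'),270,40,430,180,5,'pics/k1c.png')"
python3 - <<'E'
from h import *
import pickle
L=lambda n:pickle.load(open(f"pics/{n}.pkl","rb"))[0]
w,s,d=L("k1"),L("k1s"),L("k1d")
f=lambda x,y,ox,oy,k=5:((x+.5)/k-.5+ox,(y+.5)/k-.5+oy)
for c in [(275,95),(626,288),(440,640),(100,468),(360,373)]: print(onz(w,f(*c,270,40),.06))
# side holder top corners: 
print("top",tri([ray(w,f(398,370,270,40)),ray(s,f(407,133,340,80)),ray(d,f(220,147,220,100))]))
print("topSD",tri([ray(s,f(407,133,340,80)),ray(d,f(220,147,220,100))]))
print("gripbot",tri([ray(s,f(378,246,340,80)),ray(d,f(231,258,220,100))]))
print("hole",tri([ray(s,f(366,338,340,80)),ray(d,f(237,360,220,100))]))
print("holSD",[tri([ray(s,f(*a,340,80)),ray(d,f(*b,220,100))]) for a,b in [((476,362),(322,322))]])
for c in [(257,318),(337,410),(476,362)]: print(onz(s,f(*c,340,80),.06))
E
```

```text
[0.56716687 0.34348864 0.06      ]
[0.62889681 0.31211372 0.06      ]
[0.5976222  0.25079819 0.06      ]
[0.53544532 0.28191202 0.06      ]
[0.58224073 0.29806363 0.06      ]
top (array([0.58131779, 0.29793992, 0.16907246]), [np.float64(3.9900471123113734e-05), np.float64(0.00010863654668915814), np.float64(0.0001062573914398197)])
topSD (array([0.58131424, 0.29781237, 0.16914621]), [np.float64(9.744718205489014e-05), np.float64(9.74471820550047e-05)])
gripbot (array([0.58108428, 0.29152962, 0.11628757]), [np.float64(0.0003608818193621467), np.float64(0.0003608818193620787)])
hole (array([0.58093493, 0.29756072, 0.05903045]), [np.float64(0.0011155511814592766), np.float64(0.0011155511814592346)])
holSD [(array([0.62761869, 0.31054937, 0.06244682]), [np.float64(0.0011576523861027118), np.float64(0.0011576523861026847)])]
[0.53629435 0.27925513 0.06      ]
[0.59505849 0.25262    0.06      ]
[0.6258809  0.31467715 0.06      ]
```

Emit:
move_arm:
  moves:
    - [[0, 0, 0.03, 5, 20, 0, 0], [0, 0, 0.07, 12, 60, 0, 0], [0, 0, 0.07, 17.5, 84, -10, 0], [0, 0, 0.07, 17.5, 86, -40, 0], [0, 0, 0.07, 17.5, 86, -75, 0], [0, 0, 0.07, 17.5, 86, -105, 0], [0, 0, 0.07, 17.5, 86, -125, 0], [0, 0, 0.07, 17.5, 86, -133, 0], [0, 0, 0.07, 17.5, 86, -133, 0], [0, 0, 0.07, 17.5, 86, -133, 0]]

```text
clock: 48.0
position: [0.5822, 0.3003, 0.1135]
eef_rot: [0.999, 0.034, 0.001, -0.0]
force: [-1.3, -0.6, 0.4]
grip_width: 0.5
```

```bash
python3 snap.py wrist k2
```

```text
48.0 [582.2 300.3 113.5] x [0.998 0.067 0.001] z [ 0.001  0.001 -1.   ] [-1.3 -0.6  0.4] 46.5 [-0.26  0.66 -0.47  1.83  0.42  0.75 -0.89]
```

Emit:
move_arm:
  moves:
    - [[0, 0, 0, 0, -2, 0, 0], [0, 0, 0, 0, -2, 0, -0.5], [0, 0, 0, 0, -2, 0, -1], [0, 0, 0, 0, -2, 0, -1], [0, 0, 0, 0, -2, 0, -1], [0, 0, 0, 0, -2, 0, -1], [0, 0, 0, 0, -2, 0, -1], [0, 0, 0, 0, -2, 4, -1], [0, 0, 0, 0, -2, 20, -1], [0, 0, 0, 0, -2, 50, -1]]

```text
clock: 49.3
position: [0.5811, 0.2977, 0.1629]
eef_rot: [0.999, 0.034, -0.001, 0.0]
force: [0.4, 0.1, -0.5]
grip_width: 0.217
```

Emit:
move_arm:
  moves:
    - [[0, 0, 0, 0, 0, 40, -1], [0, 0, 0, 0, -10, 80, -1], [0, 0, 0, -5, -40, 95, -1], [0, 0, 0, -15, -80, 95, -1], [0, 0, 0, -28, -120, 95, -1], [0, 0, 0, -40, -155, 95, -1], [0, 0, 0, -48, -178, 95, -1], [0, 0, 0, -52, -187, 95, -1], [0, 0, 0, -52, -187, 95, -1], [0, 0, 0, -52, -187, 95, -1]]

```text
clock: 50.55
position: [0.53, 0.1122, 0.2577]
eef_rot: [0.999, 0.034, 0.0, -0.0]
force: [-0.3, 0.2, -0.5]
grip_width: 0.214
```

```bash
python3 snap.py wrist k3; python3 snap.py scene k3s; python3 snap.py side k3d; python3 -c "
from h import *
crop(cv2.imread('pics/k3s.png'),270,70,430,230,4,'pics/k3sc.png')
crop(cv2.imread('pics/k3d.png'),200,100,340,270,4,'pics/k3dc.png')"
```

```text
50.55 [530.  112.2 257.7] x [0.998 0.068 0.001] z [ 0.001  0.001 -1.   ] [-0.3  0.2 -0.5] 19.9 [ 0.12  0.37 -0.58  1.94  0.25  0.91 -0.52]
50.6 [529.9 112.2 257.6] x [0.998 0.068 0.   ] z [ 0.     0.001 -1.   ] [ 0.4 -1.  -0.6] 19.8 [ 0.12  0.37 -0.58  1.94  0.25  0.91 -0.52]
50.65 [529.9 112.  257.5] x [0.998 0.068 0.   ] z [ 0.     0.001 -1.   ] [-0.4 -0.8 -0.5] 19.8 [ 0.12  0.37 -0.58  1.94  0.25  0.91 -0.52]
```

```bash
python3 - <<'E'
from h import *
import pickle
L=lambda n:pickle.load(open(f"pics/{n}.pkl","rb"))[0]
w,s,d=L("k3"),L("k3s"),L("k3d")
f=lambda x,y,ox,oy,k=4:((x+.5)/k-.5+ox,(y+.5)/k-.5+oy)
print("end",tri([ray(s,f(294,322,270,70)),ray(d,f(258,338,200,100))]))
print("gripbot",tri([ray(s,f(297,146,270,70)),ray(d,f(250,143,200,100))]))
for q in [(321,184),(293,206),(348,207),(318,232)]:print(onz(w,q,.06))
print("rim",onz(w,(321.5,208.5),.095))
print("hole",tri([ray(s,f(574,310,270,70)),ray(d,f(270,287,200,100))]))
E
```

```text
end (array([0.52908996, 0.11190601, 0.15642601]), [np.float64(0.00016056021117015354), np.float64(0.00016056021117011752)])
gripbot (array([0.53176709, 0.10608179, 0.26204579]), [np.float64(0.00024150843036058043), np.float64(0.00024150843036059336)])
[0.52849685 0.13398669 0.06      ]
[0.50237196 0.11032971 0.06      ]
[0.55670643 0.11299317 0.06      ]
[0.52878734 0.08525651 0.06      ]
rim [0.52996994 0.11776901 0.095     ]
hole (array([0.58142028, 0.29806949, 0.05920548]), [np.float64(0.001081440619730147), np.float64(0.0010814406197301727)])
```

Emit:
move_arm:
  moves:
    - [[0, 0, 0, 0, -2, -15, -1], [0, 0, 0, 0, -2, -40, -1], [0, 0, 0, 0, -2, -60, -1], [0, 0, 0, 0, -2, -75, -1], [0, 0, 0, 0, -2, -85, -1], [0, 0, 0, 0, -2, -95, -1], [0, 0, 0, 0, -2, -104, -1], [0, 0, 0, 0, -2, -111, -1], [0, 0, 0, 0, -2, -113, -1], [0, 0, 0, 0, -2, -113, -1]]

```text
clock: 51.95
position: [0.5297, 0.1089, 0.1445]
eef_rot: [0.999, 0.034, 0.0, 0.0]
force: [-0.0, -0.1, -0.9]
grip_width: 0.214
```

```bash
python3 snap.py wrist k4; python3 snap.py scene k4s; python3 -c "
from h import *
crop(cv2.imread('pics/k4s.png'),270,100,430,230,4,'pics/k4sc.png')"
```

```text
51.95 [529.7 108.9 144.5] x [0.998 0.067 0.   ] z [ 0. -0. -1.] [-0.  -0.1 -0.9] 19.9 [ 0.05  0.5  -0.5   2.06  0.38  0.67 -0.64]
52.0 [529.8 108.9 144.6] x [0.998 0.067 0.   ] z [ 0.  0. -1.] [ 0.6 -0.1 -1. ] 19.9 [ 0.05  0.5  -0.5   2.06  0.38  0.67 -0.64]
```

Emit:
move_arm:
  moves:
    - [[0, 0, 0, 2, 5, -1, -1], [0, 0, 0, 3, 8, -2, -1], [0, 0, 0, 3, 11.5, -3, -1], [0, 0, 0, 2, 15, -3, -1], [0, 0, 0, 0, 18, -3, -1], [0, 0, 0, -3, 22, -3, -1], [0, 0, 0, -7, 24, -3, -1], [0, 0, 0, -12, 25, -3, -1], [0, 0, 0, -17.5, 26, -3, -1], [0, 0, 0, -23.5, 25.5, -3, -1]]

```text
clock: 53.3
position: [0.5056, 0.134, 0.1414]
eef_rot: [0.999, 0.033, -0.0, 0.0]
force: [1.0, -4.7, -0.4]
grip_width: 0.216
```

```bash
python3 snap.py wrist k5
```

```text
53.3 [505.6 134.  141.4] x [ 0.998  0.067 -0.   ] z [-0. -0. -1.] [ 1.  -4.7 -0.4] 20.1 [-0.01  0.49 -0.49  2.1   0.39  0.64 -0.7 ]
```

Works; force is small. First half turn.

Emit:
move_arm:
  moves:
    - [[0, 0, 0, -6, -8.5, 0, -1], [0, 0, 0, -9.5, -18, 0, -1], [0, 0, 0, -9.5, -28.5, 0, -1], [0, 0, 0, -6, -38.5, 0, -1], [0, 0, 0, 0, -46.5, 0, -1], [0, 0, 0, 8.5, -52.5, 0, -1], [0, 0, 0, 18, -56, 0, -1], [0, 0, 0, 28.5, -56, 0, -1], [0, 0, 0, 38.5, -52.5, 0, -1], [0, 0, 0, 46.5, -46.5, 0, -1]]

```text
clock: 54.6
position: [0.5531, 0.0876, 0.1411]
eef_rot: [0.999, 0.033, -0.0, 0.0]
force: [-0.0, -0.5, -1.3]
grip_width: 0.213
```

```bash
python3 snap.py scene k6s;python3 snap.py wrist k6; python3 -c "
from h import *
crop(cv2.imread('pics/k6s.png'),270,100,430,230,4,'pics/k6sc.png')"
```

```text
54.6 [553.1  87.6 141.1] x [ 0.998  0.067 -0.001] z [-0.001 -0.001 -1.   ] [-0.  -0.5 -1.3] 19.8 [ 0.09  0.53 -0.49  2.02  0.39  0.68 -0.59]
54.65 [554.3  88.8 141.3] x [0.998 0.067 0.001] z [ 0.001  0.    -1.   ] [1.9 0.9 0.6] 20.4 [ 0.08  0.53 -0.49  2.02  0.39  0.68 -0.59]
```

Emit:
move_arm:
  moves:
    - [[0, 0, 0, 6, 8.5, 0, -1], [0, 0, 0, 9.5, 18, 0, -1], [0, 0, 0, 9.5, 28.5, 0, -1], [0, 0, 0, 6, 38.5, 0, -1], [0, 0, 0, 0, 46.5, 0, -1], [0, 0, 0, -8.5, 52.5, 0, -1], [0, 0, 0, -18, 56, 0, -1], [0, 0, 0, -28.5, 56, 0, -1], [0, 0, 0, -38.5, 52.5, 0, -1], [0, 0, 0, -46.5, 46.5, 0, -1]]

```text
clock: 55.95
position: [0.5055, 0.1339, 0.1415]
eef_rot: [0.999, 0.034, 0.0, 0.0]
force: [0.1, 0.1, -0.3]
grip_width: 0.214
```

Emit:
move_arm:
  moves:
    - [[0, 0, 0, -6, -8.5, 0, -1], [0, 0, 0, -9.5, -18, 0, -1], [0, 0, 0, -9.5, -28.5, 0, -1], [0, 0, 0, -6, -38.5, 0, -1], [0, 0, 0, 0, -46.5, 0, -1], [0, 0, 0, 8.5, -52.5, 0, -1], [0, 0, 0, 18, -56, 0, -1], [0, 0, 0, 28.5, -56, 0, -1], [0, 0, 0, 38.5, -52.5, 0, -1], [0, 0, 0, 46.5, -46.5, 0, -1]]

```text
clock: 57.2
position: [0.5524, 0.0869, 0.141]
eef_rot: [0.999, 0.033, -0.001, 0.001]
force: [-7.0, -3.7, -0.1]
grip_width: 0.211
```

```bash
python3 snap.py scene k7s;python3 snap.py wrist k7; python3 -c "
from h import *
crop(cv2.imread('pics/k7s.png'),270,100,430,230,4,'pics/k7sc.png')"
```

```text
57.2 [552.4  86.9 141. ] x [ 0.998  0.066 -0.002] z [-0.002 -0.002 -1.   ] [-7.  -3.7 -0.1] 19.6 [ 0.09  0.53 -0.49  2.02  0.39  0.69 -0.59]
57.25 [552.3  87.9 140.9] x [ 0.998  0.067 -0.003] z [-0.003 -0.002 -1.   ] [-4.6 -3.3  2.1] 19.8 [ 0.08  0.53 -0.49  2.02  0.39  0.69 -0.59]
```

```bash
python3 snap.py side k7d; python3 - <<'E'
from h import *
import pickle
w=pickle.load(open("pics/k7.pkl","rb"))[0];w6=pickle.load(open("pics/k6.pkl","rb"))[0]
for q in [(319,258),(319,264)]:print(onz(w,q,.045))
print(onz(w6,(320,210),.045))
for q in [(271,145),(343,172),(351,214),(317,236)]:print(onz(w,q,.06))
crop(cv2.imread('pics/k7d.png'),200,150,360,270,5,'pics/k7dc.png')
crop(cv2.imread('pics/k7.png'),170,100,400,320,3,'pics/k7c.png')
E
```

```text
57.3 [551.9  87.8 140.9] x [ 0.998  0.067 -0.003] z [-0.003 -0.002 -1.   ] [-2.8 -3.5  0.3] 20.1 [ 0.08  0.53 -0.49  2.02  0.39  0.69 -0.59]
[0.55133244 0.07057234 0.045     ]
[0.55164663 0.06575751 0.045     ]
[0.55195557 0.10852672 0.045     ]
[0.51487322 0.15210594 0.06      ]
[0.5629802  0.13783688 0.06      ]
[0.57083783 0.10967529 0.06      ]
[0.54861247 0.0923743  0.06      ]
```

Emit:
move_arm:
  moves:
    - [[0, 0, 0, 5, 11, 0, -1], [0, 0, 0, 8, 23, -1, -1], [0, 0, 0, 8, 36, -1, -1], [0, 0, 0, 5, 48, -1, -1], [0, 0, 0, 0, 58, -1, -1], [0, 0, 0, -8.5, 65, -1, -1], [0, 0, 0, -18, 69, -1, -1], [0, 0, 0, -28.5, 69, -1, -1], [0, 0, 0, -38.5, 65, -1, -1], [0, 0, 0, -46.5, 58, -1, -1]]

```text
clock: 58.6
position: [0.5054, 0.1453, 0.1405]
eef_rot: [0.999, 0.034, -0.0, 0.0]
force: [0.6, 0.1, -0.5]
grip_width: 0.217
```

```bash
python3 snap.py wrist k8;python3 snap.py scene k8s; python3 -c "
from h import *
crop(cv2.imread('pics/k8s.png'),270,100,430,230,4,'pics/k8sc.png')"
```

```text
58.6 [505.4 145.3 140.5] x [ 0.998  0.067 -0.   ] z [-0. -0. -1.] [ 0.6  0.1 -0.5] 20.2 [-0.04  0.49 -0.49  2.1   0.39  0.64 -0.72]
58.65 [504.3 143.9 140.3] x [ 0.998  0.066 -0.001] z [-0.001 -0.002 -1.   ] [-1.8 -1.2 -1.3] 20.0 [-0.03  0.49 -0.49  2.1   0.39  0.64 -0.72]
```

Emit:
move_arm:
  moves:
    - [[0, 0, 0, 0, 0, 10, -1], [0, 0, 0, 0, 0, 20, -1], [0, 0, 0, 0, 0, 30, -1], [0, 0, 0, 8, -10, 30, -1], [0, 0, 0, 16, -25, 30, -1], [0, 0, 0, 24, -40, 30, -1], [0, 0, 0, 24, -52, 30, -1], [0, 0, 0, 24, -62, 30, -1], [0, 0, 0, 24, -72, 30, -1], [0, 0, 0, 24, -81, 30, -1]]

```text
clock: 59.95
position: [0.5314, 0.0651, 0.1707]
eef_rot: [0.999, 0.033, 0.001, -0.001]
force: [0.7, 5.6, 2.5]
grip_width: 0.213
```

```bash
python3 snap.py wrist k9;python3 snap.py scene k9s;python3 snap.py side k9d; python3 -c "
from h import *
crop(cv2.imread('pics/k9s.png'),270,100,430,230,4,'pics/k9sc.png')
crop(cv2.imread('pics/k9d.png'),200,150,360,270,5,'pics/k9dc.png')"
```

```text
59.95 [531.4  65.1 170.7] x [0.998 0.067 0.002] z [ 0.002  0.002 -1.   ] [0.7 5.6 2.5] 19.8 [ 0.15  0.46 -0.52  2.05  0.35  0.71 -0.52]
60.0 [531.3  63.7 170.6] x [0.998 0.066 0.002] z [ 0.002  0.001 -1.   ] [1.2 3.7 1.5] 19.9 [ 0.15  0.46 -0.52  2.05  0.35  0.71 -0.52]
60.05 [531.1  64.1 170.5] x [0.998 0.065 0.001] z [ 0.001  0.001 -1.   ] [ 1.9  2.1 -0.6] 19.9 [ 0.15  0.46 -0.52  2.05  0.35  0.71 -0.52]
```

Emit:
move_arm:
  moves:
    - [[0, 0, 0, -1.5, 5, 0, -1], [0, 0, 0, -1.5, 5, -5, -1], [0, 0, 0, -1.5, 5, -15, -1], [0, 0, 0, -1.5, 5, -22, -1], [0, 0, 0, -1.5, 5, -27, -1], [0, 0, 0, -1.5, 5, -30, -1], [0, 0, 0, -1.5, 5, -30, -1], [0, 0, 0, -1.5, 5, -30, -1], [0, 0, 0, -1.5, 5, -30, -1], [0, 0, 0, -1.5, 5, -30, -1]]

```text
clock: 61.35
position: [0.5287, 0.0699, 0.1406]
eef_rot: [0.999, 0.034, 0.0, 0.0]
force: [-0.2, -0.1, -1.5]
grip_width: 0.212
```

```bash
python3 snap.py wrist k10
```

```text
61.35 [528.7  69.9 140.6] x [0.998 0.067 0.   ] z [ 0. -0. -1.] [-0.2 -0.1 -1.5] 19.8 [ 0.11  0.5  -0.49  2.08  0.39  0.65 -0.57]
```

Emit:
move_arm:
  moves:
    - [[0, 0, 0, 13.5, 2, 0, -1], [0, 0, 0, 26, 8.5, 0, -1], [0, 0, 0, 35.5, 18, 0, -1], [0, 0, 0, 42, 30.5, 0, -1], [0, 0, 0, 44, 44, 0, -1], [0, 0, 0, 42, 57.5, 0, -1], [0, 0, 0, 35.5, 70, 0, -1], [0, 0, 0, 26, 79.5, 0, -1], [0, 0, 0, 13.5, 86, 0, -1], [0, 0, 0, 0, 88, 0, -1]]

```text
clock: 62.65
position: [0.5274, 0.1582, 0.1405]
eef_rot: [0.999, 0.034, -0.0, 0.0]
force: [-1.4, -2.1, 1.8]
grip_width: 0.213
```

```bash
python3 snap.py wrist k11;python3 snap.py scene k11s; python3 -c "
from h import *
crop(cv2.imread('pics/k11s.png'),270,100,430,230,4,'pics/k11sc.png')"
```

```text
62.65 [527.4 158.2 140.5] x [ 0.998  0.067 -0.001] z [-0.001 -0.    -1.   ] [-1.4 -2.1  1.8] 19.8 [-0.05  0.52 -0.48  2.04  0.38  0.67 -0.72]
62.7 [525.5 158.6 140.5] x [ 0.998  0.068 -0.002] z [-0.002 -0.    -1.   ] [-3.  -1.  -0.3] 19.6 [-0.05  0.52 -0.49  2.04  0.38  0.67 -0.72]
```

Emit:
move_arm:
  moves:
    - [[0, 0, 0, 0, 0, 10, -1], [0, 0, 0, 0, 0, 22, -1], [0, 0, 0, 0, -15, 32, -1], [0, 0, 0, 0, -32, 32, -1], [0, 0, 0, 1, -50, 32, -1], [0, 0, 0, 1, -65, 32, -1], [0, 0, 0, 1, -78, 32, -1], [0, 0, 0, 1, -88, 32, -1], [0, 0, 0, 1, -95, 32, -1], [0, 0, 0, 1, -98, 32, -1]]

```text
clock: 64.0
position: [0.5305, 0.0598, 0.1727]
eef_rot: [0.999, 0.033, 0.001, -0.001]
force: [1.6, 4.2, 1.8]
grip_width: 0.217
```

```bash
python3 snap.py wrist k12;python3 snap.py scene k12s; python3 -c "
from h import *
crop(cv2.imread('pics/k12s.png'),270,100,430,230,4,'pics/k12sc.png')"
```

```text
64.0 [530.5  59.8 172.7] x [0.998 0.066 0.002] z [ 0.002  0.002 -1.   ] [1.6 4.2 1.8] 20.1 [ 0.16  0.46 -0.52  2.05  0.34  0.71 -0.51]
64.05 [530.4  59.5 172.6] x [0.998 0.066 0.002] z [ 0.001  0.001 -1.   ] [1.7 4.8 1.1] 19.9 [ 0.16  0.46 -0.52  2.05  0.34  0.71 -0.51]
```

Emit:
move_arm:
  moves:
    - [[0, 0, 0, 0, 4, 0, -1], [0, 0, 0, 0, 8, -5, -1], [0, 0, 0, 0, 8, -15, -1], [0, 0, 0, 0, 8, -22, -1], [0, 0, 0, 0, 8, -28, -1], [0, 0, 0, 0, 8, -31, -1], [0, 0, 0, 0, 8, -32, -1], [0, 0, 0, 0, 8, -32, -1], [0, 0, 0, 0, 8, -32, -1], [0, 0, 0, 0, 8, -32, -1]]

```text
clock: 65.35
position: [0.5297, 0.0678, 0.1406]
eef_rot: [0.999, 0.033, 0.0, 0.0]
force: [0.8, -0.4, -0.2]
grip_width: 0.213
```

Emit:
move_arm:
  moves:
    - [[0, 0, 0.157, 7, 0.5, 0, -1], [0, 0, 0.314, 13.5, 2, 0, -1], [0, 0, 0.471, 20, 5, 0, -1], [0, 0, 0.628, 26, 8.5, 0, -1], [0, 0, 0.785, 31, 13, 0, -1], [0, 0, 0.942, 35.5, 18, 0, -1], [0, 0, 1.1, 39, 24, 0, -1], [0, 0, 1.257, 42, 30.5, 0, -1], [0, 0, 1.414, 43.5, 37, 0, -1], [0, 0, 1.57, 44, 44, 0, -1]]

```text
clock: 66.6
position: [0.5738, 0.1118, 0.1405]
eef_rot: [0.682, 0.732, 0.0, 0.0]
force: [0.1, -0.7, -1.3]
grip_width: 0.21
```

```bash
python3 snap.py wrist k13;python3 snap.py scene k13s; python3 -c "
from h import *
crop(cv2.imread('pics/k13s.png'),270,100,430,230,4,'pics/k13sc.png')"
```

```text
66.6 [573.8 111.8 140.5] x [-0.071  0.997 -0.   ] z [ 0. -0. -1.] [ 0.1 -0.7 -1.3] 19.5 [ 0.3   0.67 -0.91  1.95  0.7   0.87  0.66]
66.65 [573.8 112.8 140.4] x [-0.079  0.997  0.001] z [ 0.     0.001 -1.   ] [-0.8  0.9 -1.7] 19.7 [ 0.3   0.67 -0.91  1.95  0.7   0.87  0.67]
```

Emit:
move_arm:
  moves:
    - [[0, 0, -0.157, 0, 0, 0, -1], [0, 0, -0.314, 0, 0, 0, -1], [0, 0, -0.471, 0, 0, 0, -1], [0, 0, -0.628, 0, 0, 0, -1], [0, 0, -0.785, 0, 0, 0, -1], [0, 0, -0.942, 0, 0, 0, -1], [0, 0, -1.1, 0, 0, 0, -1], [0, 0, -1.257, 0, 0, 0, -1], [0, 0, -1.414, 0, 0, 0, -1], [0, 0, -1.57, 0, 0, 0, -1]]

```text
clock: 67.95
position: [0.5738, 0.1115, 0.1407]
eef_rot: [1.0, 0.029, 0.0, 0.0]
force: [0.3, 0.5, -1.9]
grip_width: 0.212
```

Emit:
move_arm:
  moves:
    - [[0, 0, -0.157, 0, 0, 0, -1], [0, 0, -0.314, 0, 0, 0, -1], [0, 0, -0.471, 0, 0, 0, -1], [0, 0, -0.628, 0, 0, 0, -1], [0, 0, -0.785, 0, 0, 0, -1], [0, 0, -0.942, 0, 0, 0, -1], [0, 0, -1.1, 0, 0, 0, -1], [0, 0, -1.257, 0, 0, 0, -1], [0, 0, -1.414, 0, 0, 0, -1], [0, 0, -1.57, 0, 0, 0, -1]]

```text
clock: 69.2
position: [0.5738, 0.1117, 0.1407]
eef_rot: [0.727, -0.686, 0.0, -0.0]
force: [0.3, 0.3, -1.4]
grip_width: 0.21
```

```bash
python3 snap.py wrist k14
```

```text
69.2 [573.8 111.7 140.7] x [ 0.058 -0.998 -0.   ] z [ 0.001  0.    -1.   ] [ 0.3  0.3 -1.4] 19.5 [-0.27  0.51 -0.03  1.99  0.03  0.64 -1.83]
```

Emit:
move_arm:
  moves:
    - [[0, 0, 0.157, -0.5, 7, 0, -1], [0, 0, 0.314, -2, 13.5, 0, -1], [0, 0, 0.471, -5, 20, 0, -1], [0, 0, 0.628, -8.5, 26, 0, -1], [0, 0, 0.785, -13, 31, 0, -1], [0, 0, 0.942, -18, 35.5, 0, -1], [0, 0, 1.1, -24, 39, 0, -1], [0, 0, 1.257, -30.5, 42, 0, -1], [0, 0, 1.414, -37, 43.5, 0, -1], [0, 0, 1.57, -44, 44, 0, -1]]

```text
clock: 70.5
position: [0.5299, 0.1559, 0.1408]
eef_rot: [0.999, 0.036, 0.001, -0.0]
force: [-0.6, 0.5, -1.3]
grip_width: 0.215
```

```bash
python3 snap.py wrist k15;python3 snap.py scene k15s; python3 -c "
from h import *
crop(cv2.imread('pics/k15s.png'),270,100,430,230,4,'pics/k15sc.png')"
```

```text
70.5 [529.9 155.9 140.8] x [0.997 0.071 0.001] z [ 0.001  0.    -1.   ] [-0.6  0.5 -1.3] 20.0 [-0.05  0.52 -0.49  2.04  0.38  0.67 -0.71]
70.55 [528.8 155.7 140.6] x [0.997 0.079 0.   ] z [ 0. -0. -1.] [-0.4 -0.3 -1.1] 19.8 [-0.05  0.52 -0.49  2.04  0.39  0.67 -0.71]
```

Emit:
move_arm:
  moves:
    - [[0, 0, 0.157, -7, -0.5, 0, -1], [0, 0, 0.314, -13.5, -2, 0, -1], [0, 0, 0.471, -20, -5, 0, -1], [0, 0, 0.628, -26, -8.5, 0, -1], [0, 0, 0.785, -31, -13, 0, -1], [0, 0, 0.942, -35.5, -18, 0, -1], [0, 0, 1.1, -39, -24, 0, -1], [0, 0, 1.257, -42, -30.5, 0, -1], [0, 0, 1.414, -43.5, -37, 0, -1], [0, 0, 1.57, -44, -44, 0, -1]]

```text
clock: 71.85
position: [0.4883, 0.1131, 0.1414]
eef_rot: [0.683, 0.73, 0.003, 0.001]
force: [5.5, 2.6, -1.5]
grip_width: 0.213
```

```bash
python3 snap.py wrist k16
```

```text
71.85 [488.3 113.1 141.4] x [-0.067  0.998  0.003] z [ 0.005  0.003 -1.   ] [ 5.5  2.6 -1.5] 19.8 [ 0.31  0.58 -0.93  2.13  0.7   0.76  0.56]
```

Emit:
move_arm:
  moves:
    - [[0, 0, -0.157, 0, 0, 0, -1], [0, 0, -0.314, 0, 0, 0, -1], [0, 0, -0.471, 0, 0, 0, -1], [0, 0, -0.628, 0, 0, 0, -1], [0, 0, -0.785, 0, 0, 0, -1], [0, 0, -0.942, 0, 0, 0, -1], [0, 0, -1.1, 0, 0, 0, -1], [0, 0, -1.257, 0, 0, 0, -1], [0, 0, -1.414, 0, 0, 0, -1], [0, 0, -1.57, 0, 0, 0, -1]]

```text
clock: 73.15
position: [0.493, 0.1166, 0.1432]
eef_rot: [1.0, 0.029, 0.007, -0.004]
force: [12.6, 6.4, 2.4]
grip_width: 0.258
```

Emit:
move_arm:
  moves:
    - [[0, 0, -0.157, 0, 0, 0, -1], [0, 0, -0.314, 0, 0, 0, -1], [0, 0, -0.471, 0, 0, 0, -1], [0, 0, -0.628, 0, 0, 0, -1], [0, 0, -0.785, 0, 0, 0, -1], [0, 0, -0.942, 0, 0, 0, -1], [0, 0, -1.1, 0, 0, 0, -1], [0, 0, -1.257, 0, 0, 0, -1], [0, 0, -1.414, 0, 0, 0, -1], [0, 0, -1.57, 0, 0, 0, -1]]

```text
clock: 74.4
position: [0.4878, 0.1124, 0.1413]
eef_rot: [0.727, -0.687, 0.001, -0.002]
force: [2.5, -0.0, -1.5]
grip_width: 0.213
```

```bash
python3 snap.py wrist k17;python3 snap.py scene k17s; python3 -c "
from h import *
crop(cv2.imread('pics/k17s.png'),270,100,430,230,4,'pics/k17sc.png')"
```

```text
74.4 [487.8 112.4 141.3] x [ 0.056 -0.998 -0.001] z [ 0.004  0.001 -1.   ] [ 2.5 -0.  -1.5] 19.8 [-0.31  0.43 -0.04  2.17  0.03  0.54 -1.89]
74.45 [487.7 112.4 141.2] x [ 0.049 -0.999 -0.001] z [ 0.004  0.001 -1.   ] [3.8 0.3 0.2] 19.6 [-0.31  0.43 -0.04  2.17  0.03  0.54 -1.9 ]
```

Emit:
move_arm:
  moves:
    - [[0, 0, 0, 0, 0, 10, -1], [0, 0, 0, 0, 0, 22, -1], [0, 0, 0, 10, -1, 32, -1], [0, 0, 0, 28, -1, 32, -1], [0, 0, 0, 46, -1, 32, -1], [0, 0, 0, 60, -1, 32, -1], [0, 0, 0, 73, -1, 32, -1], [0, 0, 0, 84, -1, 32, -1], [0, 0, 0, 92, -1, 32, -1], [0, 0, 0, 95, -1, 32, -1]]

```text
clock: 75.75
position: [0.5804, 0.1111, 0.1721]
eef_rot: [0.731, -0.683, -0.001, 0.0]
force: [-4.5, 1.7, 1.4]
grip_width: 0.213
```

```bash
python3 snap.py wrist k18
```

```text
75.75 [580.4 111.1 172.1] x [ 0.068 -0.998 -0.   ] z [-0.001  0.    -1.   ] [-4.5  1.7  1.4] 19.8 [-0.26  0.48 -0.04  1.94  0.03  0.72 -1.82]
```

```bash
python3 - <<'E'
from h import *
import pickle
w=pickle.load(open("pics/k17.pkl","rb"))[0]
for q in [(274,178),(333,163),(378,213),(320,240)]:print(np.round((onz(w,q,.06)-[.5295,.1115,0])*1000,1))
w=pickle.load(open("pics/k18.pkl","rb"))[0]
for q in [(273,277)]:print(np.round((onz(w,q,.06)-[.5295,.1115,0])*1000,1))
E
```

```text
[ 0.5 35.7 60. ]
[12.6 -3.  60. ]
[-19.5 -36.   60. ]
[-41.1   2.6  60. ]
[ 7.3 36.4 60. ]
```

Emit:
move_arm:
  moves:
    - [[0, 0, 0, -4, 0, 0, -1], [0, 0, 0, -7, 0, -5, -1], [0, 0, 0, -7, 0, -15, -1], [0, 0, 0, -7, 0, -22, -1], [0, 0, 0, -7, 0, -28, -1], [0, 0, 0, -7, 0, -31, -1], [0, 0, 0, -7, 0, -32, -1], [0, 0, 0, -7, 0, -32, -1], [0, 0, 0, -7, 0, -32, -1], [0, 0, 0, -7, 0, -32, -1]]

```text
clock: 77.05
position: [0.5737, 0.1109, 0.1406]
eef_rot: [0.731, -0.683, 0.0, -0.0]
force: [-1.4, -0.3, 4.0]
grip_width: 0.216
```

Emit:
move_arm:
  moves:
    - [[0, 0, 0.157, -0.5, 7, 0, -1], [0, 0, 0.314, -2, 13.5, 0, -1], [0, 0, 0.471, -5, 20, 0, -1], [0, 0, 0.628, -8.5, 26, 0, -1], [0, 0, 0.785, -13, 31, 0, -1], [0, 0, 0.942, -18, 35.5, 0, -1], [0, 0, 1.1, -24, 39, 0, -1], [0, 0, 1.257, -30.5, 42, 0, -1], [0, 0, 1.414, -37, 43.5, 0, -1], [0, 0, 1.57, -44, 44, 0, -1]]

```text
clock: 78.3
position: [0.5308, 0.1554, 0.1408]
eef_rot: [0.999, 0.036, 0.001, -0.001]
force: [3.2, 0.1, -0.0]
grip_width: 0.211
```

```bash
python3 snap.py wrist k19;python3 snap.py scene k19s; python3 -c "
from h import *
crop(cv2.imread('pics/k19s.png'),270,100,430,230,4,'pics/k19sc.png')"
```

```text
78.3 [530.8 155.4 140.8] x [0.997 0.072 0.003] z [ 0.002  0.001 -1.   ] [ 3.2  0.1 -0. ] 19.6 [-0.04  0.52 -0.49  2.04  0.39  0.67 -0.71]
78.35 [529.7 155.4 140.7] x [0.997 0.079 0.002] z [ 0.002  0.001 -1.   ] [-0.9  1.6  2.1] 20.1 [-0.04  0.52 -0.49  2.04  0.39  0.67 -0.71]
```

Emit:
move_arm:
  moves:
    - [[0, 0, 0.157, -7, -0.5, 2, -1], [0, 0, 0.314, -13.5, -2, 4, -1], [0, 0, 0.471, -20, -5, 4, -1], [0, 0, 0.628, -26, -8.5, 4, -1], [0, 0, 0.785, -31, -13, 4, -1], [0, 0, 0.942, -35.5, -18, 4, -1], [0, 0, 1.1, -39, -24, 4, -1], [0, 0, 1.257, -42, -30.5, 4, -1], [0, 0, 1.414, -43.5, -37, 4, -1], [0, 0, 1.57, -44, -44, 4, -1]]

```text
clock: 79.65
position: [0.4875, 0.1116, 0.1448]
eef_rot: [0.683, 0.73, 0.002, 0.0]
force: [2.9, -0.6, -1.7]
grip_width: 0.21
```

```bash
python3 snap.py wrist k20;python3 snap.py scene k20s; python3 -c "
from h import *
crop(cv2.imread('pics/k20s.png'),270,100,430,230,4,'pics/k20sc.png')"
```

```text
79.65 [487.5 111.6 144.8] x [-0.067  0.998  0.002] z [ 0.003  0.002 -1.   ] [ 2.9 -0.6 -1.7] 19.5 [ 0.32  0.58 -0.94  2.13  0.69  0.77  0.57]
79.7 [486.8 109.8 144.2] x [-0.073  0.997 -0.   ] z [ 0.001 -0.    -1.   ] [ 2.6 -2.7 -1.3] 19.7 [ 0.32  0.58 -0.94  2.13  0.69  0.77  0.57]
```

Emit:
move_arm:
  moves:
    - [[0, 0, -0.18, 2, 0, 0, -1], [0, 0, -0.36, 4, 0, 0, -1], [0, 0, -0.54, 6, 0, 0, -1], [0, 0, -0.72, 8, 0, 0, -1], [0, 0, -0.9, 10, 0, 0, -1], [0, 0, -1.08, 10, 0, 0, -1], [0, 0, -1.26, 10, 0, 0, -1], [0, 0, -1.44, 10, 0, 0, -1], [0, 0, -1.62, 10, 0, 0, -1], [0, 0, -1.8, 10, 0, 0, -1]]

```text
clock: 81.0
position: [0.5022, 0.1139, 0.1465]
eef_rot: [0.996, -0.087, 0.006, -0.003]
force: [12.6, 2.8, 1.7]
grip_width: 0.253
```

Emit:
move_arm:
  moves:
    - [[0, 0, -0.18, 0, 0, 0, -1], [0, 0, -0.36, 0, 0, 0, -1], [0, 0, -0.54, 0, 0, 0, -1], [0, 0, -0.72, 0, 0, 0, -1], [0, 0, -0.9, 0, 0, 0, -1], [0, 0, -1.08, 0, 0, 0, -1], [0, 0, -1.2, 0, 0, 0, -1], [0, 0, -1.34, 0, 0, 0, -1], [0, 0, -1.34, 0, 0, 0, -1], [0, 0, -1.34, 0, 0, 0, -1]]

```text
clock: 82.25
position: [0.4962, 0.1115, 0.1448]
eef_rot: [0.731, -0.682, 0.0, -0.001]
force: [0.7, 1.7, 3.7]
grip_width: 0.217
```

```bash
python3 snap.py wrist k21;python3 snap.py scene k21s; python3 -c "
from h import *
crop(cv2.imread('pics/k21s.png'),270,100,430,230,4,'pics/k21sc.png')"
```

```text
82.25 [496.2 111.5 144.8] x [ 0.069 -0.998 -0.001] z [ 0.001  0.001 -1.   ] [0.7 1.7 3.7] 20.2 [-0.29  0.43 -0.06  2.15  0.04  0.56 -1.88]
82.3 [496.2 111.5 144.8] x [ 0.069 -0.998 -0.001] z [ 0.001  0.001 -1.   ] [0.9 2.2 4.8] 20.2 [-0.29  0.43 -0.06  2.15  0.04  0.56 -1.88]
```

Emit:
move_arm:
  moves:
    - [[0, 0, 0, 0, 0, 10, -1], [0, 0, 0, 0, 0, 22, -1], [0, 0, 0, 10, 0, 34, -1], [0, 0, 0, 28, 0, 34, -1], [0, 0, 0, 42, 0, 34, -1], [0, 0, 0, 55, 0, 34, -1], [0, 0, 0, 66, 0, 34, -1], [0, 0, 0, 75, 0, 34, -1], [0, 0, 0, 82, 0, 34, -1], [0, 0, 0, 86, 0, 34, -1]]

```text
clock: 83.6
position: [0.5812, 0.1111, 0.1782]
eef_rot: [0.731, -0.683, -0.001, 0.0]
force: [-3.9, 1.5, 0.4]
grip_width: 0.212
```

```bash
python3 snap.py wrist k22;python3 snap.py scene k22s;python3 snap.py side k22d; python3 -c "
from h import *
crop(cv2.imread('pics/k22s.png'),270,100,430,230,4,'pics/k22sc.png')
crop(cv2.imread('pics/k22d.png'),200,150,360,270,5,'pics/k22dc.png')"
```

```text
83.6 [581.2 111.1 178.2] x [ 0.068 -0.998 -0.   ] z [-0.001  0.    -1.   ] [-3.9  1.5  0.4] 19.8 [-0.25  0.47 -0.05  1.94  0.03  0.73 -1.82]
83.65 [581.8 111.1 178.3] x [ 0.068 -0.998 -0.   ] z [-0.001  0.    -1.   ] [-3.7  0.1  0.2] 20.0 [-0.25  0.47 -0.05  1.94  0.03  0.73 -1.82]
83.7 [581.6 111.1 178.3] x [ 0.068 -0.998 -0.   ] z [-0.  0. -1.] [-3.1  0.7 -1.3] 20.1 [-0.25  0.47 -0.05  1.94  0.03  0.73 -1.82]
```

```bash
python3 - <<'E'
from h import *
import pickle
L=lambda n:pickle.load(open(f"pics/{n}.pkl","rb"))[0]
w,s,d=L("k22"),L("k22s"),L("k22d")
f=lambda x,y,ox,oy,k:((x+.5)/k-.5+ox,(y+.5)/k-.5+oy)
print("end",tri([ray(s,f(373,362,270,100,4)),ray(d,f(452,322,200,150,5))]))
print("gripbot",tri([ray(s,f(378,222,270,100,4)),ray(d,f(440,110,200,150,5))]))
w=L("k21")
for q in [(331,174),(380,213),(350,243),(303,242)]:print(np.round((onz(w,q,.06)-[.5295,.1115,0])*1000,1))
E
```

```text
end (array([0.57770587, 0.11558152, 0.07078571]), [np.float64(0.0036012800610949122), np.float64(0.0036012800610948858)])
gripbot (array([0.57710401, 0.11098451, 0.17378835]), [np.float64(0.0007169993000923096), np.float64(0.0007169993000924111)])
[13.1 -2.5 60. ]
[-11.4 -38.6  60. ]
[-34.7 -19.8  60. ]
[-36.3  13.6  60. ]
```

Emit:
move_arm:
  moves:
    - [[0, 0, 0, -2, 0, 0, -1], [0, 0, 0, -2, 0, -8, -1], [0, 0, 0, -2, 0, -16, -1], [0, 0, 0, -2, 0, -22, -1], [0, 0, 0, -2, 0, -27, -1], [0, 0, 0, -2, 0, -29, -1], [0, 0, 0, -2, 0, -29, -1], [0, 0, 0, -2, 0, -29, -1], [0, 0, 0, -2, 0, -29, -1], [0, 0, 0, -2, 0, -29, -1]]

```text
clock: 85.0
position: [0.5797, 0.1109, 0.1495]
eef_rot: [0.731, -0.683, 0.0, -0.0]
force: [0.2, -0.1, -1.8]
grip_width: 0.212
```

Emit:
move_arm:
  moves:
    - [[0, 0, 0.157, -0.5, 8, 0, -1], [0, 0, 0.314, -2.5, 15.5, 0, -1], [0, 0, 0.471, -5.5, 22.5, 0, -1], [0, 0, 0.628, -9.5, 29.5, 0, -1], [0, 0, 0.785, -14.5, 35.5, 0, -1], [0, 0, 0.942, -20.5, 40.5, 0, -1], [0, 0, 1.1, -27.5, 44.5, 0, -1], [0, 0, 1.257, -34.5, 47.5, 0, -1], [0, 0, 1.414, -42, 49.5, 0, -1], [0, 0, 1.57, -50, 50, 0, -1]]

```text
clock: 86.25
position: [0.5295, 0.1609, 0.1495]
eef_rot: [0.999, 0.036, 0.0, 0.0]
force: [-0.0, 0.2, -1.3]
grip_width: 0.215
```

Emit:
move_arm:
  moves:
    - [[0, 0, 0.157, -8, -0.5, 0, -1], [0, 0, 0.314, -15.5, -2.5, 0, -1], [0, 0, 0.471, -22.5, -5.5, 0, -1], [0, 0, 0.628, -29.5, -9.5, 0, -1], [0, 0, 0.785, -35.5, -14.5, 0, -1], [0, 0, 0.942, -40.5, -20.5, 0, -1], [0, 0, 1.1, -44.5, -27.5, 0, -1], [0, 0, 1.257, -47.5, -34.5, 0, -1], [0, 0, 1.414, -49.5, -42, 0, -1], [0, 0, 1.57, -50, -50, 0, -1]]

```text
clock: 87.5
position: [0.4819, 0.116, 0.1509]
eef_rot: [0.681, 0.733, 0.005, -0.001]
force: [1.4, 12.3, -1.7]
grip_width: 0.256
```

```bash
python3 snap.py wrist k23;python3 snap.py scene k23s; python3 -c "
from h import *
crop(cv2.imread('pics/k23s.png'),270,100,430,230,4,'pics/k23sc.png')"
```

```text
87.5 [481.9 116.  150.9] x [-0.073  0.997  0.009] z [ 0.006  0.01  -1.   ] [ 1.4 12.3 -1.7] 23.8 [ 0.32  0.57 -0.96  2.14  0.68  0.76  0.57]
87.55 [481.8 114.6 150.6] x [-0.08   0.997  0.008] z [ 0.005  0.008 -1.   ] [ 1.1 10.1  4.2] 23.9 [ 0.33  0.57 -0.96  2.14  0.68  0.77  0.58]
```

Emit:
move_arm:
  moves:
    - [[0, 0, 0, 0, 4, 0, -1], [0, 0, 0, 0, 6, 5, -1], [0, 0, 0, 0, 6, 15, -1], [0, 0, 0, 5, 5, 30, -1], [0, 0, 0, 25, 3, 34, -1], [0, 0, 0, 45, 0, 34, -1], [0, 0, 0, 65, 0, 34, -1], [0, 0, 0, 85, 0, 34, -1], [0, 0, 0, 96, 0, 34, -1], [0, 0, 0, 101, 0, 34, -1]]

```text
clock: 88.85
position: [0.5798, 0.1105, 0.1832]
eef_rot: [0.683, 0.73, -0.001, -0.0]
force: [-4.0, -1.2, 2.4]
grip_width: 0.21
```

```bash
python3 snap.py wrist k24;python3 snap.py side k24d; python3 -c "
from h import *
crop(cv2.imread('pics/k24d.png'),200,150,360,270,5,'pics/k24dc.png')"
```

```text
88.85 [579.8 110.5 183.2] x [-0.066  0.998 -0.001] z [-0.002 -0.001 -1.   ] [-4.  -1.2  2.4] 19.5 [ 0.34  0.63 -0.96  1.9   0.64  0.95  0.72]
88.9 [580.3 110.6 183.3] x [-0.066  0.998 -0.001] z [-0.001 -0.001 -1.   ] [-3.2 -0.1  1.3] 19.9 [ 0.34  0.63 -0.96  1.9   0.64  0.95  0.72]
```

```bash
python3 - <<'E'
from h import *
import pickle
L=lambda n:pickle.load(open(f"pics/{n}.pkl","rb"))[0]
w=L("k24")
for q in [(313,111),(350,130),(271,155),(321,177)]:
    v=(onz(w,q,.06)-[.5295,.1115,0])*1000;print(np.round(v,1),np.hypot(v[0],v[1]))
print((onz(w,(321,228),.073)-[.5295,.1115,0])*1000)
E
```

```text
[-37.  -11.7  60. ] 38.77461517328068
[-25.3  16.8  60. ] 30.35462491298974
[ -3.  -41.7  60. ] 41.814453096384376
[11.2 -2.6 60. ] 11.455910081992366
[48.46380693 -0.10990148 73.        ]
```

Emit:
move_arm:
  moves:
    - [[0, 0, 0, -8, 1, 0, -1], [0, 0, 0, -18, 1, 0, -1], [0, 0, 0, -25, 1, -4, -1], [0, 0, 0, -25, 1, -14, -1], [0, 0, 0, -25, 1, -22, -1], [0, 0, 0, -25, 1, -28, -1], [0, 0, 0, -25, 1, -32, -1], [0, 0, 0, -25, 1, -33, -1], [0, 0, 0, -25, 1, -33, -1], [0, 0, 0, -25, 1, -33, -1]]

```text
clock: 90.2
position: [0.5555, 0.1118, 0.1504]
eef_rot: [0.683, 0.73, -0.0, -0.0]
force: [-1.0, -0.6, -1.2]
grip_width: 0.215
```

```bash
python3 snap.py wrist k25;python3 snap.py side k25d;python3 snap.py scene k25s; python3 -c "
from h import *
crop(cv2.imread('pics/k25d.png'),200,150,360,270,5,'pics/k25dc.png')
crop(cv2.imread('pics/k25s.png'),270,100,430,230,4,'pics/k25sc.png')"
```

```text
90.2 [555.5 111.8 150.4] x [-0.066  0.998 -0.   ] z [-0. -0. -1.] [-1.  -0.6 -1.2] 20.0 [ 0.32  0.64 -0.93  1.98  0.68  0.87  0.65]
90.25 [555.6 111.8 150.5] x [-0.066  0.998 -0.   ] z [-0. -0. -1.] [-0.4  0.8 -1.8] 19.9 [ 0.32  0.64 -0.93  1.98  0.68  0.87  0.65]
90.3 [555.6 111.8 150.5] x [-0.066  0.998 -0.   ] z [ 0. -0. -1.] [ 0.2 -0.2 -1.1] 19.7 [ 0.32  0.64 -0.93  1.98  0.68  0.87  0.65]
```

Emit:
move_arm:
  moves:
    - [[0, 0, 0, -1, 7.5, 0, -1], [0, 0, 0, -5, 14.5, 0, -1], [0, 0, 0, -10, 20, 0, -1], [0, 0, 0, -17.5, 24, 0, -1], [0, 0, 0, -25, 25, 0, -1], [0, 0, 0, -32.5, 24, 0, -1], [0, 0, 0, -39.5, 20, 0, -1], [0, 0, 0, -45, 14.5, 0, -1], [0, 0, 0, -49, 7.5, 0, -1], [0, 0, 0, -50, 0, 0, -1]]

```text
clock: 91.6
position: [0.5056, 0.1117, 0.1505]
eef_rot: [0.683, 0.73, 0.001, -0.0]
force: [0.0, 6.6, -0.2]
grip_width: 0.217
```

```bash
python3 snap.py wrist k26;python3 snap.py scene k26s; python3 -c "
from h import *
crop(cv2.imread('pics/k26s.png'),270,100,430,230,4,'pics/k26sc.png')"
```

```text
91.6 [505.6 111.7 150.5] x [-0.066  0.998  0.001] z [ 0.     0.001 -1.   ] [ 0.   6.6 -0.2] 20.2 [ 0.32  0.59 -0.95  2.09  0.68  0.8   0.6 ]
91.65 [505.9 111.9 150.6] x [-0.066  0.998  0.002] z [ 0.001  0.003 -1.   ] [ 0.2  5.3 -1.3] 19.9 [ 0.33  0.59 -0.95  2.09  0.68  0.8   0.6 ]
```

```bash
python3 - <<'E'
from h import *
import pickle
L=lambda n:pickle.load(open(f"pics/{n}.pkl","rb"))[0]
w=L("k26")
print((onz(w,(320,250),.045)-[.5295,.1115,0])*1000)
for q in [(301,215),(338,228),(261,252),(296,258)]:print(np.round((onz(w,q,.06)-[.5295,.1115,0])*1000,1))
print(proj(w,[.5056,.1117,.05]))
E
```

```text
[-9.15777081  1.61899527 45.        ]
[-39.8 -13.9  60. ]
[-32.   13.1  60. ]
[-10.  -41.8  60. ]
[ -7.  -15.9  60. ]
[319.3881838  233.54815925]
```

Emit:
move_arm:
  moves:
    - [[0, 0, 0, 0, 2, 10, -1], [0, 0, 0, 0, 2, 22, -1], [0, 0, 0, 10, 0, 34, -1], [0, 0, 0, 25, 0, 34, -1], [0, 0, 0, 40, 0, 34, -1], [0, 0, 0, 52, 0, 34, -1], [0, 0, 0, 62, 0, 34, -1], [0, 0, 0, 70, 0, 34, -1], [0, 0, 0, 75, 0, 34, -1], [0, 0, 0, 77, 0, 34, -1]]

```text
clock: 92.95
position: [0.5824, 0.1123, 0.1843]
eef_rot: [0.683, 0.73, -0.0, -0.0]
force: [-4.0, 2.4, 0.2]
grip_width: 0.214
```

```bash
python3 snap.py wrist k27; python3 - <<'E'
from h import *
crop(cv2.imread('pics/k27.png'),200,40,460,300,3,'pics/k27c.png')
E
```

```text
92.95 [582.4 112.3 184.3] x [-0.067  0.998  0.001] z [-0.001  0.001 -1.   ] [-4.   2.4  0.2] 19.9 [ 0.34  0.64 -0.96  1.89  0.64  0.95  0.72]
```

Emit:
move_arm:
  moves:
    - [[0, 0, 0, -15, 3, 0, -1], [0, 0, 0, -35, 6, 0, -1], [0, 0, 0, -52, 9, 0, -1], [0, 0, 0, -61, 10, 0, -1], [0, 0, 0, -61, 10, -5, -1], [0, 0, 0, -61, 10, -15, -1], [0, 0, 0, -61, 10, -25, -1], [0, 0, 0, -61, 10, -31, -1], [0, 0, 0, -61, 10, -34, -1], [0, 0, 0, -61, 10, -34, -1]]

```text
clock: 94.25
position: [0.5215, 0.1219, 0.1501]
eef_rot: [0.683, 0.73, -0.0, -0.0]
force: [0.6, -0.0, -0.9]
grip_width: 0.214
```

Emit:
move_arm:
  moves:
    - [[0, 0, 0, -7, -1, 0, -1], [0, 0, 0, -14, -4, 0, -1], [0, 0, 0, -19, -8, 0, -1], [0, 0, 0, -17, -14, 0, -1], [0, 0, 0, -9, -18, 0, -1], [0, 0, 0, 0, -20, 0, -1], [0, 0, 0, 10, -21, 0, -1], [0, 0, 0, 20, -22, 0, -1], [0, 0, 0, 28, -22, 0, -1], [0, 0, 0, 28, -18, 0, -1]]

```text
clock: 95.5
position: [0.5501, 0.1037, 0.1502]
eef_rot: [0.684, 0.73, -0.0, -0.0]
force: [-0.8, -0.6, -0.8]
grip_width: 0.216
```

```bash
python3 snap.py wrist k28;python3 snap.py scene k28s; python3 - <<'E'
from h import *
crop(cv2.imread('pics/k28.png'),200,100,460,360,3,'pics/k28c.png')
crop(cv2.imread('pics/k28s.png'),270,100,430,230,4,'pics/k28sc.png')
E
```

```text
95.5 [550.1 103.7 150.2] x [-0.065  0.998 -0.   ] z [-0. -0. -1.] [-0.8 -0.6 -0.8] 20.1 [ 0.33  0.64 -0.93  2.    0.68  0.86  0.65]
95.55 [549.6 104.8 150.4] x [-0.066  0.998  0.001] z [-0.     0.001 -1.   ] [-1.2  0.  -0.3] 19.5 [ 0.33  0.64 -0.93  2.    0.68  0.86  0.65]
```

```bash
python3 - <<'E'
from h import *
import pickle
L=lambda n:pickle.load(open(f"pics/{n}.pkl","rb"))[0]
w=L("k28")
g=lambda x,y,z:np.round((onz(w,((x+.5)/3-.5+200,(y+.5)/3-.5+100),z)-[.5295,.1115,0])*1000,1)
print("end",g(363,400,.043));
for q in [(350,152),(480,165),(226,315)]:print(g(*q,.06))
print("lying",g(438,470,.056))
E
```

```text
end [22.  -6.9 43. ]
[-41.1 -13.9  60. ]
[-40.1  15.6  60. ]
[ -1.8 -40.7  60. ]
lying [35.  12.7 56. ]
```

Emit:
move_arm:
  moves:
    - [[0, 0, 0, 1.5, 7.5, 0, -1], [0, 0, 0, 0.5, 14.5, 0, -1], [0, 0, 0, -2.5, 21, 0, -1], [0, 0, 0, -5, 29, 0, -1], [0, 0, 0, -11, 36, 0, -1], [0, 0, 0, -20.5, 38, 0, -1], [0, 0, 0, -28.5, 34, 0, -1], [0, 0, 0, -34, 27, 0, -1], [0, 0, 0, -38.5, 20.5, 0, -1], [0, 0, 0, -41.5, 14.5, 0, -1]]

```text
clock: 96.85
position: [0.5094, 0.1183, 0.1509]
eef_rot: [0.684, 0.73, 0.002, 0.0]
force: [4.6, 0.8, -0.8]
grip_width: 0.213
```

```bash
python3 snap.py wrist k29;python3 snap.py scene k29s; python3 - <<'E'
from h import *
crop(cv2.imread('pics/k29.png'),200,100,460,360,3,'pics/k29c.png')
crop(cv2.imread('pics/k29s.png'),270,100,430,230,4,'pics/k29sc.png')
E
```

```text
96.85 [509.4 118.3 150.9] x [-0.066  0.998  0.001] z [ 0.003  0.002 -1.   ] [ 4.6  0.8 -0.8] 19.8 [ 0.31  0.6  -0.94  2.08  0.68  0.81  0.59]
96.9 [509.  117.2 150.7] x [-0.065  0.998  0.   ] z [ 0.002  0.    -1.   ] [ 3.7 -0.9 -0.4] 19.7 [ 0.31  0.59 -0.94  2.08  0.68  0.81  0.59]
```

Emit:
move_arm:
  moves:
    - [[0, 0, 0, -1, -7, 0, -1], [0, 0, 0, 0, -13.5, 0, -1], [0, 0, 0, 3, -19.5, 0, -1], [0, 0, 0, 8, -24.5, 0, -1], [0, 0, 0, 14, -27.5, 0, -1], [0, 0, 0, 21, -29, 0, -1], [0, 0, 0, 28, -28.5, 0, -1], [0, 0, 0, 36, -28, 0, -1], [0, 0, 0, 42.5, -22.5, 0, -1], [0, 0, 0, 43, -14, 0, -1]]

```text
clock: 98.2
position: [0.5516, 0.1044, 0.1503]
eef_rot: [0.684, 0.73, -0.0, 0.0]
force: [-0.0, -0.6, -1.2]
grip_width: 0.218
```

```bash
python3 snap.py wrist k30;python3 snap.py scene k30s; python3 - <<'E'
from h import *
crop(cv2.imread('pics/k30.png'),200,100,460,360,3,'pics/k30c.png')
import pickle
w=pickle.load(open("pics/k30.pkl","rb"))[0]
E
```

```text
98.2 [551.6 104.4 150.3] x [-0.065  0.998 -0.   ] z [-0. -0. -1.] [-0.  -0.6 -1.2] 20.2 [ 0.33  0.64 -0.93  1.99  0.68  0.86  0.65]
98.25 [551.2 106.2 150.5] x [-0.067  0.998  0.001] z [ 0.     0.001 -1.   ] [-0.5  1.5 -1.1] 20.3 [ 0.33  0.64 -0.93  1.99  0.68  0.86  0.65]
```

Emit:
move_arm:
  moves:
    - [[0, 0, 0, 0, 7, 0, -1], [0, 0, 0, -1, 14, 0, -1], [0, 0, 0, -4, 20.5, 0, -1], [0, 0, 0, -8, 27, 0, -1], [0, 0, 0, -14, 31, 0, -1], [0, 0, 0, -22, 32, 0, -1], [0, 0, 0, -30, 30, 0, -1], [0, 0, 0, -35.5, 25.5, 0, -1], [0, 0, 0, -39.5, 20, 0, -1], [0, 0, 0, -43, 14, 0, -1]]

```text
clock: 99.55
position: [0.5093, 0.1178, 0.1508]
eef_rot: [0.684, 0.73, 0.001, 0.001]
force: [3.6, -0.5, -0.5]
grip_width: 0.212
```

```bash
python3 snap.py wrist k31;python3 snap.py scene k31s; python3 - <<'E'
from h import *
crop(cv2.imread('pics/k31.png'),200,100,460,360,3,'pics/k31c.png')
crop(cv2.imread('pics/k31s.png'),270,100,430,230,4,'pics/k31sc.png')
E
```

```text
99.55 [509.3 117.8 150.8] x [-0.066  0.998  0.   ] z [ 0.002  0.    -1.   ] [ 3.6 -0.5 -0.5] 19.8 [ 0.31  0.6  -0.94  2.08  0.68  0.81  0.59]
99.6 [508.7 117.  150.6] x [-0.065  0.998 -0.   ] z [ 0.002 -0.    -1.   ] [ 3.4 -1.6  0.2] 19.4 [ 0.31  0.59 -0.94  2.08  0.68  0.81  0.59]
```

Emit:
move_arm:
  moves:
    - [[0, 0, 0, -1, -7, 0, -1], [0, 0, 0, 0, -13.5, 0, -1], [0, 0, 0, 3, -19.5, 0, -1], [0, 0, 0, 8, -24.5, 0, -1], [0, 0, 0, 14, -27.5, 0, -1], [0, 0, 0, 21, -29, 0, -1], [0, 0, 0, 28, -28.5, 0, -1], [0, 0, 0, 36, -28, 0, -1], [0, 0, 0, 42.5, -22.5, 0, -1], [0, 0, 0, 43, -14, 0, -1]]

```text
clock: 100.9
position: [0.5517, 0.1043, 0.1503]
eef_rot: [0.684, 0.73, -0.0, 0.0]
force: [-0.2, 0.4, -1.6]
grip_width: 0.216
```

```bash
python3 snap.py wrist s_b2
```

```text
100.9 [551.7 104.3 150.3] x [-0.066  0.998 -0.001] z [ 0.    -0.001 -1.   ] [-0.2  0.4 -1.6] 20.1 [ 0.33  0.64 -0.93  1.99  0.68  0.86  0.65]
```

View pics/s_b2.png

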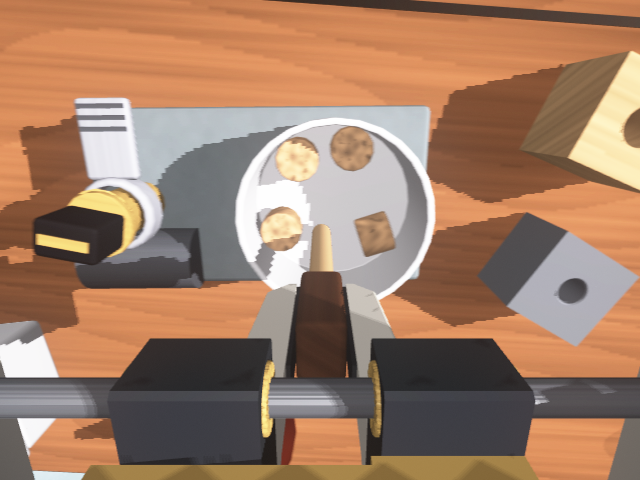

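The stick end is at (321,228) and clear. The four pucks lie along the wall, so I'll keep circling.

Emit:
move_arm:
  moves:
    - [[0, 0, 0, 0, 7, 0, -1], [0, 0, 0, -1, 14, 0, -1], [0, 0, 0, -4, 20.5, 0, -1], [0, 0, 0, -8, 27, 0, -1], [0, 0, 0, -14, 31, 0, -1], [0, 0, 0, -22, 32, 0, -1], [0, 0, 0, -30, 30, 0, -1], [0, 0, 0, -35.5, 25.5, 0, -1], [0, 0, 0, -39.5, 20, 0, -1], [0, 0, 0, -43, 14, 0, -1]]

```text
clock: 102.2
position: [0.5084, 0.1183, 0.1506]
eef_rot: [0.683, 0.73, 0.001, 0.0]
force: [3.2, -0.9, -1.3]
grip_width: 0.214
```

```bash
python3 snap.py wrist s_a2
```

```text
102.2 [508.4 118.3 150.6] x [-0.066  0.998  0.001] z [ 0.001  0.001 -1.   ] [ 3.2 -0.9 -1.3] 19.9 [ 0.31  0.6  -0.94  2.08  0.68  0.81  0.59]
```

View pics/s_a2.png

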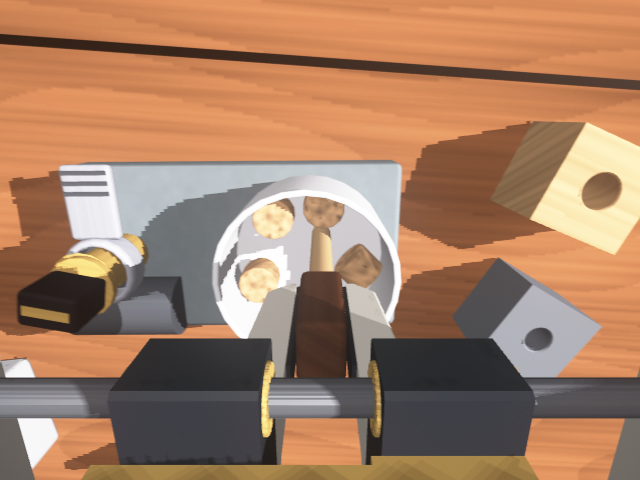

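End at (321,230), so the stick is still straight. About 2.5 turns done.

Emit:
move_arm:
  moves:
    - [[0, 0, 0, -1, -7, 0, -1], [0, 0, 0, 0, -13.5, 0, -1], [0, 0, 0, 3, -20, 0, -1], [0, 0, 0, 8, -25.5, 0, -1], [0, 0, 0, 14, -28.5, 0, -1], [0, 0, 0, 21, -30, 0, -1], [0, 0, 0, 28, -29.5, 0, -1], [0, 0, 0, 36, -28, 0, -1], [0, 0, 0, 42.5, -22.5, 0, -1], [0, 0, 0, 43.5, -14, 0, -1]]

```text
clock: 103.5
position: [0.5524, 0.1044, 0.1503]
eef_rot: [0.683, 0.73, -0.0, 0.0]
force: [-0.8, -0.4, -1.3]
grip_width: 0.213
```

Emit:
move_arm:
  moves:
    - [[0, 0, 0, 0, 7, 0, -1], [0, 0, 0, -1, 14, 0, -1], [0, 0, 0, -4, 20.5, 0, -1], [0, 0, 0, -8, 27, 0, -1], [0, 0, 0, -14, 31, 0, -1], [0, 0, 0, -22, 32, 0, -1], [0, 0, 0, -30, 30, 0, -1], [0, 0, 0, -35.5, 25.5, 0, -1], [0, 0, 0, -39.5, 20, 0, -1], [0, 0, 0, -43, 14, 0, -1]]

```text
clock: 104.75
position: [0.5082, 0.1186, 0.1505]
eef_rot: [0.683, 0.73, 0.0, -0.0]
force: [0.3, -0.1, -1.4]
grip_width: 0.215
```

```bash
python3 snap.py wrist s_a3; python3 snap.py side s_a3s
```

```text
104.75 [508.2 118.6 150.5] x [-0.067  0.998  0.001] z [ 0.     0.001 -1.   ] [ 0.3 -0.1 -1.4] 20.0 [ 0.31  0.6  -0.94  2.08  0.68  0.81  0.59]
104.8 [507.7 117.6 150.3] x [-0.066  0.998 -0.   ] z [-0.001 -0.    -1.   ] [-0.6 -1.6 -1.5] 19.7 [ 0.31  0.6  -0.94  2.08  0.68  0.81  0.59]
```

View pics/s_a3.png

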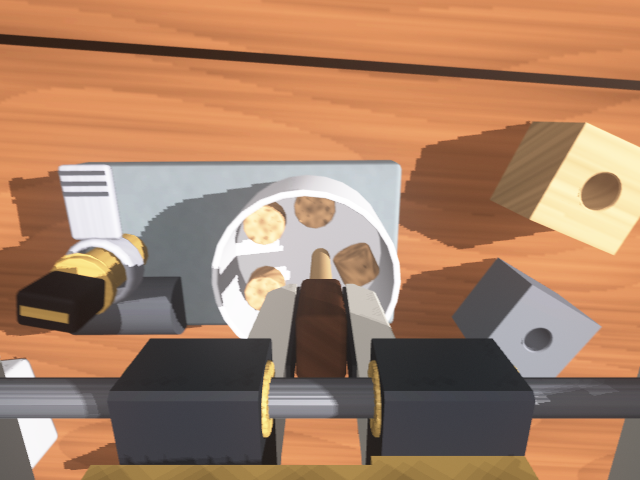

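View pics/s_a3s.png

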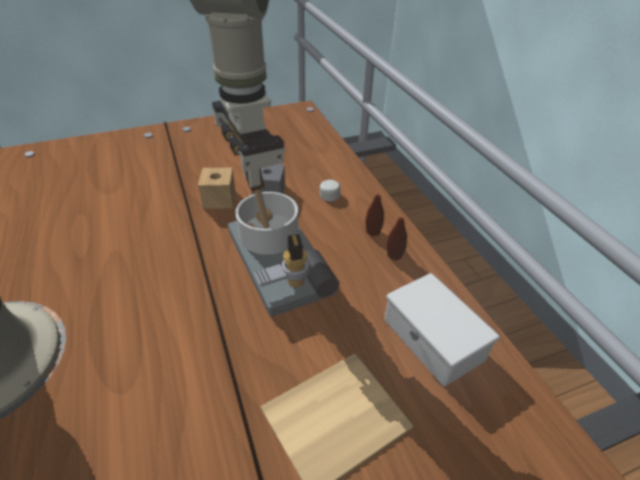

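The stick has tilted: its end is at (320,255), about 18 mm towards +x. I'll straighten it against the +x wall, then do more clean turns, since there's plenty of time.

Emit:
move_arm:
  moves:
    - [[0, 0, 0, 5, -1, 15, -1], [0, 0, 0, 10, -2, 34, -1], [0, 0, 0, 35, -5, 34, -1], [0, 0, 0, 55, -7, 34, -1], [0, 0, 0, 66, -7, 34, -1], [0, 0, 0, 73, -7, 34, -1], [0, 0, 0, 73, -7, 34, -1], [0, 0, 0, 55, -10, 34, -1], [0, 0, 0, 43.5, -14, 15, -1], [0, 0, 0, 43.5, -14, 0, -1]]

```text
clock: 106.1
position: [0.5521, 0.104, 0.1501]
eef_rot: [0.683, 0.73, 0.0, 0.001]
force: [1.1, 0.2, -1.7]
grip_width: 0.212
```

```bash
python3 snap.py wrist s_c1
```

```text
106.1 [552.1 104.  150.1] x [-0.067  0.998 -0.001] z [ 0.001 -0.    -1.   ] [ 1.1  0.2 -1.7] 19.7 [ 0.33  0.64 -0.93  1.99  0.69  0.86  0.65]
```

View pics/s_c1.png

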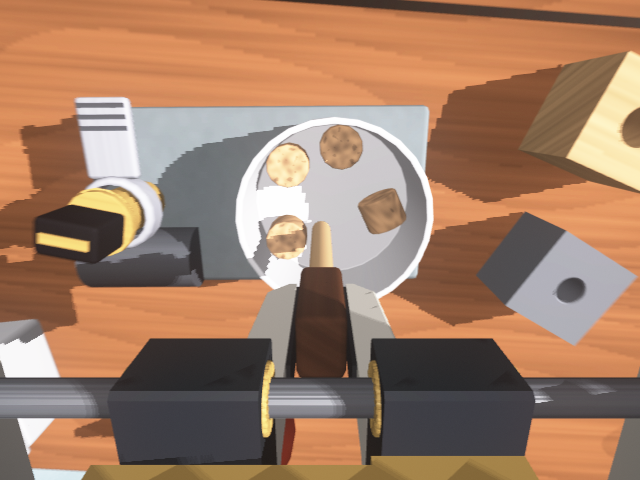

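```bash
sed -n 1,60p h.py | head -60; python3 - <<'E'
import pickle,numpy as np
from h import *
p=pickle.load(open('pics/s_c1.pkl','rb'));p=p[0] if isinstance(p,(tuple,list)) else p
c=np.array([529.5,111.5])
for n,uv,z in [('p1',(288,165),60),('p2',(341,147),60),('p3',(287,237),60),('p4',(382,211),58),('end',(321,228),42)]:
    for s in (1,.001):
        try:
            q=np.array(onz(p,uv,z*s)).ravel(); print(n,q, np.hypot(*(q[:2]*(1 if s==1 else 1000)-c)))
        except Exception as e: print(e)
E
```

```text
import cv2,numpy as np
from scipy.spatial.transform import Rotation as Ro
def cam(p):
    R=cv2.Rodrigues(np.array(p["rvec"],float))[0];t=np.array(p["tvec"],float).ravel()
    return np.array(p["mtx"]),R,t
def ray(p,uv):
    K,R,t=cam(p);d=R.T@np.linalg.inv(K)@np.array([uv[0],uv[1],1.]);return -R.T@t,d/np.linalg.norm(d)
def onz(p,uv,z):
    c,d=ray(p,uv);return c+d*(z-c[2])/d[2]
def tri(rs):
    A=np.zeros((3,3));b=np.zeros(3)
    for c,d in rs:
        P=np.eye(3)-np.outer(d,d);A+=P;b+=P@c
    x=np.linalg.solve(A,b);return x,[np.linalg.norm((np.eye(3)-np.outer(d,d))@(x-c)) for c,d in rs]
def proj(p,X):
    K,R,t=cam(p);y=K@(R@np.array(X)+t);return y[:2]/y[2]
def crop(im,x0,y0,x1,y1,f,name):
    c=cv2.resize(im[y0:y1,x0:x1],None,fx=f,fy=f,interpolation=cv2.INTER_CUBIC)
    cv2.imwrite(name,c)
p1 [-7.09519862  4.62392376 60.        ] 547.1351778640108
p1 [0.50159771 0.07900473 0.06      ] 42.830837935912
p2 [-3.88931097 -3.21481382 60.        ] 545.5855987555242
p2 [0.48722713 0.11414233 0.06      ] 42.355373859338904
p3 [-18.59974347   4.31485813  60.        ] 558.4818559556763
p3 [0.55316751 0.08039013 0.06      ] 39.089317790300456
p4 [-12.83989519 -10.13044023  58.        ] 555.811592089256
p4 [0.52987878 0.14708698 0.058     ] 35.5889989291674
end [-11.54143291  -0.70808815  42.        ] 552.554510587479
end [0.54996743 0.10481776 0.042     ] 21.530632315647015
```

Emit:
move_arm:
  moves:
    - [[0, 0, 0, 0, 7, 0, -1], [0, 0, 0, -1, 14, 0, -1], [0, 0, 0, -4, 20.5, 0, -1], [0, 0, 0, -8, 27, 0, -1], [0, 0, 0, -14, 31, 0, -1], [0, 0, 0, -22, 32, 0, -1], [0, 0, 0, -30, 30, 0, -1], [0, 0, 0, -35.5, 25.5, 0, -1], [0, 0, 0, -39.5, 20, 0, -1], [0, 0, 0, -43, 14, 0, -1]]

```text
clock: 107.4
position: [0.5088, 0.1185, 0.1505]
eef_rot: [0.683, 0.73, 0.0, -0.0]
force: [0.0, -0.2, -0.9]
grip_width: 0.218
```

```bash
python3 snap.py wrist s_c2
```

```text
107.4 [508.8 118.5 150.5] x [-0.067  0.998  0.001] z [ 0.     0.001 -1.   ] [ 0.  -0.2 -0.9] 20.3 [ 0.31  0.6  -0.95  2.08  0.68  0.81  0.59]
```

View pics/s_c2.png

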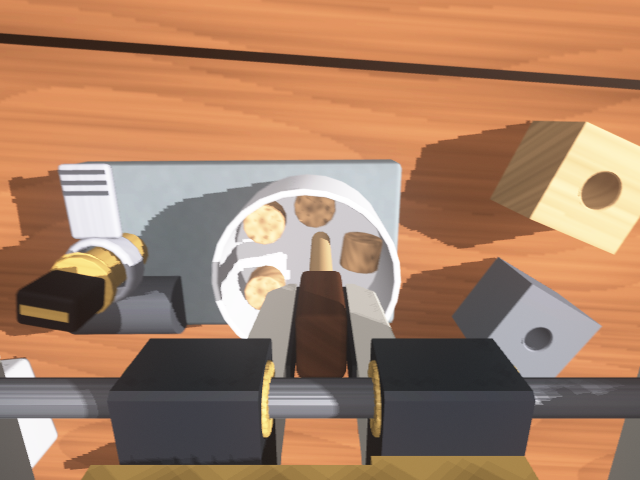

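End at (320,238), a tilt of about 5 mm. Continuing.

Emit:
move_arm:
  moves:
    - [[0, 0, 0, -4, -7, 0, -1], [0, 0, 0, -3, -13.5, 0, -1], [0, 0, 0, 0, -20, 0, -1], [0, 0, 0, 5, -26, 0, -1], [0, 0, 0, 11, -29, 0, -1], [0, 0, 0, 19, -31, 0, -1], [0, 0, 0, 28, -30.5, 0, -1], [0, 0, 0, 36, -28, 0, -1], [0, 0, 0, 42.5, -22.5, 0, -1], [0, 0, 0, 43.5, -14, 0, -1]]

```text
clock: 108.7
position: [0.5537, 0.1046, 0.1503]
eef_rot: [0.683, 0.73, 0.0, 0.001]
force: [0.2, -0.3, -1.5]
grip_width: 0.212
```

```bash
python3 snap.py wrist s_c3
```

```text
108.7 [553.7 104.6 150.3] x [-0.066  0.998 -0.   ] z [ 0.001 -0.    -1.   ] [ 0.2 -0.3 -1.5] 19.7 [ 0.33  0.64 -0.93  1.99  0.69  0.86  0.65]
```

View pics/s_c3.png

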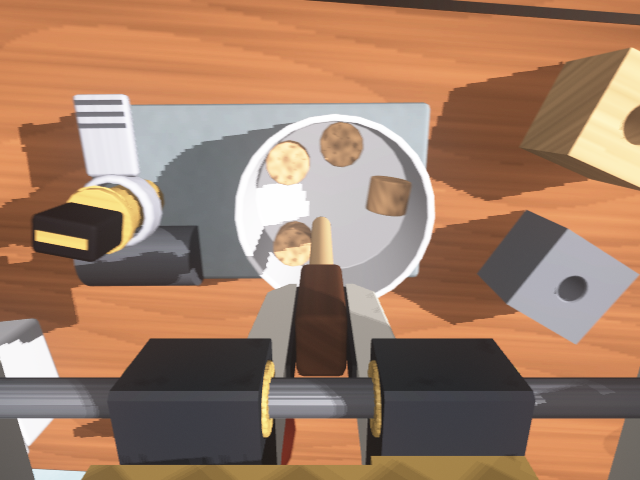

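Emit:
move_arm:
  moves:
    - [[0, 0, 0, -1, 7, 0, -1], [0, 0, 0, -2, 14, 0, -1], [0, 0, 0, -5, 20.5, 0, -1], [0, 0, 0, -9, 26, 0, -1], [0, 0, 0, -15, 30, 0, -1], [0, 0, 0, -23, 31, 0, -1], [0, 0, 0, -32, 30, 0, -1], [0, 0, 0, -39, 25.5, 0, -1], [0, 0, 0, -44, 20, 0, -1], [0, 0, 0, -47, 14, 0, -1]]

```text
clock: 110.0
position: [0.5049, 0.1185, 0.1504]
eef_rot: [0.683, 0.73, 0.0, -0.0]
force: [-0.0, -0.6, -0.5]
grip_width: 0.212
```

```bash
python3 snap.py wrist s_c4
```

```text
110.0 [504.9 118.5 150.4] x [-0.067  0.998  0.001] z [-0.001  0.001 -1.   ] [-0.  -0.6 -0.5] 19.7 [ 0.31  0.59 -0.95  2.09  0.68  0.81  0.58]
```

View pics/s_c4.png

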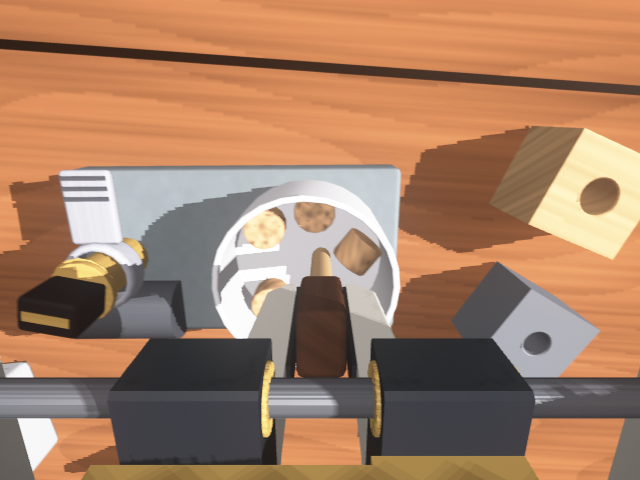

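The stick has tilted again: end at (320,252). The puck lying on its side on the +y side is wedging it. I'll locate that puck and press it flat against the wall along the strong y direction.

```bash
python3 - <<'E'
import pickle,numpy as np,cv2
from h import *
p=pickle.load(open('pics/s_c4.pkl','rb'));p=p[0] if isinstance(p,(tuple,list)) else p
c=np.array([529.5,111.5])
for n,uv,z in [('p1',(264,228),60),('p2',(315,214),60),('p3',(272,298),60),('p4',(357,252),58),('end',(320,254),42)]:
    q=onz(p,uv,z*.001)[:2]*1000; print(n,q.round(1), np.hypot(*(q-c)).round(1))
im=cv2.imread('pics/s_c4.png'); crop(im,200,170,420,350,3.4,'pics/s_c4z.png')
E
```

```text
p1 [500.2  78.3] 44.2
p2 [487.5 114.2] 42.1
p3 [555.3  85.7] 36.5
p4 [514.7 147. ] 38.4
end [523.9 120.2] 10.4
```

View pics/s_c4z.png

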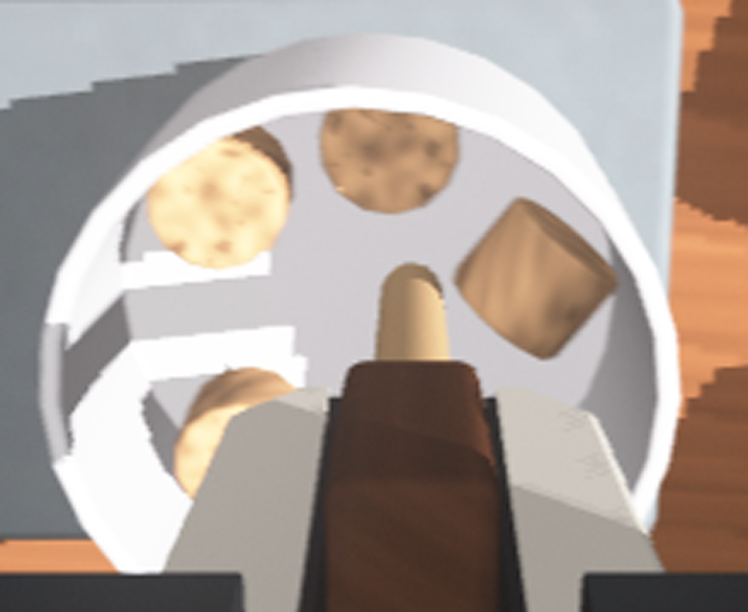

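Emit:
move_arm:
  moves:
    - [[0, 0, 0, 5, -1, 15, -1], [0, 0, 0, 10, -3, 34, -1], [0, 0, 0, 38, -6, 34, -1], [0, 0, 0, 58, -7, 34, -1], [0, 0, 0, 69, -7, 34, -1], [0, 0, 0, 76, -7, 34, -1], [0, 0, 0, 76, -7, 34, -1], [0, 0, -0.18, 60, -10, 34, -1], [0, 0, -0.36, 48, -10, 34, -1], [0, 0, -0.54, 46, -10, 34, -1]]

```text
clock: 111.3
position: [0.5514, 0.1084, 0.1848]
eef_rot: [0.855, 0.519, 0.001, 0.0]
force: [0.8, -0.4, -0.5]
grip_width: 0.211
```

Emit:
move_arm:
  moves:
    - [[0, 0, -0.18, 0, 0, 0, -1], [0, 0, -0.36, 0, 0, 0, -1], [0, 0, -0.54, 0, 0, 0, -1], [0, 0, -0.66, 0, 0, -10, -1], [0, 0, -0.66, 0, 0, -22, -1], [0, 0, -0.66, 0, 0, -34, -1], [0, 0, -0.66, 1, 5, -34, -1], [0, 0, -0.66, 0, 11, -34, -1], [0, 0, -0.66, -3, 17, -34, -1], [0, 0, -0.66, -8, 21, -34, -1]]

```text
clock: 112.55
position: [0.5435, 0.1301, 0.1507]
eef_rot: [0.976, 0.217, 0.0, -0.0]
force: [0.2, -0.2, -0.7]
grip_width: 0.21
```

```bash
python3 snap.py wrist s_d1
```

```text
112.55 [543.5 130.1 150.7] x [0.906 0.424 0.001] z [ 0.001  0.    -1.   ] [ 0.2 -0.2 -0.7] 19.5 [ 0.09  0.54 -0.62  2.01  0.46  0.73 -0.37]
```

View pics/s_d1.png

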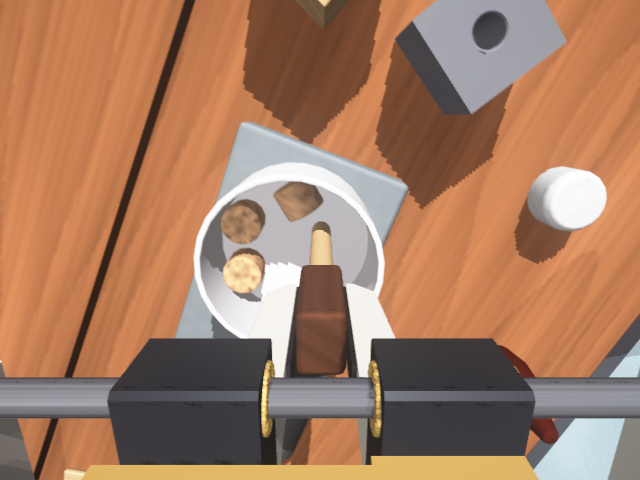

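Straight at (321,227), with the jaw now at about 25°. I'll continue with circles of about 24 mm.

Emit:
move_arm:
  moves:
    - [[0, 0, 0, -6, 4, 0, -1], [0, 0, 0, -13.5, 5.5, 0, -1], [0, 0, 0, -21, 4.5, 0, -1], [0, 0, 0, -28, 1, 0, -1], [0, 0, 0, -33, -4, 0, -1], [0, 0, 0, -36.5, -11, 0, -1], [0, 0, 0, -38, -18, 0, -1], [0, 0, 0, -37, -25.5, 0, -1], [0, 0, 0, -33.5, -32.5, 0, -1], [0, 0, 0, -28.5, -38, 0, -1]]

```text
clock: 113.85
position: [0.5156, 0.0924, 0.1507]
eef_rot: [0.976, 0.217, 0.001, -0.001]
force: [2.0, 4.1, 0.0]
grip_width: 0.214
```

```bash
python3 snap.py wrist s_d2
```

```text
113.85 [515.6  92.4 150.7] x [0.906 0.424 0.002] z [ 0.001  0.002 -1.   ] [2.  4.1 0. ] 19.9 [ 0.16  0.5  -0.63  2.09  0.46  0.69 -0.33]
```

View pics/s_d2.png

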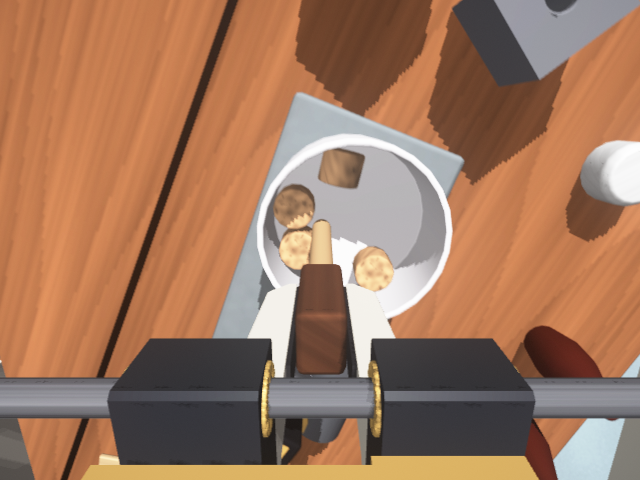

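Emit:
move_arm:
  moves:
    - [[0, 0, 0, 6, -4, 0, -1], [0, 0, 0, 13.5, -5, 0, -1], [0, 0, 0, 21, -4, 0, -1], [0, 0, 0, 27.5, -0.5, 0, -1], [0, 0, 0, 33, 4.5, 0, -1], [0, 0, 0, 36.5, 11.5, 0, -1], [0, 0, 0, 38, 18.5, 0, -1], [0, 0, 0, 37, 26, 0, -1], [0, 0, 0, 33.5, 33, 0, -1], [0, 0, 0, 28.5, 38, 0, -1]]

```text
clock: 115.15
position: [0.5432, 0.13, 0.1504]
eef_rot: [0.976, 0.217, -0.0, -0.0]
force: [0.6, -0.1, -0.9]
grip_width: 0.214
```

```bash
python3 snap.py wrist s_d3
```

```text
115.15 [543.2 130.  150.4] x [ 0.906  0.424 -0.   ] z [-0.  0. -1.] [ 0.6 -0.1 -0.9] 19.9 [ 0.09  0.54 -0.62  2.01  0.46  0.73 -0.37]
```

View pics/s_d3.png

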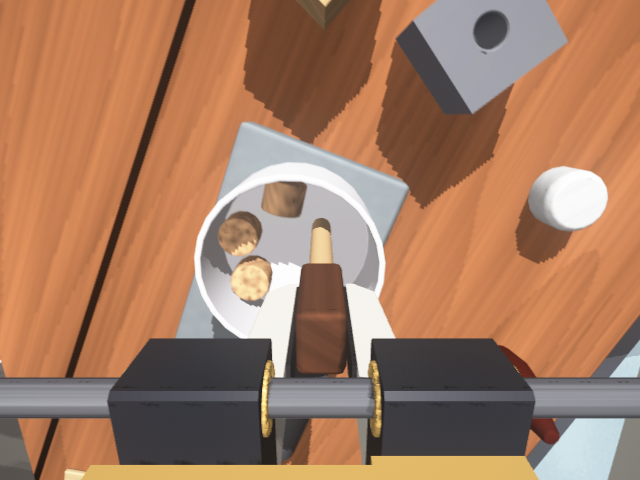

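One clean turn done, with the stick straight at (321,225). Continuing with about a 25 mm radius.

Emit:
move_arm:
  moves:
    - [[0, 0, 0, -6, 5, 0, -1], [0, 0, 0, -13.5, 6.5, 0, -1], [0, 0, 0, -21, 5.5, 0, -1], [0, 0, 0, -28.5, 2, 0, -1], [0, 0, 0, -34, -4, 0, -1], [0, 0, 0, -37.5, -11, 0, -1], [0, 0, 0, -39, -18, 0, -1], [0, 0, 0, -38, -26, 0, -1], [0, 0, 0, -34, -33, 0, -1], [0, 0, 0, -28.5, -38.5, 0, -1]]

```text
clock: 116.45
position: [0.5149, 0.0916, 0.1505]
eef_rot: [0.976, 0.217, -0.0, -0.001]
force: [-0.2, 5.0, 0.7]
grip_width: 0.213
```

Emit:
move_arm:
  moves:
    - [[0, 0, 0, 6, -4, 0, -1], [0, 0, 0, 13.5, -5, 0, -1], [0, 0, 0, 21, -4, 0, -1], [0, 0, 0, 28.5, -0.5, 0, -1], [0, 0, 0, 34, 4.5, 0, -1], [0, 0, 0, 37.5, 11.5, 0, -1], [0, 0, 0, 39, 18.5, 0, -1], [0, 0, 0, 38, 26, 0, -1], [0, 0, 0, 34, 33, 0, -1], [0, 0, 0, 28.5, 38.5, 0, -1]]

```text
clock: 117.7
position: [0.5431, 0.1299, 0.1504]
eef_rot: [0.976, 0.217, -0.0, 0.0]
force: [-0.1, -0.8, -1.0]
grip_width: 0.213
```

```bash
python3 snap.py wrist s_d4
```

```text
117.7 [543.1 129.9 150.4] x [ 0.906  0.424 -0.   ] z [-0. -0. -1.] [-0.1 -0.8 -1. ] 19.9 [ 0.09  0.54 -0.62  2.01  0.46  0.73 -0.37]
```

View pics/s_d4.png

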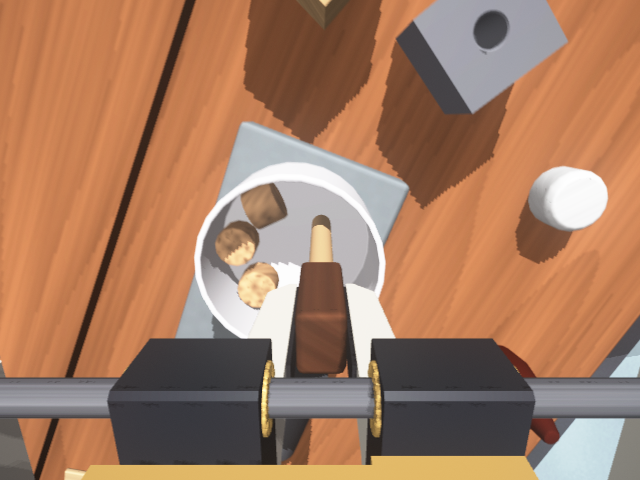

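Emit:
move_arm:
  moves:
    - [[0, 0, 0, -6, 5, 0, -1], [0, 0, 0, -13.5, 6.5, 0, -1], [0, 0, 0, -21, 5.5, 0, -1], [0, 0, 0, -28.5, 2, 0, -1], [0, 0, 0, -34, -4, 0, -1], [0, 0, 0, -37.5, -11, 0, -1], [0, 0, 0, -39, -18, 0, -1], [0, 0, 0, -38, -26, 0, -1], [0, 0, 0, -34, -33, 0, -1], [0, 0, 0, -28.5, -38.5, 0, -1]]

```text
clock: 119.0
position: [0.5153, 0.0906, 0.1504]
eef_rot: [0.976, 0.217, -0.0, -0.0]
force: [0.3, 4.9, -0.3]
grip_width: 0.216
```

```bash
python3 snap.py wrist s_d5
```

```text
119.0 [515.3  90.6 150.4] x [ 0.906  0.423 -0.   ] z [-0.  0. -1.] [ 0.3  4.9 -0.3] 20.1 [ 0.16  0.5  -0.63  2.09  0.46  0.69 -0.33]
```

View pics/s_d5.png

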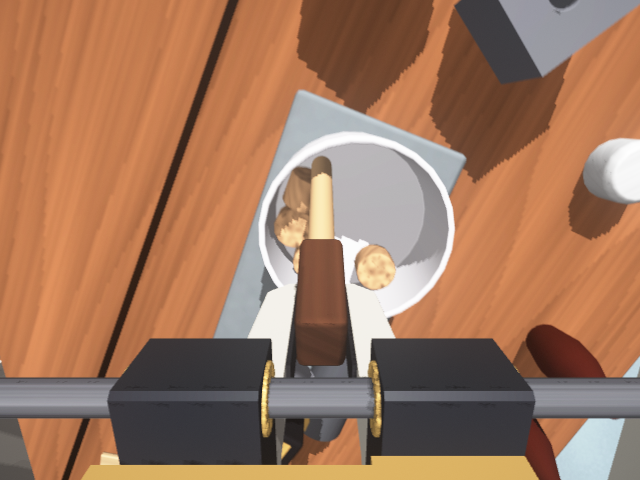

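The stick has jammed: its end is at (321,160), dragged back by pucks packed on the −x side. I'll measure the positions before straightening.

```bash
python3 - <<'E'
import pickle,numpy as np,cv2
from h import *
p=pickle.load(open('pics/s_d5.pkl','rb'));p=p[0] if isinstance(p,(tuple,list)) else p
c=np.array([529.5,111.5])
for n,uv,z in [('p4',(300,188),60),('p2',(292,226),60),('p1',(296,262),60),('p3',(376,267),60),('end',(321,165),50)]:
    q=onz(p,uv,z*.001)[:2]*1000;d=q-c; print(n,q.round(1), np.hypot(*d).round(1),np.degrees(np.arctan2(d[1],d[0])).round())
im=cv2.imread('pics/s_d5.png'); crop(im,240,120,470,340,2.6,'pics/s_d5z.png')
E
```

```text
p4 [486.5 117.9] 43.5 172.0
p2 [492.5  90.4] 42.6 -150.0
p1 [506.3  66.4] 50.7 -117.0
p3 [561.7  87.8] 39.9 -36.0
end [493.5 137.4] 44.3 144.0
```

View pics/s_d5z.png

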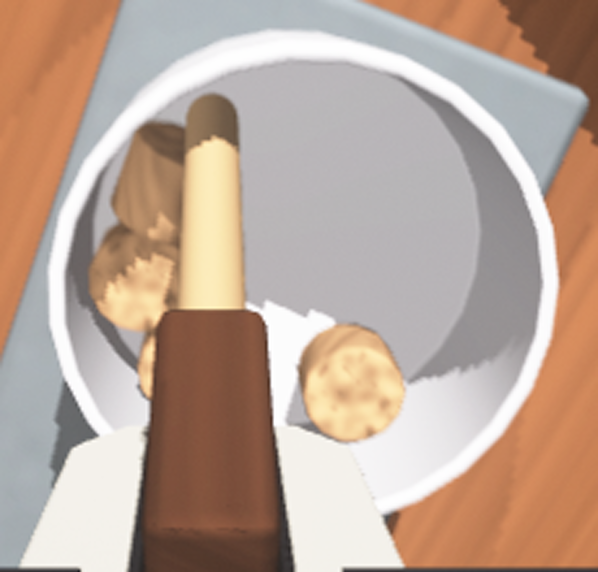

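The pucks are now flush against the wall, so a circle of about 21 mm will pass them. I'll straighten the stick along 115°, then circle.

Emit:
move_arm:
  moves:
    - [[0, 0, 0, 8, 5, 17, -1], [0, 0, 0, 19, 11, 34, -1], [0, 0, 0, 13, 24, 34, -1], [0, 0, 0, 6, 39, 34, -1], [0, 0, 0, -1, 54, 34, -1], [0, 0, 0, -8, 68, 34, -1], [0, 0, 0, -8, 68, 34, -1], [0, 0, 0, 6, 40, 34, -1], [0, 0, 0, 6, 40, 17, -1], [0, 0, 0, 6, 40, 0, -1]]

```text
clock: 120.3
position: [0.5204, 0.1312, 0.1492]
eef_rot: [0.976, 0.217, -0.0, -0.0]
force: [-0.2, 0.4, -1.9]
grip_width: 0.217
```

```bash
python3 snap.py wrist s_e1
```

```text
120.3 [520.4 131.2 149.2] x [ 0.906  0.423 -0.001] z [-0.001  0.001 -1.   ] [-0.2  0.4 -1.9] 20.2 [ 0.09  0.52 -0.62  2.06  0.46  0.7  -0.39]
```

View pics/s_e1.png

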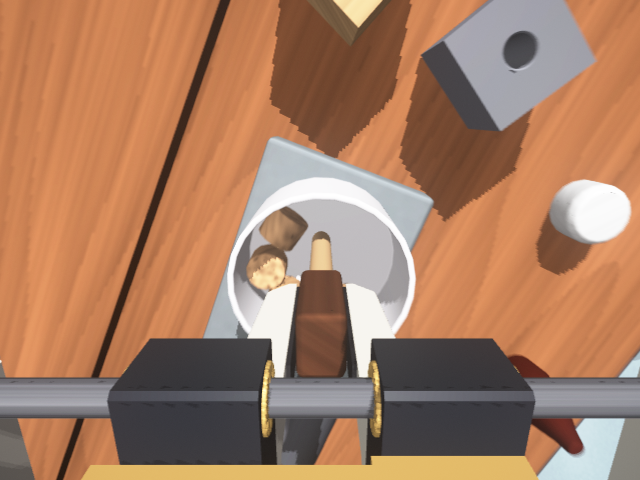

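Emit:
move_arm:
  moves:
    - [[0, 0, 0, -7.5, 1, 0, -1], [0, 0, 0, -11.5, -4.5, 0, -1], [0, 0, 0, -14, -10.5, 0, -1], [0, 0, 0, -14, -17.5, 0, -1], [0, 0, 0, -12.5, -24, 0, -1], [0, 0, 0, -8.5, -29.5, 0, -1], [0, 0, 0, -3.5, -33.5, 0, -1], [0, 0, 0, 3, -36, 0, -1], [0, 0, 0, 9.5, -36, 0, -1], [0, 0, 0, 16, -34, 0, -1]]

```text
clock: 121.6
position: [0.5374, 0.0963, 0.1502]
eef_rot: [0.976, 0.217, -0.0, 0.0]
force: [0.5, 0.1, -1.0]
grip_width: 0.209
```

```bash
python3 snap.py wrist s_e2
```

```text
121.6 [537.4  96.3 150.2] x [ 0.906  0.423 -0.001] z [-0.001 -0.001 -1.   ] [ 0.5  0.1 -1. ] 19.5 [ 0.16  0.53 -0.62  2.04  0.46  0.72 -0.32]
```

View pics/s_e2.png

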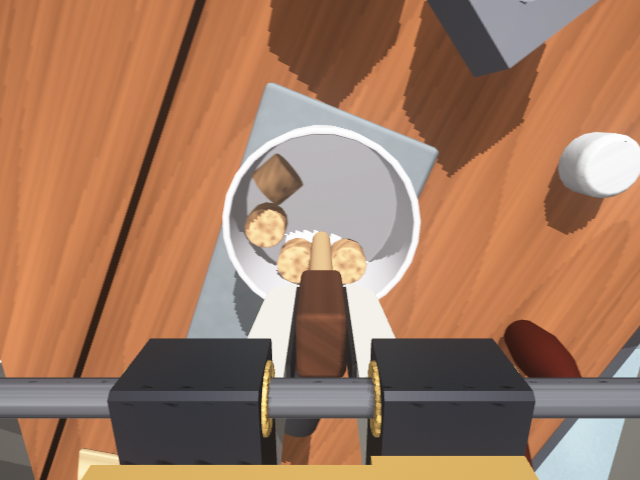

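Emit:
move_arm:
  moves:
    - [[0, 0, 0, 5, 4.5, 0, -1], [0, 0, 0, 9, 10, 0, -1], [0, 0, 0, 11, 16, 0, -1], [0, 0, 0, 11.5, 23, 0, -1], [0, 0, 0, 9.5, 29.5, 0, -1], [0, 0, 0, 6, 35, 0, -1], [0, 0, 0, 0.5, 39, 0, -1], [0, 0, 0, -6, 41.5, 0, -1], [0, 0, 0, -12.5, 41.5, 0, -1], [0, 0, 0, -19, 40, 0, -1]]

```text
clock: 122.9
position: [0.5176, 0.1367, 0.1504]
eef_rot: [0.976, 0.217, -0.0, 0.0]
force: [-0.2, -0.0, -1.1]
grip_width: 0.213
```

```bash
python3 snap.py wrist s_e3
```

```text
122.9 [517.6 136.7 150.4] x [ 0.906  0.423 -0.   ] z [-0. -0. -1.] [-0.2 -0.  -1.1] 19.8 [ 0.08  0.51 -0.62  2.06  0.46  0.7  -0.41]
```

View pics/s_e3.png

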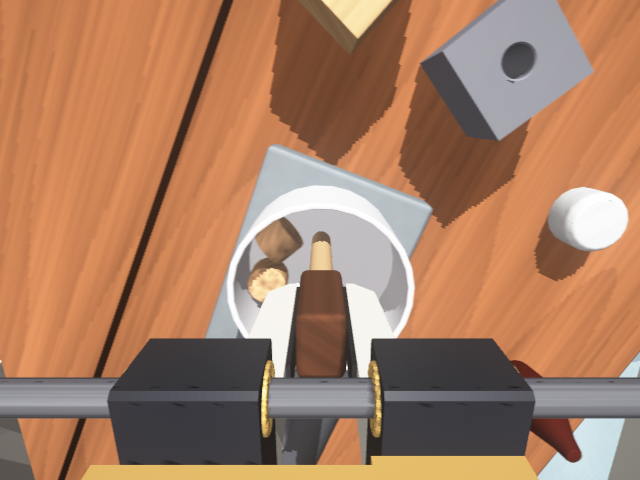

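Emit:
move_arm:
  moves:
    - [[0, 0, 0, -5.5, -4, 0, -1], [0, 0, 0, -9.5, -9, 0, -1], [0, 0, 0, -12, -15.5, 0, -1], [0, 0, 0, -12, -22, 0, -1], [0, 0, 0, -10.5, -28.5, 0, -1], [0, 0, 0, -6.5, -34, 0, -1], [0, 0, 0, -1.5, -38.5, 0, -1], [0, 0, 0, 5, -41, 0, -1], [0, 0, 0, 12, -41.5, 0, -1], [0, 0, 0, 19.5, -40, 0, -1]]

```text
clock: 124.2
position: [0.5381, 0.0968, 0.1503]
eef_rot: [0.976, 0.217, -0.0, 0.0]
force: [0.4, 0.2, -1.4]
grip_width: 0.216
```

```bash
python3 snap.py wrist s_e4
```

```text
124.2 [538.1  96.8 150.3] x [ 0.906  0.423 -0.   ] z [-0. -0. -1.] [ 0.4  0.2 -1.4] 20.1 [ 0.15  0.53 -0.62  2.04  0.46  0.72 -0.32]
```

View pics/s_e4.png

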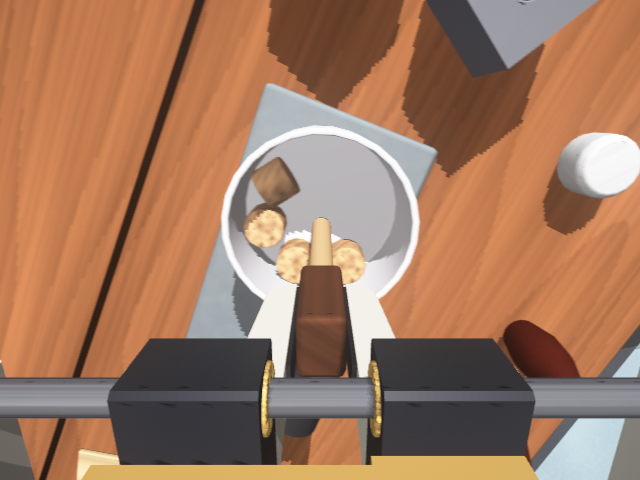

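End at (321,223): the tilt has come back to nearly straight, so I'll shift the circle's centre to match.

Emit:
move_arm:
  moves:
    - [[0, 0, 0, 8, -5, 0, -1], [0, 0, 0, 12, 0.5, 0, -1], [0, 0, 0, 14.5, 7, 0, -1], [0, 0, 0, 14.5, 14, 0, -1], [0, 0, 0, 13, 20.5, 0, -1], [0, 0, 0, 9, 26, 0, -1], [0, 0, 0, 3.5, 30.5, 0, -1], [0, 0, 0, -3, 33, 0, -1], [0, 0, 0, -10, 33, 0, -1], [0, 0, 0, -16.5, 31, 0, -1]]

```text
clock: 125.5
position: [0.5206, 0.1277, 0.1505]
eef_rot: [0.976, 0.217, -0.0, 0.0]
force: [-0.7, -0.4, -0.6]
grip_width: 0.215
```

```bash
python3 snap.py wrist s_e5; cat >e.py <<'E'
import pickle,sys,numpy as np
from h import *
p=pickle.load(open('pics/%s.pkl'%sys.argv[1],'rb'));p=p[0] if isinstance(p,(tuple,list)) else p
c=np.array([529.5,111.5])
q=onz(p,(321,float(sys.argv[2])),.045)[:2]*1000;d=q-c;print(q,np.hypot(*d),np.degrees(np.arctan2(d[1],d[0])))
E
python3 e.py s_e4 225;python3 e.py s_e3 242;
```

```text
125.5 [520.6 127.7 150.5] x [ 0.906  0.423 -0.   ] z [ 0. -0. -1.] [-0.7 -0.4 -0.6] 20.0 [ 0.09  0.52 -0.62  2.06  0.46  0.7  -0.39]
[535.54232516 102.32631155] 10.984819209767224 -56.628773848213726
[520.88612602 129.90951257] 20.325082484599434 115.07505467388857
```

View pics/s_e5.png

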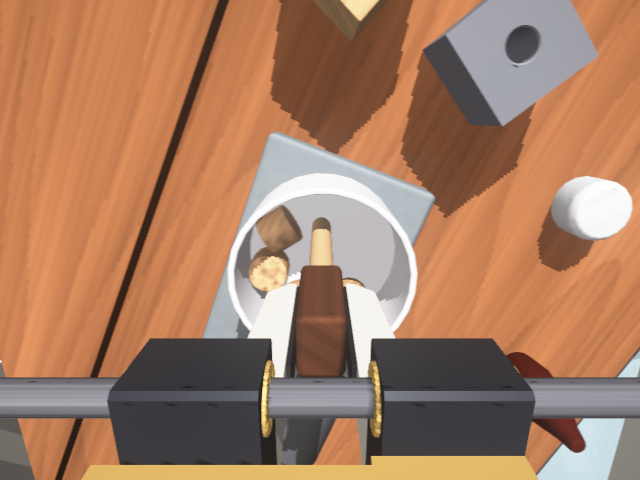

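Emit:
move_arm:
  moves:
    - [[0, 0, 0.12, -4.5, -3.5, 0, -1], [0, 0, 0.24, -9, -9, 0, -1], [0, 0, 0.36, -11, -15.5, 0, -1], [0, 0, 0.48, -11.5, -22.5, 0, -1], [0, 0, 0.6, -9.5, -29, 0, -1], [0, 0, 0.72, -5.5, -34.5, 0, -1], [0, 0, 0.84, 0, -39, 0, -1], [0, 0, 0.96, 6, -41.5, 0, -1], [0, 0, 1.08, 13, -41.5, 0, -1], [0, 0, 1.2, 19.5, -39.5, 0, -1]]

```text
clock: 126.8
position: [0.5409, 0.0901, 0.1509]
eef_rot: [0.682, 0.731, 0.002, -0.001]
force: [-1.0, 5.1, -1.0]
grip_width: 0.214
```

```bash
python3 snap.py wrist s_e6
```

```text
126.8 [540.9  90.1 150.9] x [-0.07   0.998  0.003] z [ 0.001  0.003 -1.   ] [-1.   5.1 -1. ] 19.9 [ 0.37  0.63 -0.95  2.02  0.69  0.85  0.66]
```

View pics/s_e6.png

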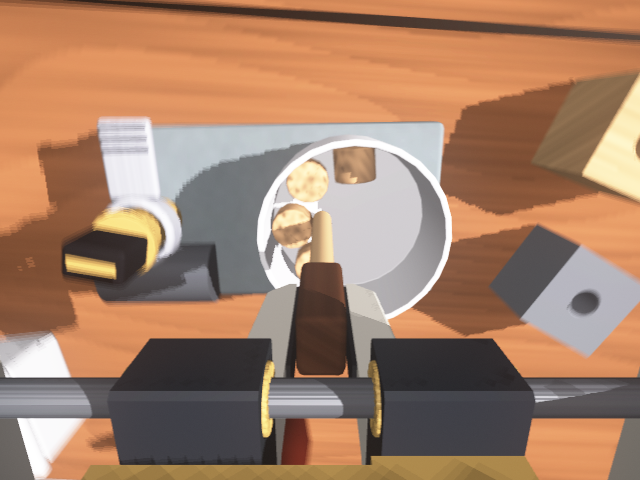

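Emit:
move_arm:
  moves:
    - [[0, 0, 0, 8, 5, 0, -1], [0, 0, 0, 13, 10, 0, -1], [0, 0, 0, 16, 17, 0, -1], [0, 0, 0, 17, 24, 0, -1], [0, 0, 0, 15, 32, 0, -1], [0, 0, 0, 10, 39, 0, -1], [0, 0, 0, 4, 43, 0, -1], [0, 0, 0, -2.5, 45, 0, -1], [0, 0, 0, -9.5, 45, 0, -1], [0, 0, 0, -16, 41.5, 0, -1]]

```text
clock: 128.1
position: [0.5241, 0.1297, 0.1505]
eef_rot: [0.683, 0.73, 0.0, 0.0]
force: [-0.8, 0.1, -0.9]
grip_width: 0.21
```

```bash
python3 snap.py wrist s_e7
```

```text
128.1 [524.1 129.7 150.5] x [-0.066  0.998 -0.   ] z [ 0. -0. -1.] [-0.8  0.1 -0.9] 19.5 [ 0.29  0.62 -0.95  2.04  0.69  0.84  0.58]
```

View pics/s_e7.png

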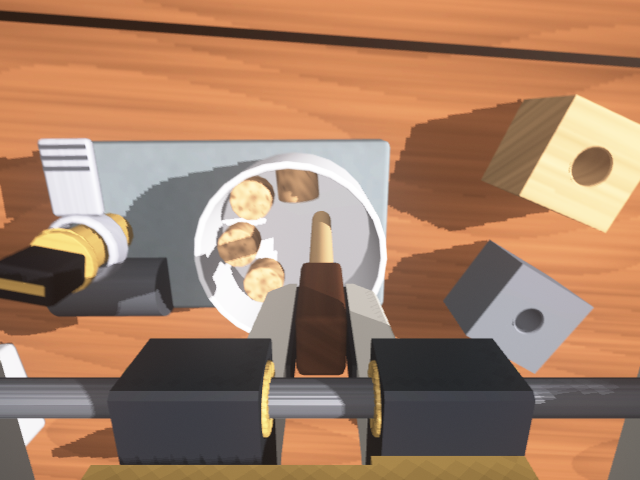

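Emit:
move_arm:
  moves:
    - [[0, 0, 0, -5, -2, 0, -1], [0, 0, 0, -9.5, -7.5, 0, -1], [0, 0, 0, -11.5, -14, 0, -1], [0, 0, 0, -12, -21, 0, -1], [0, 0, 0, -10, -27.5, 0, -1], [0, 0, 0, -6, -33, 0, -1], [0, 0, 0, -1, -37.5, 0, -1], [0, 0, 0, 5.5, -40, 0, -1], [0, 0, 0, 12.5, -40, 0, -1], [0, 0, 0, 19, -38, 0, -1]]

```text
clock: 129.4
position: [0.5436, 0.091, 0.1501]
eef_rot: [0.683, 0.73, -0.001, 0.0]
force: [0.6, -0.1, -1.9]
grip_width: 0.211
```

Emit:
move_arm:
  moves:
    - [[0, 0, 0, 8, 5, 0, -1], [0, 0, 0, 13, 10, 0, -1], [0, 0, 0, 16, 17, 0, -1], [0, 0, 0, 17, 24, 0, -1], [0, 0, 0, 15, 32, 0, -1], [0, 0, 0, 10, 39, 0, -1], [0, 0, 0, 4, 43, 0, -1], [0, 0, 0, -2.5, 45, 0, -1], [0, 0, 0, -9.5, 44, 0, -1], [0, 0, 0, -16, 40, 0, -1]]

```text
clock: 130.65
position: [0.5271, 0.1316, 0.1504]
eef_rot: [0.683, 0.73, -0.0, 0.0]
force: [0.2, 0.6, -0.8]
grip_width: 0.212
```

```bash
python3 snap.py wrist s_e8
```

```text
130.65 [527.1 131.6 150.4] x [-0.066  0.998 -0.   ] z [ 0. -0. -1.] [ 0.2  0.6 -0.8] 19.7 [ 0.29  0.62 -0.95  2.03  0.69  0.84  0.58]
```

View pics/s_e8.png

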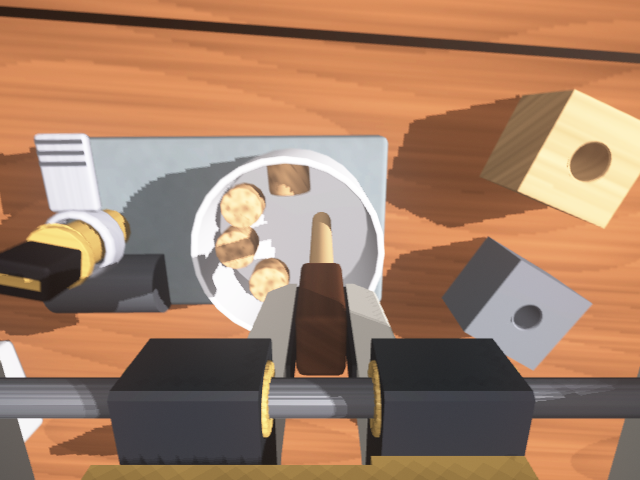

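Emit:
move_arm:
  moves:
    - [[0, 0, 0, -8, -4, 0, -1], [0, 0, 0, -12.5, -9.5, 0, -1], [0, 0, 0, -14.5, -16, 0, -1], [0, 0, 0, -15, -23, 0, -1], [0, 0, 0, -13, -29.5, 0, -1], [0, 0, 0, -9, -35, 0, -1], [0, 0, 0, -4, -39.5, 0, -1], [0, 0, 0, 2.5, -42, 0, -1], [0, 0, 0, 9.5, -42, 0, -1], [0, 0, 0, 16, -40, 0, -1]]

```text
clock: 131.95
position: [0.544, 0.091, 0.1502]
eef_rot: [0.683, 0.73, -0.001, 0.0]
force: [0.4, 0.1, -1.1]
grip_width: 0.21
```

Emit:
move_arm:
  moves:
    - [[0, 0, 0, 8, 5, 0, -1], [0, 0, 0, 13, 10, 0, -1], [0, 0, 0, 16, 17, 0, -1], [0, 0, 0, 17, 24, 0, -1], [0, 0, 0, 15, 32, 0, -1], [0, 0, 0, 10, 39, 0, -1], [0, 0, 0, 4, 43, 0, -1], [0, 0, 0, -2.5, 45, 0, -1], [0, 0, 0, -9.5, 44, 0, -1], [0, 0, 0, -16, 40, 0, -1]]

```text
clock: 133.2
position: [0.5271, 0.1316, 0.1504]
eef_rot: [0.683, 0.73, -0.0, 0.0]
force: [-0.5, 0.5, -1.6]
grip_width: 0.212
```

```bash
python3 snap.py wrist s_e9
```

```text
133.2 [527.1 131.6 150.4] x [-0.066  0.998 -0.   ] z [ 0. -0. -1.] [-0.5  0.5 -1.6] 19.7 [ 0.29  0.62 -0.95  2.03  0.69  0.84  0.58]
```

View pics/s_e9.png

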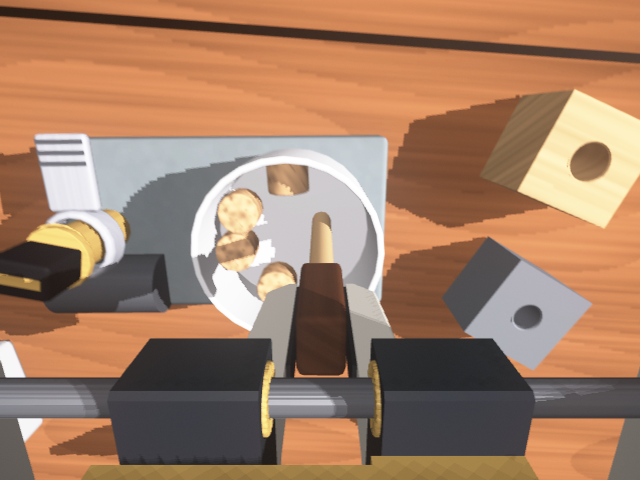

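Emit:
move_arm:
  moves:
    - [[0, 0, 0, -8, -4, 0, -1], [0, 0, 0, -13, -9.5, 0, -1], [0, 0, 0, -16, -16, 0, -1], [0, 0, 0, -16.5, -23, 0, -1], [0, 0, 0, -15, -30, 0, -1], [0, 0, 0, -10, -37, 0, -1], [0, 0, 0, -4, -41.5, 0, -1], [0, 0, 0, 2.5, -43.5, 0, -1], [0, 0, 0, 9.5, -43, 0, -1], [0, 0, 0, 16, -40, 0, -1]]

```text
clock: 134.5
position: [0.5426, 0.0929, 0.1499]
eef_rot: [0.683, 0.73, -0.0, -0.002]
force: [-2.6, 4.7, -3.1]
grip_width: 0.216
```

Emit:
move_arm:
  moves:
    - [[0, 0, 0, 8, 5, 0, -1], [0, 0, 0, 13, 10, 0, -1], [0, 0, 0, 17, 17, 0, -1], [0, 0, 0, 18, 24, 0, -1], [0, 0, 0, 16, 33, 0, -1], [0, 0, 0, 11, 40, 0, -1], [0, 0, 0, 4, 44, 0, -1], [0, 0, 0, -2.5, 46, 0, -1], [0, 0, 0, -9.5, 44, 0, -1], [0, 0, 0, -16, 40, 0, -1]]

```text
clock: 135.75
position: [0.5271, 0.1314, 0.1504]
eef_rot: [0.683, 0.73, -0.0, 0.0]
force: [0.5, -0.5, -1.4]
grip_width: 0.214
```

```bash
python3 snap.py wrist s_e10
```

```text
135.75 [527.1 131.4 150.4] x [-0.066  0.998 -0.   ] z [ 0. -0. -1.] [ 0.5 -0.5 -1.4] 19.9 [ 0.29  0.62 -0.95  2.03  0.69  0.84  0.58]
```

View pics/s_e10.png

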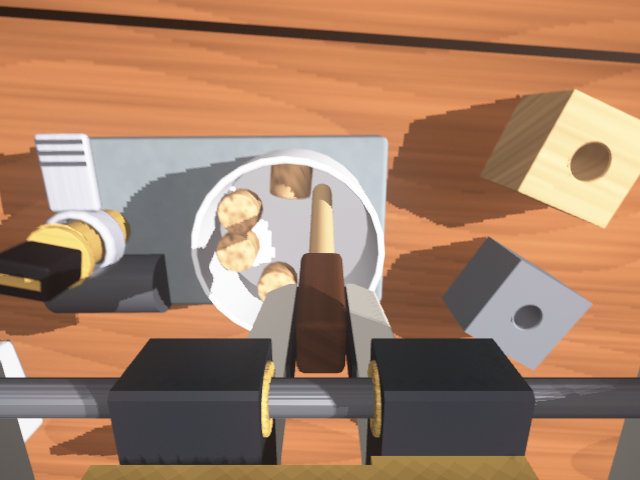

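There have been three clean turns since the last recovery, plus many before it. On the final half turn the end tilted towards −x, to (321,188). I'll straighten it on the −x wall and lift out.

Emit:
move_arm:
  moves:
    - [[0, 0, 0, 0, -10, 17, -1], [0, 0, 0, 0, -20, 34, -1], [0, 0, 0, -18, -20, 34, -1], [0, 0, 0, -32, -20, 34, -1], [0, 0, 0, -42, -20, 34, -1], [0, 0, 0, -49, -20, 34, -1], [0, 0, 0, -49, -20, 34, -1], [0, 0, 0, -20, -15, 34, -1], [0, 0, 0, -10, -15, 70, -1], [0, 0, 0, 0, -10, 110, -1]]

```text
clock: 137.05
position: [0.5264, 0.1214, 0.2599]
eef_rot: [0.683, 0.73, -0.002, -0.002]
force: [-0.3, 0.4, -1.7]
grip_width: 0.208
```

```bash
python3 snap.py wrist t1; python3 snap.py scene t1s
```

```text
137.05 [526.4 121.4 259.9] x [-0.066  0.998  0.   ] z [-0.005 -0.    -1.   ] [-0.3  0.4 -1.7] 19.3 [ 0.41  0.5  -1.07  1.92  0.51  1.03  0.75]
137.1 [529.4 124.  265.1] x [-0.066  0.998  0.002] z [ 0.002  0.003 -1.   ] [2.8 1.7 2.7] 19.4 [ 0.41  0.5  -1.07  1.91  0.51  1.04  0.76]
```

View pics/t1.png

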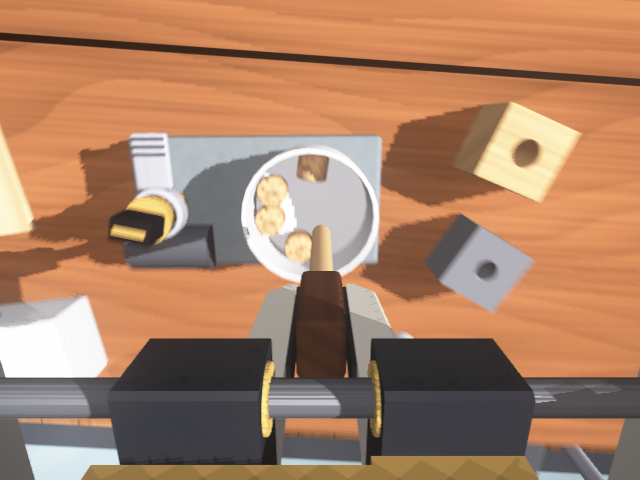

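View pics/t1s.png

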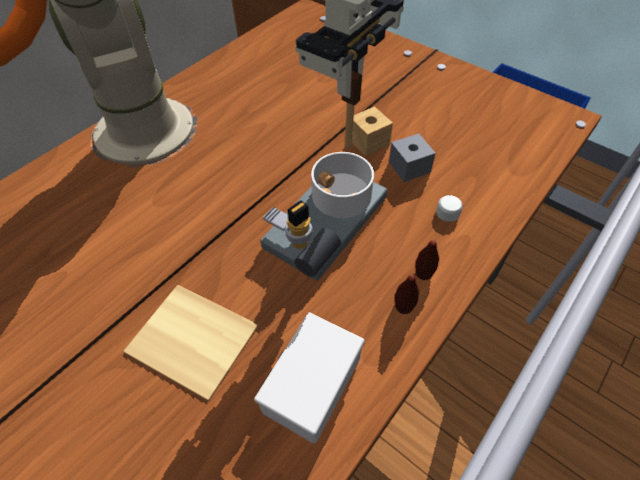

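Emit:
move_arm:
  moves:
    - [[0, 0, 0, 8, 20, 0, -1], [0, 0, 0, 16, 48, 0, -1], [0, 0, 0, 26, 80, 0, -1], [0, 0, 0, 36, 115, 0, -1], [0, 0, 0, 46, 148, 0, -1], [0, 0, 0, 54, 172, -10, -1], [0, 0, 0, 54.5, 176.5, -35, -1], [0, 0, 0, 54.5, 176.5, -62, -1], [0, 0, 0, 54.5, 176.5, -75, -1], [0, 0, 0, 54.5, 176.5, -75, -1]]

```text
clock: 138.4
position: [0.5813, 0.2978, 0.184]
eef_rot: [0.683, 0.73, -0.001, -0.001]
force: [-0.3, -0.7, -0.2]
grip_width: 0.211
```

```bash
python3 snap.py wrist t2; python3 snap.py scene t2s;python3 snap.py side t2d; python3 - <<'E'
import cv2
from h import *
a=cv2.imread('pics/t2s.png');b=cv2.imread('pics/t2d.png')
crop(a,330,60,470,200,4,'pics/t2sz.png');crop(b,190,110,310,220,5,'pics/t2dz.png')
E
```

```text
138.4 [581.3 297.8 184. ] x [-0.066  0.998 -0.001] z [-0.003 -0.001 -1.   ] [-0.3 -0.7 -0.2] 19.7 [ 0.01  0.7  -0.93  1.75  0.65  1.03  0.47]
138.45 [581.8 298.3 185.2] x [-0.066  0.998 -0.   ] z [-0.001 -0.    -1.   ] [ 0.1  0.1 -0.9] 19.9 [ 0.01  0.7  -0.93  1.75  0.65  1.03  0.47]
138.5 [582.2 298.6 185.9] x [-0.066  0.998  0.   ] z [ 0.  0. -1.] [ 0.3  0.1 -1.3] 20.2 [ 0.01  0.7  -0.93  1.75  0.65  1.03  0.47]
```

View pics/t2.png

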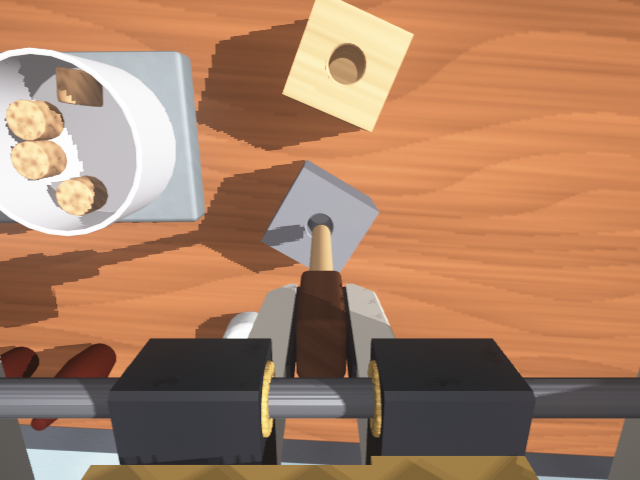

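View pics/t2sz.png

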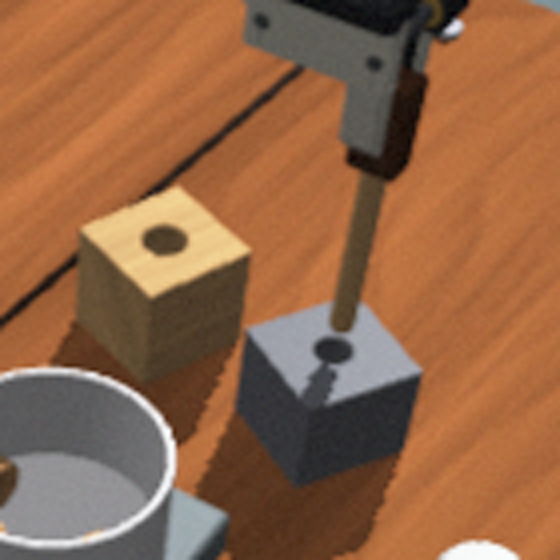

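View pics/t2dz.png

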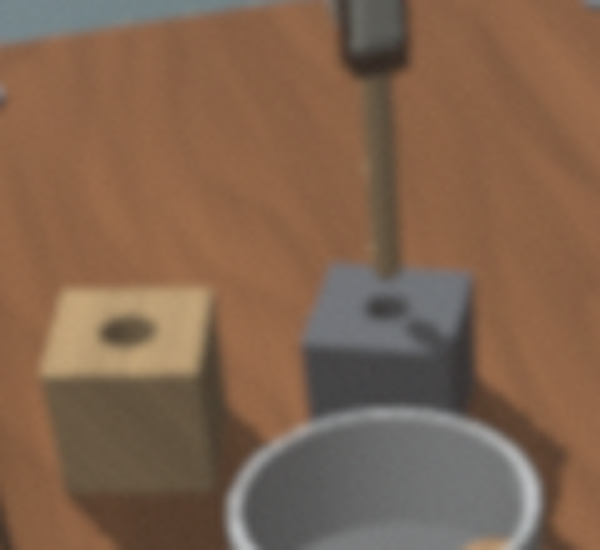

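Everything is visible: the stick end is at (415,143) in the scene view and (267,165) in the side view. I'll triangulate the end and the hole.

```bash
python3 - <<'E'
import pickle,numpy as np
from h import *
L=lambda n:(lambda p:p[0] if isinstance(p,(tuple,list)) else p)(pickle.load(open(f'pics/{n}.pkl','rb')))
s,d,w=L('t2s'),L('t2d'),L('t2')
for n,a,b in [('end',(415.3,142.3),(267,165)),('rodtop',(422.5,105),(265.6,125.6)),('hole',(413.3,147.5),(267.2,171.4))]:
    x,e=tri([ray(s,a),ray(d,b)]);print(n,(x*1000).round(1),[round(v*1000,1) for v in e])
print('hole wrist',onz(w,(320.5,224),.06)*1000, 'scene',onz(s,(413.3,147.5),.06)*1000,'side',onz(d,(267.2,171.4),.06)*1000)
for z in (70,75,80): print('end wrist',z,onz(w,(321,228),z/1000)*1000)
E
```

```text
end [583.3 300.   74.2] [np.float64(0.0), np.float64(0.0)]
rodtop [585.8 293.8 177.7] [np.float64(0.8), np.float64(0.8)]
hole [581.8 298.4  58.5] [np.float64(0.8), np.float64(0.8)]
hole wrist [579.97402558 298.22907454  60.        ] scene [582.0042297  297.93640973  60.        ] side [581.3335438  294.89958272  60.        ]
end wrist 70 [580.45218335 298.66865282  70.        ]
end wrist 75 [579.03246612 298.57629853  75.        ]
end wrist 80 [577.61274889 298.48394423  80.        ]
```

The end is within about 2 mm of the hole's axis, so I'll lower it.

Emit:
move_arm:
  moves:
    - [[0, 0, 0, -0.5, -1, 0, -1], [0, 0, 0, -0.5, -1, -5, -1], [0, 0, 0, -0.5, -1, -10, -1], [0, 0, 0, -0.5, -1, -15, -1], [0, 0, 0, -0.5, -1, -19, -1], [0, 0, 0, -0.5, -1, -23, -1], [0, 0, 0, -0.5, -1, -27, -1], [0, 0, 0, -0.5, -1, -31, -1], [0, 0, 0, -0.5, -1, -35, -1], [0, 0, 0, -0.5, -1, -35, -1]]

```text
clock: 139.8
position: [0.5815, 0.2972, 0.15]
eef_rot: [0.683, 0.73, -0.0, -0.0]
force: [-0.5, -0.1, -0.4]
grip_width: 0.213
```

```bash
python3 snap.py wrist t3; python3 snap.py scene t3s; python3 - <<'E'
import cv2
from h import *
a=cv2.imread('pics/t3s.png');crop(a,330,60,470,200,4,'pics/t3sz.png')
E
```

```text
139.8 [581.5 297.2 150. ] x [-0.066  0.998 -0.   ] z [-0. -0. -1.] [-0.5 -0.1 -0.4] 19.8 [-0.01  0.73 -0.91  1.79  0.69  0.97  0.44]
139.85 [581.6 297.4 150.3] x [-0.066  0.998 -0.   ] z [-0. -0. -1.] [ 0.1 -0.  -0.6] 20.0 [-0.01  0.73 -0.91  1.79  0.69  0.97  0.44]
```

View pics/t3sz.png

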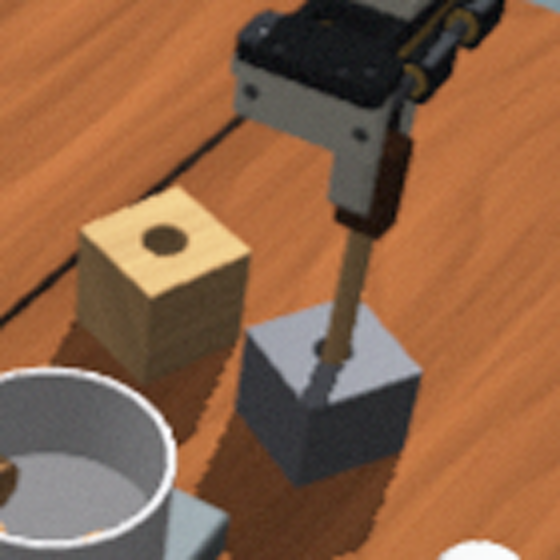

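The end is hidden inside the hole and there's no force, so it has entered. I'll keep lowering until it touches bottom.

Emit:
move_arm:
  moves:
    - [[0, 0, 0, 0, 0.3, -4, -1], [0, 0, 0, 0, 0.3, -8, -1], [0, 0, 0, 0, 0.3, -12, -1], [0, 0, 0, 0, 0.3, -16, -1], [0, 0, 0, 0, 0.3, -19, -1], [0, 0, 0, 0, 0.3, -22, -1], [0, 0, 0, 0, 0.3, -25, -1], [0, 0, 0, 0, 0.3, -27, -1], [0, 0, 0, 0, 0.3, -28, -1], [0, 0, 0, 0, 0.3, -28, -1]]

```text
clock: 141.15
position: [0.5817, 0.2977, 0.1224]
eef_rot: [0.683, 0.73, 0.0, 0.0]
force: [0.4, -0.2, -1.0]
grip_width: 0.212
```

```bash
python3 snap.py wrist t4; python3 snap.py scene t4s; python3 - <<'E'
import cv2
from h import *
a=cv2.imread('pics/t4s.png');crop(a,330,60,470,200,4,'pics/t4sz.png')
E
```

```text
141.15 [581.7 297.7 122.4] x [-0.066  0.998  0.   ] z [ 0.  0. -1.] [ 0.4 -0.2 -1. ] 19.7 [-0.02  0.76 -0.88  1.81  0.73  0.93  0.41]
141.2 [581.7 297.7 122.5] x [-0.066  0.998  0.   ] z [ 0.  0. -1.] [-0.2  0.  -0.9] 20.0 [-0.02  0.76 -0.88  1.81  0.73  0.93  0.41]
```

View pics/t4sz.png

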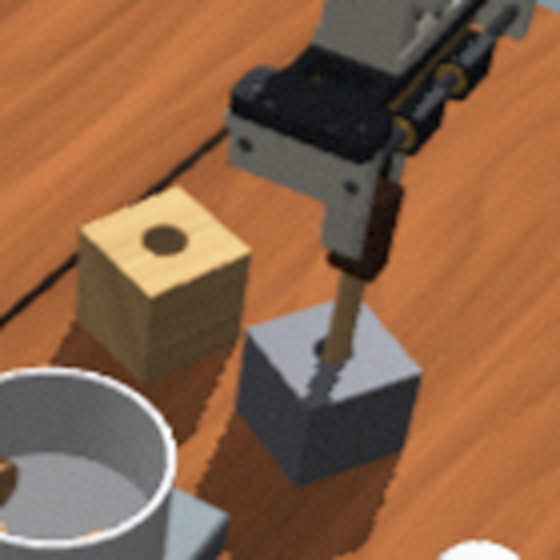

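Still no contact. I'll go a few millimetres further, watching the force.

Emit:
move_arm:
  moves:
    - [[0, 0, 0, 0, 0, -1, -1], [0, 0, 0, 0, 0, -2, -1], [0, 0, 0, 0, 0, -3, -1], [0, 0, 0, 0, 0, -4, -1], [0, 0, 0, 0, 0, -4.5, -1], [0, 0, 0, 0, 0, -5, -1], [0, 0, 0, 0, 0, -5.5, -1], [0, 0, 0, 0, 0, -6, -1], [0, 0, 0, 0, 0, -6, -1], [0, 0, 0, 0, 0, -6, -1]]

```text
clock: 142.5
position: [0.5836, 0.2988, 0.1207]
eef_rot: [0.683, 0.73, 0.002, 0.002]
force: [-1.8, -5.3, 31.0]
grip_width: 0.212
```

There's 31 N upward at TCP z 120.7, which is the floor of the hole. I'll ease back, open gently and retreat.

Emit:
move_arm:
  moves:
    - [[0, 0, 0, 0, 0, 3, -1], [0, 0, 0, 0, 0, 4, -1], [0, 0, 0, 0, 0, 4, -0.3], [0, 0, 0, 0, 0, 4, -0.2], [0, 0, 0, 0, 0, 4, 0], [0, 0, 0, 0, 0, 4, 0], [0, 0, 0, 0, 0, 4, 0], [0, 0, 0, 0, 0, 4, 0], [0, 0, 0, 0, 0, 10, 0], [0, 0, 0, 0, 0, 20, 0]]

```text
clock: 143.75
position: [0.5816, 0.2976, 0.1369]
eef_rot: [0.683, 0.73, -0.0, -0.0]
force: [-0.1, -1.0, 0.4]
grip_width: 0.499
```

```bash
python3 snap.py wrist t5; python3 snap.py scene t5s; python3 - <<'E'
import cv2
from h import *
a=cv2.imread('pics/t5s.png');crop(a,330,60,470,200,4,'pics/t5sz.png')
E
```

```text
143.75 [581.6 297.6 136.9] x [-0.066  0.998 -0.   ] z [-0. -0. -1.] [-0.1 -1.   0.4] 46.4 [-0.01  0.75 -0.89  1.8   0.71  0.95  0.42]
143.8 [582.1 298.3 138.5] x [-0.066  0.998  0.001] z [ 0.001  0.001 -1.   ] [0.1 0.1 1. ] 46.6 [-0.01  0.75 -0.9   1.8   0.71  0.95  0.42]
```

View pics/t5sz.png

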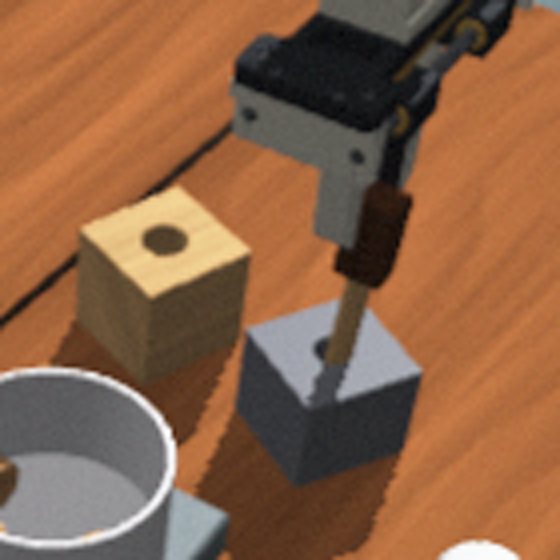

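View pics/t5.png

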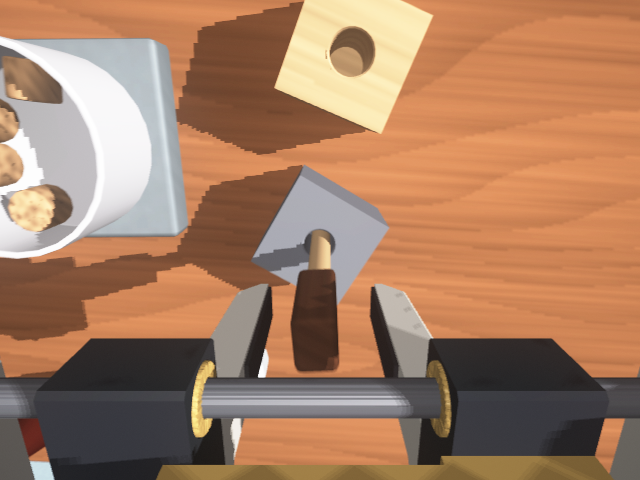

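The stick is free and standing. Retreating upward.

Emit:
move_arm:
  moves:
    - [[0, 0, 0, 0, 0, 15, 0], [0, 0, 0, 0, 0, 30, 0], [0, 0, 0, 0, 0, 50, 0], [0, 0, 0, 0, 0, 75, 0], [0, 0, 0, -20, 0, 100, 0], [0, 0, 0, -50, -10, 130, 0], [0, 0, 0, -80, -20, 150, 0], [0, 0, 0, -100, -30, 160, 0], [0, 0, 0, -120, -40, 160, 0], [0, 0, 0, -120, -40, 160, 0]]

```text
clock: 145.1
position: [0.4608, 0.2573, 0.2978]
eef_rot: [0.683, 0.73, 0.0, 0.001]
force: [0.4, -0.2, -0.1]
grip_width: 0.5
```

```bash
python3 snap.py wrist u1; python3 snap.py scene u1s;python3 snap.py side u1d; python3 - <<'E'
import cv2
from h import *
a=cv2.imread('pics/u1s.png');b=cv2.imread('pics/u1d.png')
crop(a,330,60,470,200,4,'pics/u1sz.png');crop(b,190,110,310,220,5,'pics/u1dz.png')
E
```

```text
145.1 [460.8 257.3 297.8] x [-0.067  0.998 -0.001] z [ 0.002 -0.001 -1.   ] [ 0.4 -0.2 -0.1] 46.5 [ 0.17  0.44 -1.1   1.9   0.45  1.08  0.53]
145.15 [461.8 257.6 297.5] x [-0.066  0.998 -0.   ] z [ 0.002 -0.    -1.   ] [ 0.4 -0.1 -0. ] 46.6 [ 0.17  0.44 -1.1   1.89  0.45  1.08  0.53]
145.2 [462.3 257.8 297.2] x [-0.066  0.998  0.   ] z [ 0.001  0.    -1.   ] [ 0.2 -0.1 -0.4] 46.4 [ 0.17  0.44 -1.1   1.89  0.45  1.08  0.53]
```

View pics/u1.png

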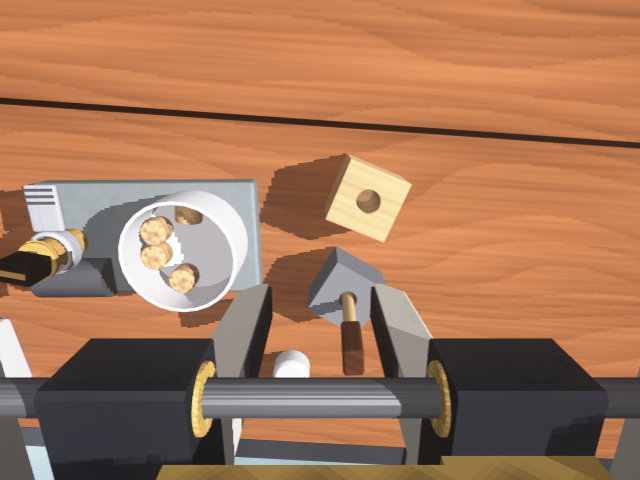

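View pics/u1sz.png

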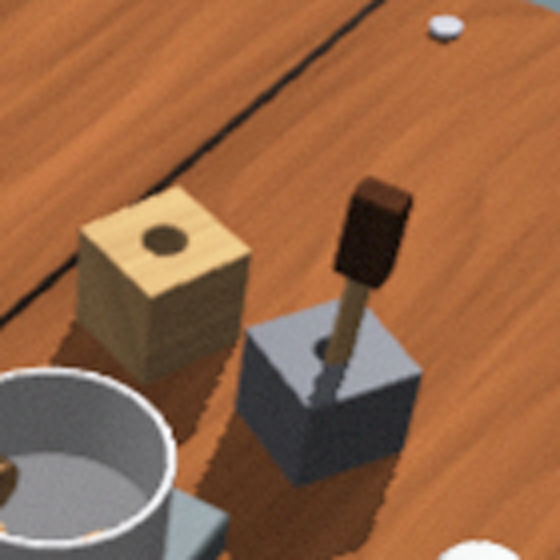

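View pics/u1dz.png

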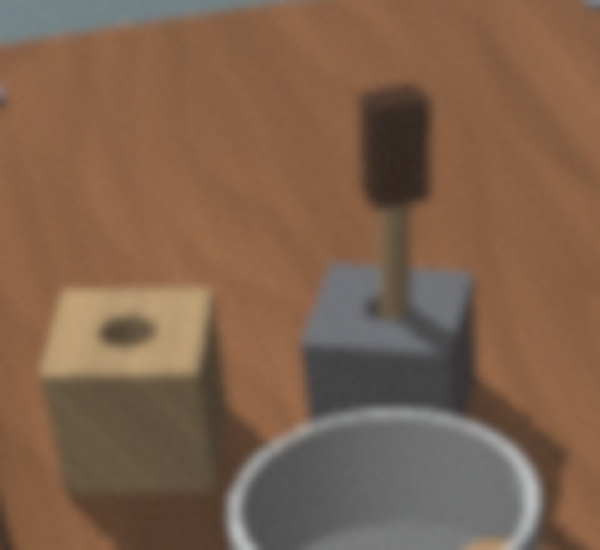

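View pics/u1s.png

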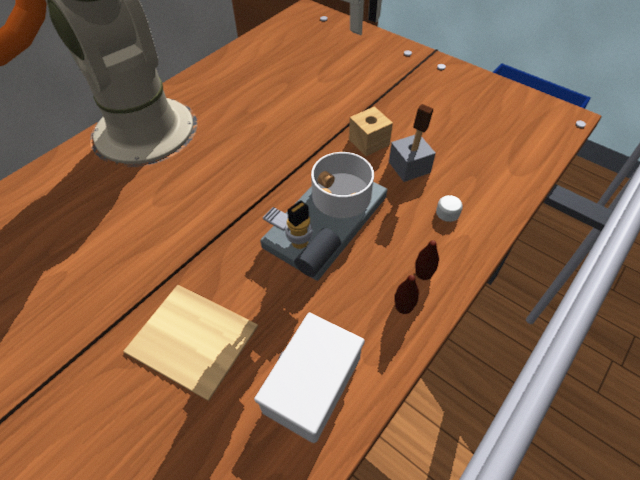

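```bash
python3 - <<'E'
import pickle,numpy as np
from h import *
L=lambda n:(lambda p:p[0] if isinstance(p,(tuple,list)) else p)(pickle.load(open(f'pics/{n}.pkl','rb')))
s,d=L('u1s'),L('u1d')
for n,a,b in [('top',(426,107.5),(269.3,128.8)),('blkbot',(419.5,129.8),(269.4,150.4)),('rodmouth',(414.3,150.2),(268.5,172.5))]:
    x,e=tri([ray(s,a),ray(d,b)]);print(n,(x*1000).round(1),[round(v*1000,1) for v in e])
E
```

```text
top [593.1 296.6 170. ] [np.float64(2.0), np.float64(2.0)]
blkbot [590.  294.  115.9] [np.float64(0.3), np.float64(0.3)]
rodmouth [585.2 298.6  53.6] [np.float64(0.1), np.float64(0.1)]
```

The stick's top is at 170 mm (expected about 169.5 when fully down), with its natural lean of about 5°. All four pucks are in the hopper and the arm is clear. One last look at the nozzle.

```bash
python3 - <<'E'
import cv2
from h import *
a=cv2.imread('pics/u1s.png');crop(a,250,140,400,280,4,'pics/u1n.png')
E
```

```text
(no output)
```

View pics/u1n.png

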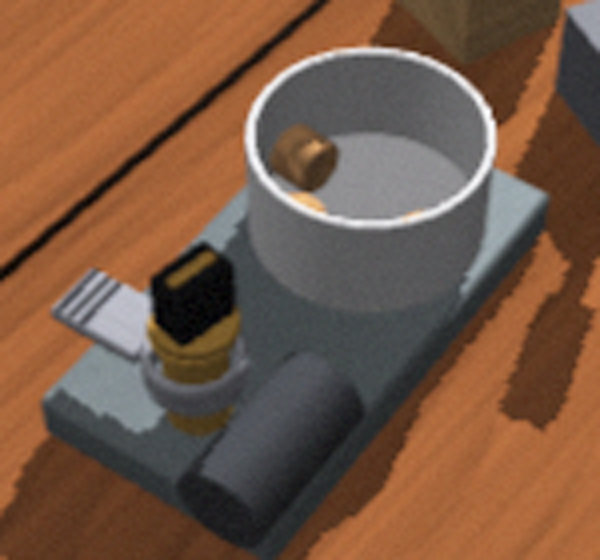

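The nozzle is seated with its flange on the mouth, and the sleeve is up. Handing the job in.

```bash
python3 -c "
from workcell import arm
print(arm.finish_job())"
```

```text
the job is handed in; nothing more can be done
None
```

The job is done and handed in at about 145 s. The nozzle is locked in the coupler, all four pucks present are in the hopper and stirred, and the stick is back in its holder.

**Last checks**
- **Nozzle:** the flange sits on the socket mouth and the sleeve is up. Its grip top measured about 134 mm, so it is fully home.
- **Pucks:** all four are in the hopper, one lying on its side.
- **Stick:** I pressed it to the floor of the hole (31 N upward). Its top measured 170 mm, where about 169.5 mm means fully down. It leans about 5°, within the 8° expected there.
- **Left alone:** the bait box, float blanks and flask cap look untouched in the last pictures.

**What went less smoothly**
- **Stirring:** the pucks packed along the wall and tilted the stick in the grip several times. I straightened it against the hopper wall and carried on. I made well over three turns in total. The last stretch had about three turns in a row, mostly at 20–25 mm radius with the end about 5 mm off the floor; its final half turn tilted somewhat. In the turn before those three, the end came in to about 11 mm from the middle.
- **Disagreements:** the stick slid about 7–10 mm in the jaws while stirring. The fingertips stood about 11 mm higher than the tool figures in the text imply, so I worked from measured contact heights instead.

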